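# Pin, level and load the plate-setting table

## Task

Put the little levelling table together and set the agar dishes on it: stand the top plate on the base with its two lugs in the brackets, line up the holes and push a hinge pin fully home through each bracket and lug from the outer side. Then turn the knob until the plate is level, and only then set every petri dish flat on its own round place on the plate. Leave the plate pinned and level, and leave the tools on the bench where they are.

Things in the scene. Friction and masses are not known exactly. Their poses are not given: they have to be found in the camera images.
- table_base: Fixed grey I-shaped base of a levelling table. Origin on the bench, z up, x away from the robot (to 0.15 rad), y left. Clevis brackets at x -74, y +80 and -80 mm; column with knob at x +125, 71 mm high. A bracket: two upright ears 6 mm thick, 24 mm wide (x), 12 mm apart (|y| 68-74 and 86-92), open above; top z = 52, seat between them z = 28 mm; cross hole d 11.5 mm (axis y) at z = 40.
- bracket_hole_left (a point): Mouth of the hole on the outer face of the left (+y) bracket's outer ear (base x -74, y +92, z 40 mm); axes as the base's. The pin goes in here towards base -y, 24 mm through outer ear, lug and inner ear.
- bracket_hole_right (a point): The same at the right bracket (base x -74, y -92, z 40 mm); its pin goes in towards base +y. Under the brackets the base is a bar 30 (x) x 190 (y) x 10 mm, joined to the column by a bar 46 mm wide (y).
- level_knob (a joint): Angle of the levelling knob, rad, 0 to 8; grows clockwise seen from above. Clockwise raises the brass toe under the plate's foot, so the plate's far (knob) edge: 8 mm a turn, about 8.5 mrad of plate tilt per rad. Slight friction (0.06 N m); it stays where left. At the start it is about 2.4 to 3.8 rad short of level.
- knob_grip (a point): On the knob's upright axis at the height to grip: 102 mm above the bench, base x +125 mm. Round black ribbed knob, 30 mm in diameter, on a thin stem, from 90 to 114 mm above the bench, white index line on top; it does not rise as it turns. The column under it stands on a foot 46 (x) x 90 mm (y), its head is 38 x 44 mm.
- plate_grip (a point): Centre of the black carrying grip, 36 (plate x) x 14 (plate y) x 34 mm tall, in the middle of the loose top plate (aluminium, 176 x 168 x 5 mm, 0.45 kg); z up, 22 mm above the plate's underside. Green spirit level in its top, along x: the bubble lies between the lines when level, else at the higher end. Fitted: axes as the base's, 76 mm above the bench over the base's origin.
- lug_hole_left (a point): Centre of the cross hole, d 11.5 mm, in the plate's left lug (from plate_grip: x -74, y +80, z -36 mm). Lugs are 8 mm thick, 20 mm wide, hang 26 mm below the plate; they and a 26 mm foot at x +75, y 0 carry it. Fitted, lugs stand on the bracket seats (2 mm side play), the foot on the brass toe; the hole is then on the ears' axis, 12 mm inside bracket_hole_left.
- lug_hole_right (a point): The same in the plate's right lug (from plate_grip: x -74, y -80, z -36 mm); lined up, 12 mm inside bracket_hole_right. As found, the fitted plate slopes down to the knob by 0.02 to 0.035 rad.
- spot_1 (a point): Centre of the round dark, blue-rimmed dish place, 72 mm in diameter, near left (x -42, y +42 mm) on the plate's upper face, 5 mm above the underside; flush with the plate.
- spot_2 (a point): Centre of the round dark, blue-rimmed dish place, 72 mm in diameter, far left (x +42, y +42 mm) on the plate's upper face, 5 mm above the underside; flush with the plate.
- spot_3 (a point): Centre of the round dark, blue-rimmed dish place, 72 mm in diameter, near right (x -42, y -42 mm) on the plate's upper face, 5 mm above the underside; flush with the plate.
- spot_4 (a point): Centre of the round dark, blue-rimmed dish place, 72 mm in diameter, far right (x +42, y -42 mm) on the plate's upper face, 5 mm above the underside; flush with the plate.
- pin_a_grip (a point): Centre of the red grip of a hinge pin (two alike, either fits either bracket): square bar 10 x 10 x 28 mm, then a steel shaft 10 mm in diameter, 36 mm long, the last 8 mm tapered. x points to the nose. Lies flat, this point 5 mm up. 40 g. Fully home, the grip's end 14 mm ahead of this point meets the outer ear, this point 14 mm outside the hole's mouth.
- pin_b_grip (a point): Centre of the red grip of a hinge pin (two alike, either fits either bracket): square bar 10 x 10 x 28 mm, then a steel shaft 10 mm in diameter, 36 mm long, the last 8 mm tapered. x points to the nose. Lies flat, this point 5 mm up. 40 g. Fully home, the grip's end 14 mm ahead of this point meets the outer ear, this point 14 mm outside the hole's mouth.
- dish_1_centre (a point): Centre, half-way up, of a closed, clear petri dish with pale greyish agar, 64 mm in diameter (60 mm where the fingers meet it), 14 mm high, 40 g; None when absent in this run. Two to four dishes are present.
- dish_2_centre (a point): Centre, half-way up, of a closed, clear petri dish with pale greyish agar, 64 mm in diameter (60 mm where the fingers meet it), 14 mm high, 40 g; None when absent in this run. Two to four dishes are present.
- dish_3_centre (a point): Centre, half-way up, of a closed, clear petri dish with pale greyish agar, 64 mm in diameter (60 mm where the fingers meet it), 14 mm high, 40 g; None when absent in this run. Two to four dishes are present.
- dish_4_centre (a point): Centre, half-way up, of a closed, clear petri dish with pale greyish agar, 64 mm in diameter (60 mm where the fingers meet it), 14 mm high, 40 g; None when absent in this run. Two to four dishes are present.
- scissors: Bystander: scissors, 200 mm long.
- tweezers: Bystander: steel tweezers, 131 mm long.

How it is judged:
By the outcome, as a careful person would: the job done as asked, in the order asked, and still so for the second after the job is handed in, with the robot touching nothing.
Of dish_1, dish_2, dish_3, dish_4 only 2 to 4 are there at a start; the rules pass over those that are not, and their reading is None.
At some moment in a run one of dish_1, dish_2, dish_3, dish_4 may be knocked a few centimetres aside while the robot is not near it.
Once in a run the grip may slacken for a moment while it holds something.
It also fails if it takes over 210 s, if anything falls off the work surface, if the arm or the gripper's body presses on something with over 40 N, if the wrist force passes 120 N, or if a joint passes its speed limit or range.

## Robot

A 6-joint arm with a two-finger parallel gripper is mounted at the origin on a cart in front of the work surface, level with it; the furniture and walls round the work are solid. World frame = base frame: x ahead of the robot, y to its left, z up, the work surface at z = 0. Lengths are in m, angles in degrees, forces in N, time in s.
With the tool pointing down it reaches from about 0.375 to 0.975 m from the base axis. Payload 3.8 kg.
Tool frame: the origin (TCP) lies on the centre line of the jaws, within the pads' length; the fingertips stand 8 mm ahead of it and the grasp point (between the pads) lies 11 mm behind it; z points along the fingers, y is the direction in which the jaws open and shut (so a half turn about z gives the same grasp; the last joint's range is limited). The gripper opens to 88 mm and grips with 3 to 60 N. Pads are 18 mm wide; open, the fingers measure 123 mm over their backs; the gripper's body (75 mm by 187 mm) begins 45 mm behind the grasp point.
Start: joints at [-70.64, 15.12, 91.902, -0, 72.978, -2.114], TCP at [0.247, -0.628, 0.247] pointing down, gripper open.
Joint ranges: [-150.88, 150.88], [-54.13, 125.18], [17.81, 147.31], [-75.09, 255.09], [0, 152.58], [-146.25, 146.25]. Speed limits (degrees/s): [147.25, 147.25, 180, 180, 180, 180].

## Interface

Orientations are given as [roll, pitch, yaw] about the fixed x, y, z axes, in that order (R = Rz(yaw) Ry(pitch) Rx(roll)).
In Python, from rig import ctrl, viewer, workorder gives the robot as it stands. The module is installed in compiled form; this text tells all that it offers.
- The arm moves only by the tool send_rows, never from a script. Its arguments are lists of equal length, an entry for each row: "dp": the shift along the tool's x, y, z each as a share of 0.2 m, from -1 to 1, a list of three; "twist": the turn about the tool's z as a share of 0.5 rad, from -1 to 1. A call has 1 to 20 rows; each row is the pose to reach, as a shift and turn from the pose measured when the call began, along the tool's axes at that moment; what a row does not reach only later rows make up. A row lasts 1/12 s, in which the tool goes at most 41.7 mm and 7.16 degrees, less where a joint would pass 70% of its speed; a pose out of reach is approached as far as the arm can. A call with a number of a shift or a turn outside -1 to 1 is refused whole. A call with a gripper value outside its range is refused whole. "claw" is the gripper's target within -1 to 1 (fully open at 1, half-way at 0, shut at -1), set as the call begins (left out, the last holds). The fingers move at their own pace and stop on an object; the grip force is fixed at half the most. Time passes only in rows, so rows that repeat a pose let the fingers close. It gives the time, the measured TCP pose, the force and the opening at its end, in the units of the state.
- ctrl.read_state(): the state, without advancing time (a new reading comes with each control period).
- viewer.read_camera(name): name is "side" or "top" or "wrist"; returns a dict with "color" (480x640x3 uint8, blue, green, red), "fx", "fy", "cx", "cy" (pixels), "cam_to_world" (4x4, takes a point from camera to world coordinates). Camera axes: x right, y down, z forward; pixel columns grow to the right and rows downward; lengths in m; the calibration is good to about 2 mm. The wrist camera is an equidistant fisheye: a pixel r from the principal point sees the ray r / f radians off the axis. A picture is of the moment at which its call begins. There is no depth.
- workorder.close_job(): hands the job in, once; it reports no verdict.
The state is a dict: "time": time; "qpos": joint angles; "joint_velocities": joint speeds; "joint_torque": joint torques, N m; "ee_pos": TCP position; "orientation": TCP orientation; "contact_force": force on the tool from outside, world axes, zero at the start; "wrist_torque": the same for the moment, N m; "width": finger opening in m.
Only numpy, scipy, OpenCV 4.12 (cv2) and the standard library are available. Lean on these libraries where they do the work, as an engineer would, in place of code of your own. Each camera call takes 0.05 s, during which the arm holds its last target.

## Working session

There is one attempt and no reset: what is moved stays moved. The work goes in short steps, Python scripts to look and compute and a tool call to move; the robot and the scene stay as the last step left them, time stands still between calls to the robot, and variables do not carry over. Pictures are saved under pics/ and viewed, and the job is handed in when it is done.

Besides the shell and the picture viewer there is one more tool, called as name(argument=value, ...), one argument or row to a line, values as JSON. send_rows: Moves the arm, as the interface text tells. Its arguments: {"type":"object","properties":{"dp":{"type":"array","items":{"type":"array","items":{"type":"number"}}},"twist":{"type":"array","items":{"type":"number"}},"claw":{"type":"number"}},"required":["dp","twist"]}

```bash
mkdir -p pics; cat > h.py <<'E'
import numpy as np, cv2
from rig import ctrl, viewer, workorder
def snap(n,f):
    c=viewer.read_camera(n); cv2.imwrite('pics/'+f+'.png',c['color']); np.savez('pics/'+f+'.npz',**c); return c
def load(f): return dict(np.load('pics/'+f+'.npz'))
def ray(c,u,v,fish=False):
    x=(u-c['cx'])/c['fx'];y=(v-c['cy'])/c['fy']
    if fish:
        r=np.hypot(x,y); d=np.array([x/r*np.sin(r),y/r*np.sin(r),np.cos(r)]) if r>1e-9 else np.array([0,0,1.])
    else: d=np.array([x,y,1.])
    T=c['cam_to_world']; return T[:3,3],T[:3,:3]@d/np.linalg.norm(d)
def onz(c,u,v,z,fish=False):
    o,d=ray(c,u,v,fish); return o+d*(z-o[2])/d[2]
def proj(c,p,fish=False):
    T=c['cam_to_world']; q=T[:3,:3].T@(np.asarray(p)-T[:3,3])
    if fish:
        t=np.arctan2(np.hypot(q[0],q[1]),q[2]);n=np.hypot(q[0],q[1]); return c['cx']+c['fx']*t*q[0]/n, c['cy']+c['fy']*t*q[1]/n
    return c['cx']+c['fx']*q[0]/q[2], c['cy']+c['fy']*q[1]/q[2]
E
python3 - <<'E'
from h import *
for n in ['side','top','wrist']:
    c=snap(n,n+'0'); print(n,c['fx'],c['cx'],c['cy']); print(np.round(c['cam_to_world'],3))
print(ctrl.read_state())
E
```

```text
side 517.5926524871089 323.69472701879005 236.91853434643136
[[ 0.972 -0.163  0.169  0.319]
 [-0.234 -0.652  0.721 -1.144]
 [-0.007 -0.74  -0.672  1.049]
 [ 0.     0.     0.     1.   ]]
top 461.4808035719117 320.5060894406324 238.11666087234448
[[ 0.019 -0.99   0.14   0.464]
 [-0.999 -0.024 -0.038 -0.092]
 [ 0.041 -0.14  -0.989  1.032]
 [ 0.     0.     0.     1.   ]]
wrist 371.64829954431775 327.00737341807104 239.31008228124398
[[ 0.367 -0.88  -0.303  0.327]
 [-0.93  -0.348 -0.116 -0.597]
 [-0.003  0.325 -0.946  0.383]
 [ 0.     0.     0.     1.   ]]
{'time': 0.15, 'qpos': array([-7.06396827e+01,  1.51601229e+01,  9.19633119e+01, -1.37880422e-03,
        7.29773295e+01, -2.11636091e+00]), 'joint_velocities': array([ 0.07895135, -0.16586214, -0.1441299 ,  0.07810694,  0.03303819,
        0.02104773]), 'joint_torque': array([ 3.01592008e-04, -5.02848637e+01, -3.57468903e+01,  7.28131388e-02,
        2.49496289e-02, -1.06700488e-04]), 'ee_pos': array([ 0.24692174, -0.62763709,  0.24566336]), 'orientation': array([-1.79899256e+02, -2.40434204e-03,  2.14770809e+01]), 'contact_force': array([ 0.1635023 , -0.44788607, -0.20407207]), 'wrist_torque': array([0.00132029, 0.00638926, 0.02943517]), 'width': 0.08827174658969734}
```

View pics/top0.png

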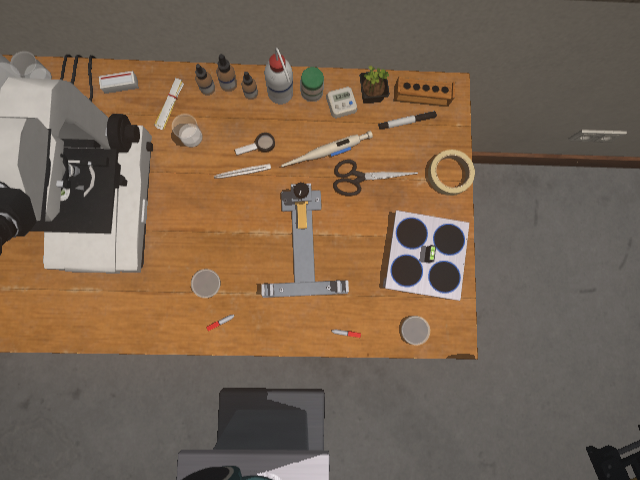

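View pics/side0.png

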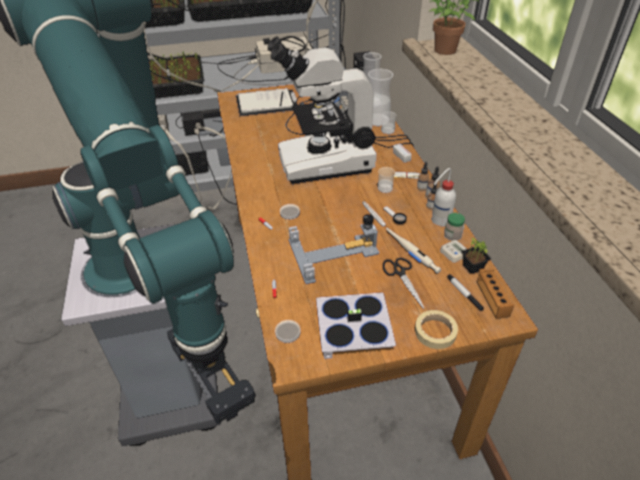

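View pics/wrist0.png

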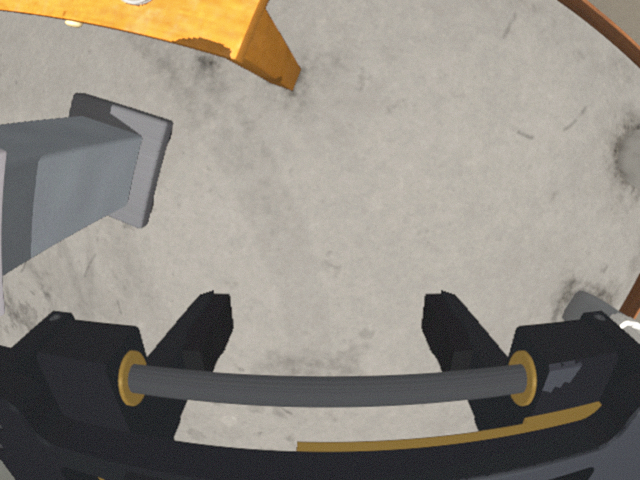

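```bash
python3 - <<'E'
import cv2,numpy as np
t=cv2.imread('pics/top0.png');s=cv2.imread('pics/side0.png')
a=cv2.resize(t[170:350,190:480],None,fx=2.75,fy=2.75,interpolation=cv2.INTER_CUBIC);cv2.imwrite('pics/t0c.png',a)
a=cv2.resize(s[200:370,250:450],None,fx=3.5,fy=3.5,interpolation=cv2.INTER_CUBIC);cv2.imwrite('pics/s0c.png',a)
E
```

```text
(no output)
```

View pics/t0c.png

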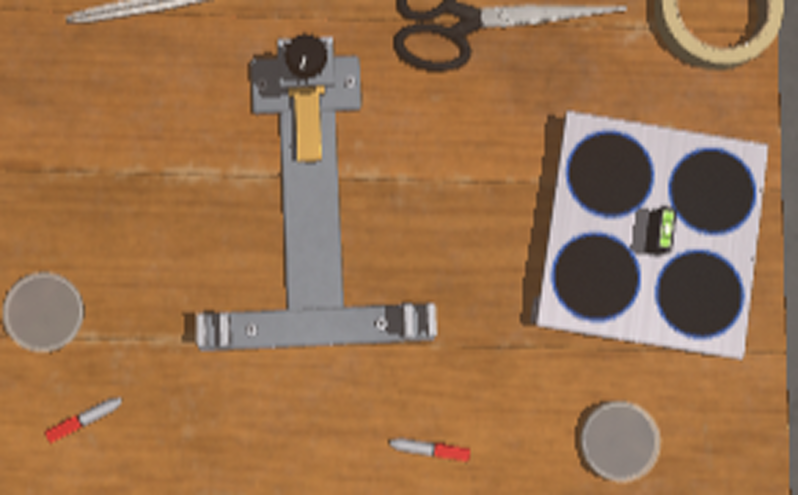

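View pics/s0c.png

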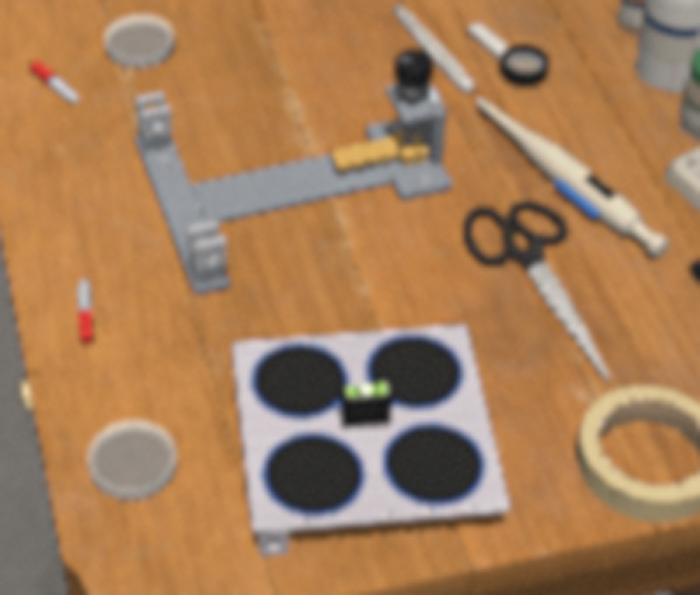

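```bash
python3 - <<'E'
from h import *
c=load('top0')
k=lambda x,y:(190+x/2.75,170+y/2.75)
for n,(u,v),z in [('knob',(305,52),.114),('brL',(212,325),.052),('brR',(419,318),.052),('grip',(662,228),.065),('p1',(567,112),.031),('p2',(767,147),.031),('p3',(745,357),.031),('p4',(540,325),.031),('dL',(43,312),.014),('dR',(620,442),.014),('pinLr',(62,430),.007),('pinLn',(119,401),.005),('pinRr',(452,452),.007),('pinRn',(392,444),.005)]:
    print(n,np.round(onz(c,*k(u,v),z),4))
E
```

```text
knob [ 0.6947 -0.0848  0.114 ]
brL [ 0.4942 -0.0186  0.052 ]
brR [ 0.5028 -0.1772  0.052 ]
grip [ 0.5754 -0.3639  0.065 ]
p1 [ 0.672  -0.2971  0.031 ]
p2 [ 0.6475 -0.4605  0.031 ]
p3 [ 0.4781 -0.4383  0.031 ]
p4 [ 0.5    -0.2749  0.031 ]
dL [0.5029 0.1179 0.014 ]
dR [ 0.4094 -0.3419  0.014 ]
pinLr [0.411  0.0995 0.007 ]
pinLn [0.4343 0.0563 0.005 ]
pinRr [ 0.399  -0.2088  0.007 ]
pinRn [ 0.4043 -0.161   0.005 ]
```

```bash
cat >> h.py <<'E'
def plan(p,yaw):
    s=ctrl.read_state(); R=tool(s['orientation']); d=R.T@(np.asarray(p)-s['ee_pos'])
    dy=(yaw-s['orientation'][2]+180)%360-180
    print('at',np.round(s['ee_pos'],4),np.round(s['orientation'],2),'w',round(s['width'],4),'F',np.round(s['contact_force'],1),'t',round(s['time'],2))
    print('dp',np.round(d/.2,4),'twist',round(float(-np.radians(dy)/.5),4), 'q6 would be',round(s['qpos'][5]-dy,1))
def tool(o):
    from scipy.spatial.transform import Rotation as Rr
    return Rr.from_euler('xyz',o,degrees=True).as_matrix()
E
python3 -c "
from h import *
plan([.55,-.368,.25],-7.5)"
```

```text
at [ 0.2469 -0.6276  0.2457] [-179.9    -0.     21.48] w 0.0883 F [ 0.2 -0.4 -0.2] t 0.15
dp [ 1.8855 -0.6533 -0.0205] twist 1.0115 q6 would be 26.9
```

send_rows(
  dp=[
    [0.2,-0.07,0],
    [0.4,-0.14,0],
    [0.6,-0.21,0],
    [0.8,-0.28,0],
    [1,-0.35,0],
    [1,-0.35,0],
  ],
  twist=[0,0.1,0.3,0.5,0.7,0.9],
)

```text
time: 0.65
ee_pos: [0.412, -0.4845, 0.2455]
orientation: [-179.7, -0.1, -4.3]
contact_force: [-0.8, -1.2, 0.8]
width: 0.0882
```

```bash
python3 -c "
from h import *
plan([.55,-.368,.25],-7.5)"
```

```text
at [ 0.412  -0.4845  0.2455] [-1.7974e+02 -7.0000e-02 -4.3200e+00] w 0.0882 F [-0.8 -1.2  0.8] t 0.65
dp [ 0.6442 -0.6327 -0.0189] twist 0.111 q6 would be 45.4
```

send_rows(
  dp=[
    [0.2,-0.2,0],
    [0.4,-0.4,-0.01],
    [0.6,-0.6,-0.02],
    [0.644,-0.633,-0.02],
    [0.644,-0.633,-0.02],
    [0.644,-0.633,-0.02],
    [0.644,-0.633,-0.02],
  ],
  twist=[0.1,0.11,0.11,0.11,0.11,0.11,0.11],
)

```text
time: 1.23
ee_pos: [0.5506, -0.3668, 0.2497]
orientation: [-179.7, 0.0, -7.3]
contact_force: [-0.0, -0.3, -0.2]
width: 0.0881
```

```bash
python3 -c "
from h import *
snap('wrist','w1'); plan([.55,-.368,.25],-7.5)"
```

```text
at [ 0.5497 -0.3677  0.2497] [-1.7974e+02  2.0000e-02 -7.4000e+00] w 0.0884 F [-0.6  0.4  0.7] t 1.28
dp [ 0.0016  0.0014 -0.0017] twist 0.0034 q6 would be 61.4
```

View pics/w1.png

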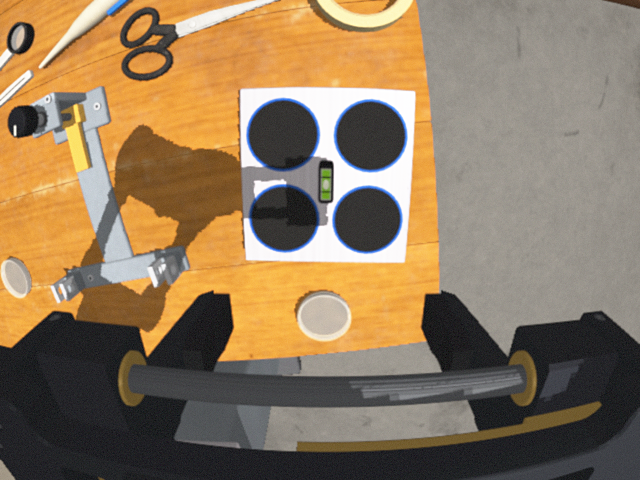

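```bash
cat >> h.py <<'E'
def refine(c,p,yaw,z,fish,dbg=None,rim=.036):
    """refit the 4 spot centres: bright->dark edge points along radial rays; returns fit pose of plate origin"""
    hsv=cv2.cvtColor(c['color'],cv2.COLOR_BGR2HSV)
    blue=((hsv[...,0]>100)&(hsv[...,0]<130)&(hsv[...,1]>110)&(hsv[...,2]>40))
    v,u=np.nonzero(blue)
    P=np.array([onz(c,a,b,z,fish) for a,b in zip(u,v)])[:,:2]
    loc=[(-.042,.042),(.042,.042),(-.042,-.042),(.042,-.042)]
    from scipy.optimize import least_squares
    x=np.array([p[0],p[1],np.radians(yaw)])
    for it in range(6):
        tol=.006 if it<2 else .003
        sel=[]
        for l in loc:
            cs,sn=np.cos(x[2]),np.sin(x[2]); q=np.array([x[0]+cs*l[0]-sn*l[1],x[1]+sn*l[0]+cs*l[1]])
            r=np.hypot(*(P-q).T); m=abs(r-rim)<tol; sel.append(P[m])
        def f(x):
            o=[]
            for l,S in zip(loc,sel):
                cs,sn=np.cos(x[2]),np.sin(x[2]); q=np.array([x[0]+cs*l[0]-sn*l[1],x[1]+sn*l[0]+cs*l[1]])
                o.append(np.hypot(*(S-q).T)-rim)
            return np.concatenate(o)
        s=least_squares(f,x,loss='soft_l1',f_scale=.001); x=s.x
    print('n',[len(a) for a in sel],'rms mm',1e3*np.sqrt(np.mean(s.fun**2)),'mean',1e3*f(x).mean())
    return x[0],x[1],np.degrees(x[2])
E
python3 - <<'E'
from h import *
print(refine(load('w1'),(.5744,-.3677),-7.5,.031,True,rim=.0355))
print(refine(load('top0'),(.5744,-.3677),-7.5,.031,False,rim=.0355))
E
```

```text
n [521, 581, 486, 541] rms mm 1.721110726124256 mean -1.502452942446848
(np.float64(0.5763931084045076), np.float64(-0.3684158451954539), np.float64(-8.31867447722893))
n [66, 68, 60, 75] rms mm 1.4408654955581497 mean -1.1874784075530724
(np.float64(0.5747777565476662), np.float64(-0.36651406174788537), np.float64(-8.011507328795437))
```

```bash
python3 - <<'E'
from h import *
c=load('w1')
hsv=cv2.cvtColor(c['color'],cv2.COLOR_BGR2HSV)
m=((hsv[...,0]>30)&(hsv[...,0]<80)&(hsv[...,1]>100)&(hsv[...,2]>60)).astype(np.uint8); m[:100]=0;m[300:]=0;m[:,:280]=0;m[:,420:]=0
v,u=np.nonzero(m);print(len(u),u.mean(),v.mean(),(u.min(),u.max(),v.min(),v.max()),onz(c,(u.min()+u.max())/2,(v.min()+v.max())/2,.065,True))
plan([.576,-.368,.09],-8.2)
E
```

```text
170 325.4235294117647 183.85882352941175 (np.int64(322), np.int64(330), np.int64(170), np.int64(198)) [ 0.57715967 -0.36880738  0.065     ]
at [ 0.5497 -0.3677  0.2497] [-1.7974e+02  2.0000e-02 -7.4000e+00] w 0.0884 F [-0.6  0.4  0.7] t 1.28
dp [ 0.1308 -0.0117  0.7983] twist 0.0278 q6 would be 62.1
```

send_rows(
  dp=[
    [0.13,-0.01,0.2],
    [0.13,-0.01,0.4],
    [0.13,-0.01,0.6],
    [0.13,-0.01,0.8],
    [0.13,-0.01,0.8],
    [0.13,-0.01,0.8],
  ],
  twist=[0.03,0.03,0.03,0.03,0.03,0.03],
)

```text
time: 1.78
ee_pos: [0.5722, -0.3679, 0.0863]
orientation: [-179.6, 0.4, -8.4]
contact_force: [-0.1, -0.4, 0.3]
width: 0.088
```

```bash
python3 -c "
from h import *
snap('wrist','w2'); plan([.5765,-.368,.045],-8.2)"
```

```text
at [ 0.5747 -0.3694  0.0899] [-1.7972e+02  9.0000e-02 -8.3600e+00] w 0.0879 F [ 0.2 -0.4  1.3] t 1.83
dp [ 0.0081 -0.007   0.2245] twist -0.0056 q6 would be 63.2
```

View pics/w2.png

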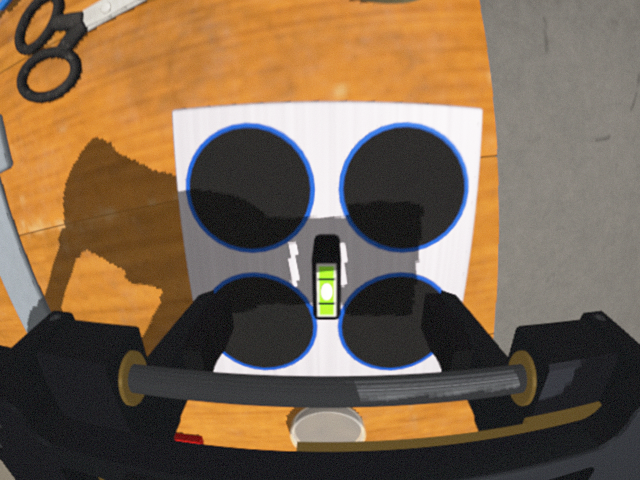

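```bash
python3 - <<'E'
from h import *
print(refine(load('w2'),(.576,-.368),-8.2,.031,True,rim=.0355))
c=load('w2');print(c['cam_to_world'][:3,3])
E
```

```text
n [1032, 1875, 1052, 1886] rms mm 1.501861572429006 mean -1.2504078304711987
(np.float64(0.5774893407636669), np.float64(-0.3685058124082213), np.float64(-8.067413570531713))
[ 0.6581267  -0.38221468  0.22268253]
```

send_rows(
  dp=[
    [0.01,-0.007,0.1],
    [0.01,-0.007,0.2],
    [0.01,-0.007,0.225],
    [0.01,-0.007,0.225],
    [0.01,-0.007,0.225],
  ],
  twist=[0,0,0,0,0],
)

```text
time: 2.25
ee_pos: [0.5781, -0.3694, 0.0478]
orientation: [-179.8, -0.1, -8.4]
contact_force: [0.9, -0.4, 0.5]
width: 0.088
```

send_rows(
  dp=[
    [0,0,0],
    [0,0,0],
    [0,0,0],
    [0,0,0],
    [0,0,0],
    [0,0,0],
    [0,0,0],
    [0,0,0],
    [0,0,0],
    [0,0,0],
  ],
  twist=[0,0,0,0,0,0,0,0,0,0],
  claw=-1,
)

```text
time: 3.08
ee_pos: [0.5781, -0.3693, 0.0476]
orientation: [-179.8, -0.1, -8.4]
contact_force: [-0.3, -0.3, 0.1]
width: 0.0237
```

send_rows(
  dp=[
    [0,0,0.01],
    [0,0,0.01],
    [0,0,0.01],
    [0,0,0.01],
    [0,0,0.01],
    [0,0,0.01],
  ],
  twist=[0,0,0,0,0,0],
)

```text
time: 3.58
ee_pos: [0.5782, -0.3691, 0.0455]
orientation: [-179.8, -0.1, -8.4]
contact_force: [1.5, 1.8, 0.0]
width: 0.0139
```

send_rows(
  dp=[
    [0,0,0],
    [0,0,0],
    [0,0,0],
    [0,0,0],
    [0,0,0],
    [0,0,-0.2],
    [0,0,-0.4],
    [0,0,-0.6],
    [0,0,-0.8],
    [-0.2,-0.2,-0.8],
    [-0.3,-0.4,-0.8],
    [-0.3,-0.6,-0.8],
    [-0.3,-0.8,-0.8],
    [-0.3,-1,-0.8],
  ],
  twist=[0,0,0,0,0,0,0,0,0,0,0,-0.1,-0.2,-0.3],
  claw=1,
)

```text
time: 4.75
ee_pos: [0.5453, -0.1721, 0.2065]
orientation: [-179.8, -0.1, 0.3]
contact_force: [1.0, -0.5, -0.0]
width: 0.0883
```

```bash
python3 -c "
from h import *
plan([.49,-.095,.2],3.5)"
```

```text
at [ 0.5453 -0.1721  0.2065] [-1.7983e+02 -1.5000e-01  2.6000e-01] w 0.0883 F [ 1.  -0.5 -0. ] t 4.75
dp [-0.2746 -0.3867  0.0331] twist -0.1131 q6 would be 66.3
```

send_rows(
  dp=[
    [-0.15,-0.2,0.03],
    [-0.27,-0.39,0.03],
    [-0.27,-0.39,0.03],
    [-0.27,-0.39,0.03],
    [-0.27,-0.39,0.03],
    [-0.27,-0.39,0.03],
  ],
  twist=[-0.11,-0.11,-0.11,-0.11,-0.11,-0.11],
)

```text
time: 5.25
ee_pos: [0.492, -0.0953, 0.2013]
orientation: [-179.9, -0.3, 3.4]
contact_force: [-0.7, -1.4, 0.8]
width: 0.0883
```

```bash
python3 -c "
from h import *
snap('wrist','w3'); snap('top','top3'); plan([.49,-.095,.2],3.5)"
```

```text
at [ 0.492  -0.0957  0.201 ] [-179.88   -0.21    3.33] w 0.0881 F [ 0.3 -0.1 -0.7] t 5.35
dp [-0.0096 -0.0039  0.0051] twist -0.0061 q6 would be 72.4
```

View pics/w3.png

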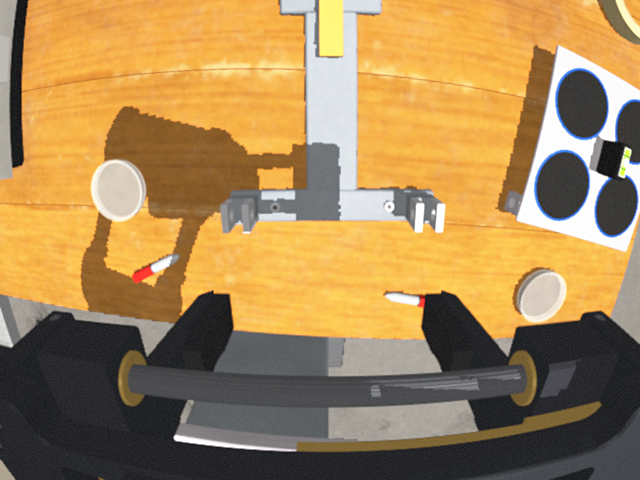

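```bash
python3 - <<'E'
import cv2,numpy as np
t=cv2.imread('pics/w3.png')
a=cv2.resize(t[180:245,210:280],None,fx=8,fy=8,interpolation=cv2.INTER_CUBIC)
b=cv2.resize(t[180:245,385:455],None,fx=8,fy=8,interpolation=cv2.INTER_CUBIC)
cv2.imwrite('pics/w3c.png',np.hstack([a,b])[:, :1120][:, ::1] if 0 else cv2.resize(np.hstack([a,b]),(800,371)))
a=cv2.resize(t[180:245,210:280],None,fx=8,fy=8,interpolation=cv2.INTER_CUBIC);cv2.imwrite('pics/w3L.png',a);cv2.imwrite('pics/w3R.png',b)
E
```

```text
(no output)
```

View pics/w3L.png

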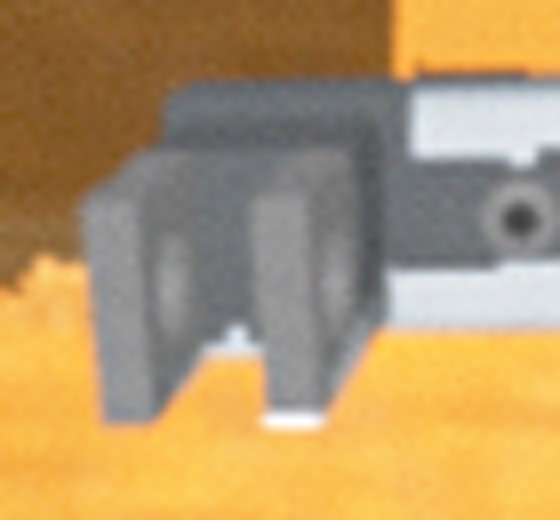

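View pics/w3R.png

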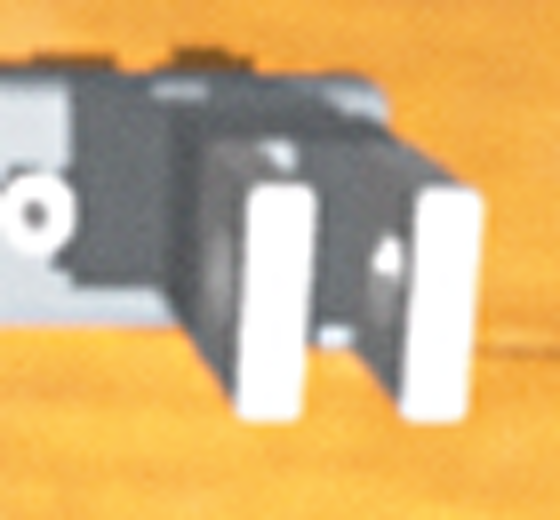

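```bash
python3 - <<'E'
from h import *
c=load('w3')
f=lambda q,u0:np.array([onz(c,u0+(x+.5)/8-.5,180+(y+.5)/8-.5,.052,True)[:2] for x,y in q])
E={'Lo':f([(82,202),(139,202),(155,420),(103,420)],210),'Li':f([(255,190),(312,190),(324,412),(266,412)],210),
'Ri':f([(249,183),(316,183),(301,421),(236,421)],385),'Ro':f([(415,185),(483,185),(466,421),(401,421)],385)}
for k,v in E.items(): print(k,np.round(v,4).tolist(),np.round(v.mean(0),4))
L=(E['Lo'].mean(0)+E['Li'].mean(0))/2;R=(E['Ri'].mean(0)+E['Ro'].mean(0))/2
print(L,R,np.linalg.norm(L-R),np.degrees(np.arctan2(-(L-R)[0],(L-R)[1])))
yaw=np.arctan2(-(L-R)[0],(L-R)[1]);m=(L+R)/2
print('origin',m+.074*np.array([np.cos(yaw),np.sin(yaw)]),np.degrees(yaw))
for k in ['Lo','Ro']: print(k, np.linalg.norm(E[k].mean(0)-m))
E
```

```text
Lo [[0.5044, -0.0074], [0.5047, -0.0135], [0.4815, -0.0148], [0.4812, -0.0091]] [ 0.493  -0.0112]
Li [[0.5065, -0.0257], [0.5068, -0.0316], [0.4834, -0.0329], [0.4831, -0.0267]] [ 0.4949 -0.0292]
Ri [[0.5157, -0.1657], [0.5163, -0.1727], [0.4911, -0.1745], [0.4907, -0.1676]] [ 0.5035 -0.1701]
Ro [[0.5169, -0.1833], [0.5175, -0.1906], [0.4923, -0.1926], [0.4918, -0.1854]] [ 0.5046 -0.188 ]
[ 0.49395133 -0.02020849] [ 0.50404246 -0.17905409] 0.15916581884980108 3.6349957595073668
origin [ 0.57284802 -0.09493968] 3.6349957595073668
Lo 0.08864571231380909
Ro 0.08851577553631063
```

```bash
python3 -c "
from h import *
plan([.5755,-.3688,.2],-8.3)"
```

```text
at [ 0.492  -0.0957  0.201 ] [-179.88   -0.21    3.33] w 0.0881 F [ 0.3 -0.1 -0.7] t 5.35
dp [0.3378 1.3876 0.0034] twist 0.4058 q6 would be 84.2
```

send_rows(
  dp=[
    [0.05,0.2,0],
    [0.1,0.4,0],
    [0.15,0.6,0],
    [0.2,0.8,0],
    [0.25,1,0],
    [0.25,1,0],
  ],
  twist=[0,0.1,0.2,0.3,0.4,0.4],
)

```text
time: 5.85
ee_pos: [0.5553, -0.3008, 0.2003]
orientation: [180.0, -0.3, -8.6]
contact_force: [-0.0, -0.0, 0.5]
width: 0.0877
```

```bash
python3 -c "
from h import *
plan([.5775,-.3688,.1],-8.3)"
```

```text
at [ 0.5553 -0.3008  0.2003] [179.95  -0.32  -8.57] w 0.0877 F [-0.  -0.   0.5] t 5.85
dp [0.1576 0.3192 0.5027] twist -0.0094 q6 would be 67.5
```

send_rows(
  dp=[
    [0.16,0.32,0],
    [0.16,0.32,0.2],
    [0.16,0.32,0.4],
    [0.16,0.32,0.5],
    [0.16,0.32,0.5],
    [0.16,0.32,0.5],
  ],
  twist=[0,0,0,0,0,0],
)

```text
time: 6.35
ee_pos: [0.576, -0.3688, 0.0975]
orientation: [-179.9, -0.0, -8.6]
contact_force: [-0.3, 0.0, 0.4]
width: 0.088
```

```bash
python3 -c "
from h import *
print(refine(snap('wrist','w4'),(.576,-.368),-8.2,.031,True,rim=.0355))
plan([.5775,-.3688,.045],-8.3)"
```

```text
n [971, 1663, 967, 1658] rms mm 1.502155454312195 mean -1.2551534183327187
(np.float64(0.5770945151834096), np.float64(-0.36940022310784637), np.float64(-8.165127398648698))
at [ 0.5778 -0.3695  0.1004] [179.98  -0.27  -8.61] w 0.0881 F [0.9 0.3 0.7] t 6.4
dp [-0.0033 -0.0032  0.2771] twist -0.0109 q6 would be 63.5
```

send_rows(
  dp=[
    [0,0,0.14],
    [0,0,0.28],
    [0,0,0.28],
    [0,0,0.28],
    [0,0,0.28],
  ],
  twist=[-0.012,-0.012,-0.012,-0.012,-0.012],
)

```text
time: 6.82
ee_pos: [0.5798, -0.3704, 0.0477]
orientation: [179.9, -0.5, -8.2]
contact_force: [-0.0, 0.3, -0.1]
width: 0.0881
```

send_rows(
  dp=[
    [0,0,0.005],
    [0,0,0.005],
    [0,0,0.005],
    [0,0,0.005],
    [0,0,0.005],
    [0,0,0.005],
    [0,0,0.005],
    [0,0,0.005],
    [0,0,0.005],
    [0,0,0.005],
    [0,0,0.005],
    [0,0,0.005],
    [0,0,0.005],
    [0,0,0.005],
    [0,0,0.005],
    [0,0,0.005],
  ],
  twist=[0,0,0,0,0,0,0,0,0,0,0,0,0,0,0,0],
  claw=-1,
)

```text
time: 8.15
ee_pos: [0.5798, -0.3702, 0.0465]
orientation: [179.9, -0.5, -8.2]
contact_force: [0.3, 1.6, -0.3]
width: 0.0137
```

```bash
python3 -c "
from h import *
print(refine(snap('wrist','w5'),(.577,-.369),-8.2,.031,True,rim=.0355))
plan([.5798,-.3702,.14],-8.2)"
```

```text
n [450, 2587, 443, 2557] rms mm 1.4166885203394906 mean -1.1280512378397078
(np.float64(0.5766125745729036), np.float64(-0.3701605676461346), np.float64(-8.142226467517887))
at [ 0.5798 -0.3702  0.0465] [179.89  -0.47  -8.24] w 0.0137 F [ 0.7  0.8 -0.6] t 8.2
dp [ 0.004   0.001  -0.4673] twist -0.0015 q6 would be 63.4
```

send_rows(
  dp=[
    [0,0,-0.05],
    [0,0,-0.1],
    [0,0,-0.2],
    [0,0,-0.3],
    [0,0,-0.4],
    [0,0,-0.5],
    [0,0,-0.5],
    [0,0,-0.5],
  ],
  twist=[0,0,0,0,0,0,0,0],
)

```text
time: 8.87
ee_pos: [0.58, -0.3708, 0.1489]
orientation: [179.8, -0.7, -8.2]
contact_force: [-0.2, -0.4, -3.9]
width: 0.014
```

```bash
python3 -c "
from h import *
snap('wrist','w6');snap('side','s6')
plan([.5756,-.0947,.14],3.63)"
```

```text
at [ 0.5782 -0.3695  0.1454] [179.93  -0.38  -8.25] w 0.0137 F [-0.7 -0.6 -4.2] t 8.97
dp [-0.21   -1.3577  0.0241] twist -0.4146 q6 would be 51.6
```

View pics/w6.png

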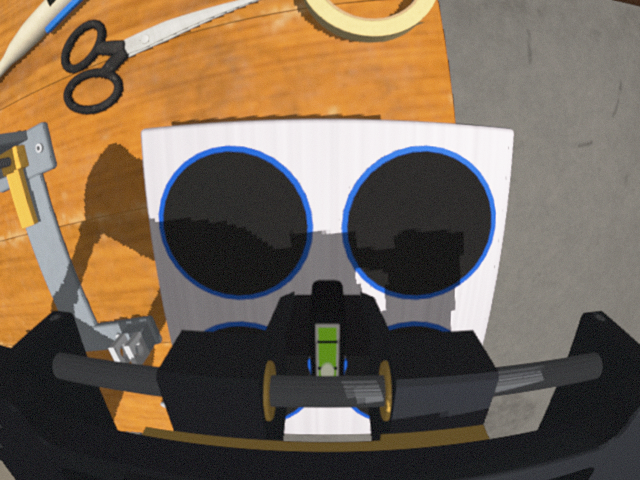

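View pics/s6.png

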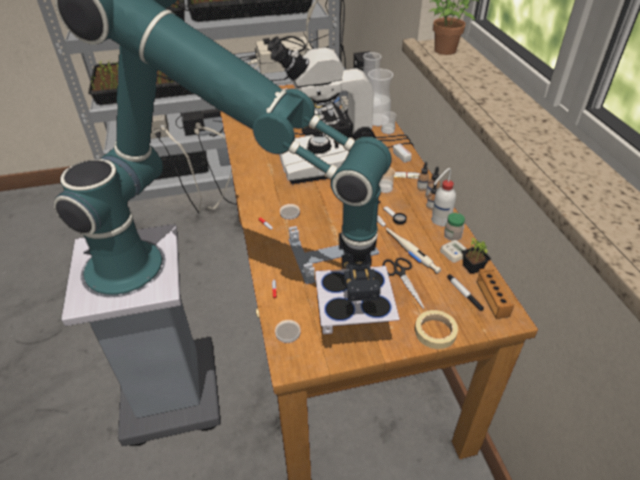

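send_rows(
  dp=[
    [-0.03,-0.15,-0.12],
    [-0.06,-0.3,-0.12],
    [-0.09,-0.45,-0.12],
    [-0.12,-0.6,-0.12],
    [-0.14,-0.75,-0.12],
    [-0.16,-0.9,-0.12],
    [-0.16,-1,-0.12],
    [-0.16,-1,-0.12],
  ],
  twist=[0,-0.05,-0.1,-0.2,-0.3,-0.4,-0.41,-0.415],
)

```text
time: 9.63
ee_pos: [0.5736, -0.1624, 0.1665]
orientation: [-179.9, -0.1, 3.8]
contact_force: [-0.4, -0.3, -4.4]
width: 0.0137
```

```bash
python3 -c "
from h import *
plan([.5756,-.0947,.11],3.63)"
```

```text
at [ 0.5736 -0.1624  0.1665] [-1.7994e+02 -1.4000e-01  3.8300e+00] w 0.0137 F [-0.4 -0.3 -4.4] t 9.63
dp [ 0.032  -0.3369  0.2827] twist 0.007 q6 would be 68.1
```

send_rows(
  dp=[
    [0.03,-0.15,0],
    [0.03,-0.3,0],
    [0.03,-0.337,0],
    [0.032,-0.337,0.1],
    [0.032,-0.337,0.2],
    [0.032,-0.337,0.25],
    [0.032,-0.337,0.25],
    [0.032,-0.337,0.25],
    [0.032,-0.337,0.25],
  ],
  twist=[0.007,0.007,0.007,0.007,0.007,0.007,0.007,0.007,0.007],
)

```text
time: 10.38
ee_pos: [0.576, -0.0953, 0.117]
orientation: [-180.0, -0.2, 3.6]
contact_force: [0.6, -0.4, -3.0]
width: 0.0139
```

```bash
python3 -c "
from h import *
snap('wrist','w7');snap('side','s7')
plan([.5756,-.0947,.11],3.63)
t=cv2.imread('pics/s7.png')
cv2.imwrite('pics/s7c.png',cv2.resize(t[180:320,220:400],None,fx=4,fy=4,interpolation=cv2.INTER_CUBIC))
"
```

```text
at [ 0.5766 -0.0953  0.1178] [-179.98   -0.26    3.6 ] w 0.0134 F [-0.2  0.5 -5.3] t 10.48
dp [-0.0051 -0.0033  0.0391] twist -0.001 q6 would be 74.4
```

View pics/w7.png

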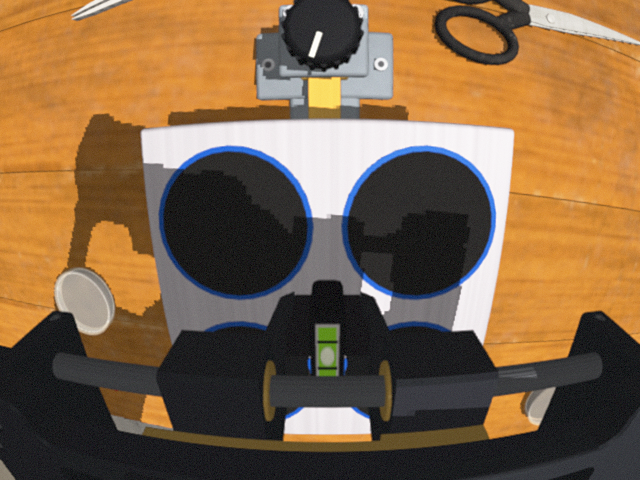

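View pics/s7c.png

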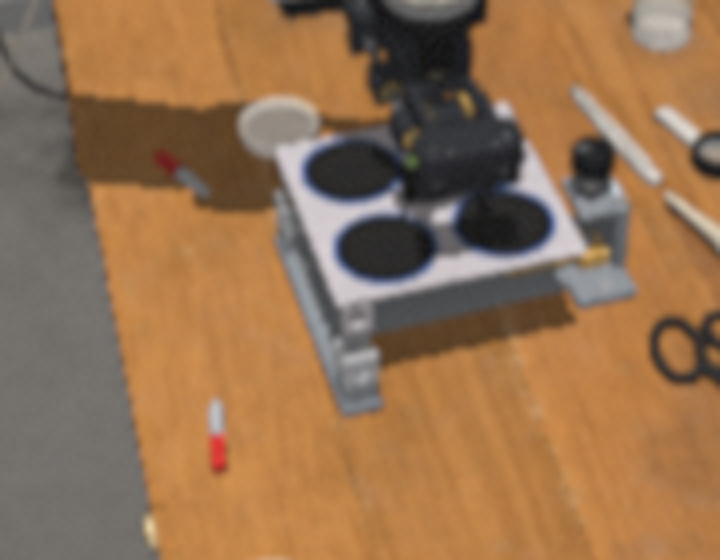

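```bash
python3 -c "
from h import *
c=load('w7')
print(refine(c,(.5728,-.0949),3.6,.1178-.0155,True,rim=.0355))
print(onz(c,321,27,.114,True))
"
```

```text
n [438, 2522, 437, 2461] rms mm 1.4989963441870442 mean -1.1852237603887532
(np.float64(0.5729709315345664), np.float64(-0.09620108853516006), np.float64(3.649781776969217))
[ 0.69596447 -0.08617934  0.114     ]
```

send_rows(
  dp=[
    [-0.002,-0.005,0.04],
    [-0.002,-0.005,0.08],
    [-0.002,-0.005,0.12],
    [-0.002,-0.005,0.16],
    [-0.002,-0.005,0.16],
    [-0.002,-0.005,0.16],
  ],
  twist=[0,0,0,0,0,0],
)

```text
time: 10.98
ee_pos: [0.5752, -0.094, 0.0844]
orientation: [-179.9, -0.1, 3.6]
contact_force: [0.4, -0.0, -4.7]
width: 0.0134
```

```bash
python3 -c "
from h import *
snap('wrist','w8');snap('side','s8')
plan([.5758,-.0947,.075],3.63)
t=cv2.imread('pics/s8.png')
cv2.imwrite('pics/s8c.png',cv2.resize(t[180:300,260:400],None,fx=5,fy=5,interpolation=cv2.INTER_CUBIC))
"
```

```text
at [ 0.5764 -0.0943  0.0857] [-179.97   -0.26    3.61] w 0.0134 F [-0.1 -0.4 -4.3] t 11.08
dp [-0.0032  0.0018  0.0536] twist -0.0008 q6 would be 74.5
```

View pics/s8c.png

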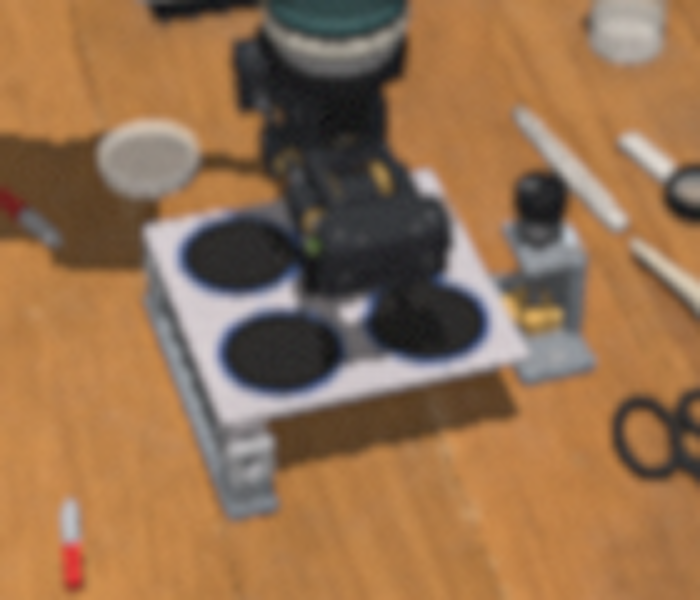

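send_rows(
  dp=[
    [-0.002,0,0.02],
    [-0.002,0,0.04],
    [-0.002,0,0.05],
    [-0.002,0,0.055],
    [-0.002,0,0.06],
    [-0.002,0,0.06],
  ],
  twist=[0,0,0,0,0,0],
)

```text
time: 11.58
ee_pos: [0.5759, -0.0942, 0.0739]
orientation: [-180.0, -0.2, 3.6]
contact_force: [-0.9, 1.0, -2.3]
width: 0.0134
```

```bash
python3 -c "
from h import *
c=snap('wrist','w9')
plan([.5758,-.0947,.075],3.63)
print(refine(c,(.5728,-.0949),3.6,.059,True,rim=.0355))
"
```

```text
at [ 0.5759 -0.0942  0.0739] [-179.97   -0.23    3.61] w 0.0138 F [-1.4 -0.1 -1.1] t 11.63
dp [-0.0005  0.0023 -0.0055] twist -0.0007 q6 would be 74.5
n [442, 2526, 453, 2467] rms mm 1.4945945542659789 mean -1.1900709309491913
(np.float64(0.5727223496613085), np.float64(-0.09511591999571424), np.float64(3.6572496111502906))
```

send_rows(
  dp=[
    [0,0,0],
    [0,0,0],
    [0,0,0],
    [0,0,0],
    [0,0,0],
    [0,0,0],
    [0,0,-0.1],
    [0,0,-0.2],
    [0,0,-0.3],
    [0,0,-0.4],
    [0,0,-0.5],
    [0,0,-0.6],
    [-0.2,0,-0.6],
    [-0.4,0,-0.6],
    [-0.5,0,-0.6],
    [-0.5,0,-0.6],
    [-0.5,0,-0.6],
  ],
  twist=[0,0,0,0,0,0,0,0,0,0,0,0,0,0,0,0,0],
  claw=1,
)

```text
time: 13.05
ee_pos: [0.4752, -0.1007, 0.1938]
orientation: [-180.0, -0.3, 3.6]
contact_force: [-0.4, -0.1, 0.4]
width: 0.0878
```

```bash
python3 -c "
from h import *
c=snap('wrist','w10');snap('side','s10')
plan([.5758,-.0947,.075],3.63)
print(refine(c,(.5728,-.0949),3.6,.059-.002,True,rim=.0355))
t=cv2.imread('pics/s10.png')
cv2.imwrite('pics/s10c.png',cv2.resize(t[180:300,260:400],None,fx=5,fy=5,interpolation=cv2.INTER_CUBIC))
"
```

```text
at [ 0.4768 -0.1008  0.194 ] [-179.99   -0.33    3.6 ] w 0.0882 F [-0.2  0.1  0. ] t 13.15
dp [0.4924 0.0008 0.5981] twist -0.001 q6 would be 71.4
n [1028, 914, 1013, 901] rms mm 1.658581749918902 mean -1.4413114981201227
(np.float64(0.5736948476957143), np.float64(-0.09481160016580191), np.float64(3.704650747233983))
```

View pics/w10.png

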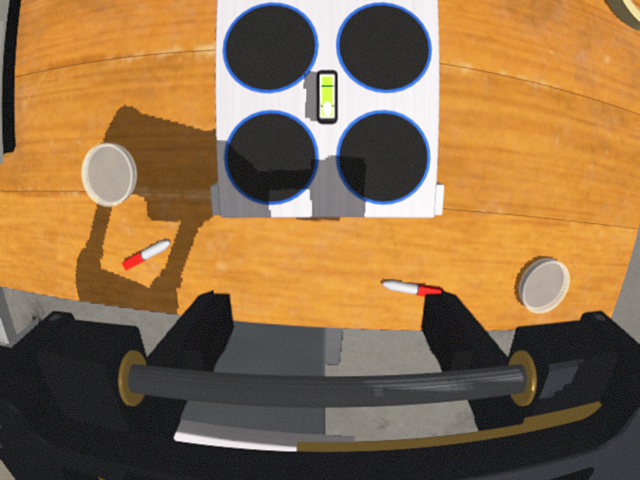

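View pics/s10c.png

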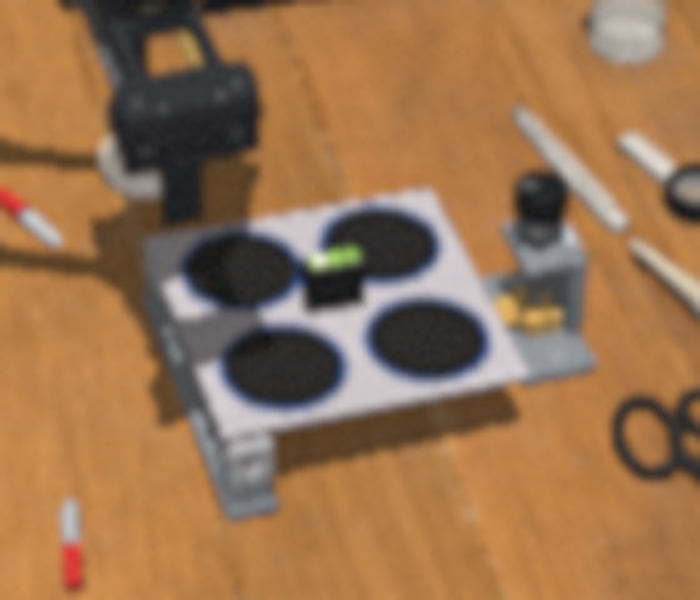

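```bash
cat >> h.py <<'E'
def redrect(c,fish,box,z=.009):
    hsv=cv2.cvtColor(c['color'],cv2.COLOR_BGR2HSV)
    m=(((hsv[...,0]<6)|(hsv[...,0]>172))&(hsv[...,1]>150)&(hsv[...,2]>60)).astype(np.uint8)
    k=np.zeros_like(m);x0,x1,y0,y1=box;k[y0:y1,x0:x1]=1;m*=k
    v,u=np.nonzero(m); P=np.array([onz(c,a,b,z,fish)[:2] for a,b in zip(u,v)])
    P=(P*1e4).astype(np.float32); (cx,cy),(w,h),a=cv2.minAreaRect(P)
    b=cv2.boxPoints(((cx,cy),(w,h),a)); e=b[1]-b[0] if np.linalg.norm(b[1]-b[0])>np.linalg.norm(b[2]-b[1]) else b[2]-b[1]
    print('red n',len(u),'centre',round(cx/1e4,4),round(cy/1e4,4),'mean',np.round(P.mean(0)/1e4,4),'size mm',w/10,h/10,'axis deg mod180',np.degrees(np.arctan2(e[1],e[0]))%180)
E
python3 - <<'E'
from h import *
c=load('w10')
redrect(c,True,(100,200,220,300)); redrect(c,True,(360,460,270,300))
c=load('top0')
redrect(c,False,(190,240,300,340)); redrect(c,False,(320,370,320,345))
c=load('w10')
for u,v in [(170,241),(125,266),(383,285)]: print(onz(c,u,v,.005,True))
E
```

```text
red n 185 centre 0.4149 0.0974 mean [0.4151 0.0969] size mm 9.740390014648437 27.02437744140625 axis deg mod180 118.227295
red n 211 centre 0.4038 -0.207 mean [ 0.4047 -0.2065] size mm 26.803829956054688 12.042134094238282 axis deg mod180 82.07599
red n 59 centre 0.4134 0.0995 mean [0.413  0.0993] size mm 9.661785888671876 27.4176025390625 axis deg mod180 117.72072
red n 57 centre 0.3999 -0.2078 mean [ 0.3999 -0.2076] size mm 27.383193969726562 9.26062240600586 axis deg mod180 79.8532
[0.43861356 0.0519964  0.005     ]
[0.40675719 0.10943752 0.005     ]
[ 0.40652342 -0.16048573  0.005     ]
```

```bash
python3 -c "
from h import *
plan([.402,-.207,.15],81)"
```

```text
at [ 0.4768 -0.1008  0.194 ] [-179.99   -0.33    3.6 ] w 0.0882 F [-0.2  0.1  0. ] t 13.15
dp [-0.408   0.5065  0.2178] twist -2.7017 q6 would be -6.0
```

send_rows(
  dp=[
    [-0.1,0,0],
    [-0.2,0.1,0],
    [-0.3,0.25,0.1],
    [-0.35,0.4,0.2],
  ],
  twist=[-0.25,-0.5,-0.75,-1],
)

```text
time: 13.48
ee_pos: [0.415, -0.1828, 0.1572]
orientation: [179.6, -0.4, 31.3]
contact_force: [0.5, 0.2, -0.1]
width: 0.0882
```

send_rows(
  dp=[
    [0,0,0],
    [0,0,0],
    [0,0,0],
    [0,0,0],
  ],
  twist=[-0.25,-0.5,-0.75,-1],
)

```text
time: 13.82
ee_pos: [0.4163, -0.1836, 0.1572]
orientation: [179.5, -0.2, 59.8]
contact_force: [0.3, 0.6, -0.6]
width: 0.0886
```

send_rows(
  dp=[
    [0,0,0],
    [0,0,0],
    [0,0,0],
    [0,0,0],
  ],
  twist=[-0.25,-0.5,-0.75,-0.8],
)

```text
time: 14.15
ee_pos: [0.4179, -0.184, 0.1573]
orientation: [179.4, 0.0, 83.0]
contact_force: [0.3, 0.3, 0.9]
width: 0.0879
```

```bash
python3 -c "
from h import *
plan([.402,-.207,.12],81)"
```

```text
at [ 0.4179 -0.184   0.1573] [1.7938e+02 1.0000e-02 8.3040e+01] w 0.0879 F [0.3 0.3 0.9] t 14.15
dp [-0.1238 -0.0669  0.1857] twist 0.0712 q6 would be -18.1
```

send_rows(
  dp=[
    [-0.12,-0.07,0.1],
    [-0.12,-0.07,0.19],
    [-0.12,-0.07,0.19],
    [-0.12,-0.07,0.19],
    [-0.12,-0.07,0.19],
  ],
  twist=[0.07,0.07,0.07,0.07,0.07],
)

```text
time: 14.57
ee_pos: [0.4027, -0.2064, 0.1197]
orientation: [179.3, -0.0, 81.1]
contact_force: [0.3, 0.2, 0.5]
width: 0.0881
```

```bash
python3 -c "
from h import *
c=snap('wrist','w11');plan([.402,-.207,.05],81)
redrect(c,True,(200,440,150,300))"
```

```text
at [ 0.4029 -0.2065  0.1201] [1.7929e+02 1.0000e-02 8.1070e+01] w 0.0882 F [ 0.8 -0.3 -0.6] t 14.62
dp [-0.0033 -0.0084  0.3507] twist 0.0025 q6 would be -21.6
red n 475 centre 0.4014 -0.2089 mean [ 0.4015 -0.2086] size mm 27.01680908203125 9.186574554443359 axis deg mod180 81.2028
```

View pics/w11.png

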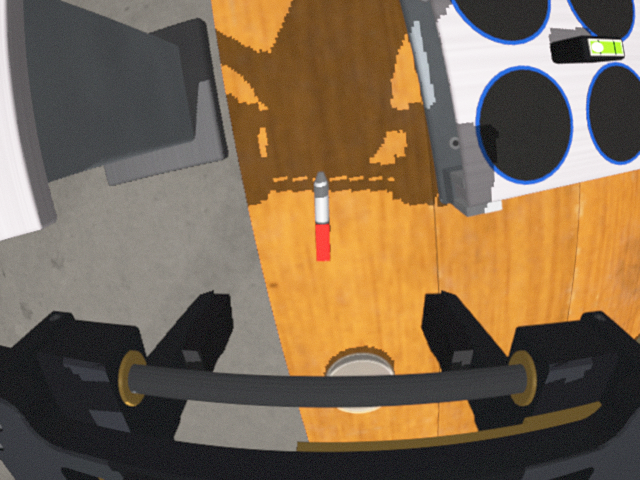

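```bash
python3 -c "
from h import *
plan([.4016,-.2087,.011],81.2)"
```

```text
at [ 0.4029 -0.2065  0.1201] [1.7929e+02 1.0000e-02 8.1070e+01] w 0.0882 F [ 0.8 -0.3 -0.6] t 14.62
dp [-0.012  -0.0115  0.5456] twist -0.0045 q6 would be -21.8
```

send_rows(
  dp=[
    [-0.01,-0.008,0.15],
    [-0.01,-0.008,0.3],
    [-0.01,-0.008,0.42],
    [-0.01,-0.008,0.48],
    [-0.01,-0.008,0.53],
    [-0.01,-0.008,0.54],
    [-0.01,-0.008,0.54],
  ],
  twist=[0,0,0,0,0,0,0],
)

```text
time: 15.2
ee_pos: [0.403, -0.2085, 0.0124]
orientation: [179.3, 0.0, 81.1]
contact_force: [-0.0, -0.0, -0.3]
width: 0.0882
```

```bash
python3 -c "
from h import *
plan([.4016,-.2087,.010],81.2)"
```

```text
at [ 0.403  -0.2085  0.0124] [1.7927e+02 2.0000e-02 8.1100e+01] w 0.0882 F [-0.  -0.  -0.3] t 15.2
dp [-0.0021 -0.0068  0.0121] twist -0.0036 q6 would be -22.2
```

send_rows(
  dp=[
    [0,-0.006,0.01],
    [0,-0.006,0.01],
    [0,-0.006,0.01],
    [0,-0.006,0.01],
    [0,-0.006,0.01],
    [0,-0.006,0.01],
    [0,-0.006,0.01],
    [0,-0.006,0.01],
    [0,-0.006,0.01],
    [0,-0.006,0.01],
    [0,-0.006,0.01],
    [0,-0.006,0.01],
    [0,-0.006,0.01],
    [0,-0.006,0.01],
    [0,-0.006,0.01],
    [0,-0.006,0.01],
    [0,-0.006,0.01],
  ],
  twist=[0,0,0,0,0,0,0,0,0,0,0,0,0,0,0,0,0],
  claw=-1,
)

```text
time: 16.62
ee_pos: [0.4017, -0.2083, 0.0104]
orientation: [179.3, 0.0, 81.1]
contact_force: [-0.4, 0.1, 0.0]
width: 0.0097
```

```bash
python3 -c "
from h import *
c=snap('wrist','w12');plan([.4016,-.2085,.05],93.6)"
```

```text
at [ 0.4018 -0.2083  0.0104] [1.7928e+02 2.0000e-02 8.1100e+01] w 0.0097 F [-0.5 -0.4 -1.1] t 16.67
dp [-0.0013  0.0018 -0.1981] twist -0.4363 q6 would be -34.6
```

View pics/w12.png

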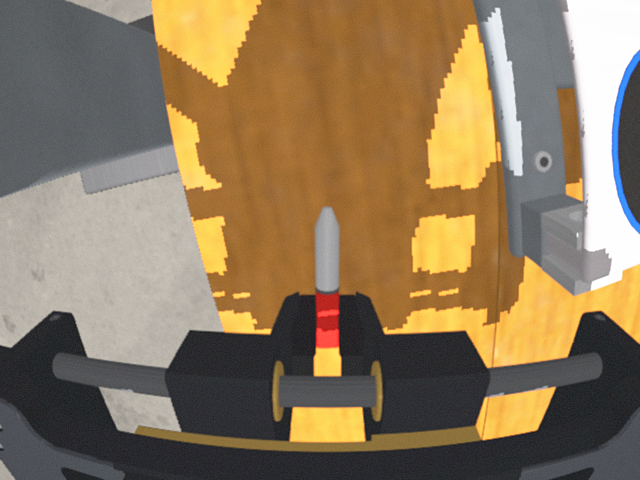

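```bash
python3 - <<'E'
from h import *
c=load('w12')
n=onz(c,326.5,207,.005,True); j=onz(c,327,291,.008,True); print(n,j)
t=np.array([.4018,-.2083]); yaw=np.radians(81.1); ax=np.array([np.cos(yaw),np.sin(yaw)]); no=np.array([-ax[1],ax[0]])
for p in (n,j): d=p[:2]-t; print('along',d@ax,'lateral',d@no)
o=np.array([.5728,-.0949]);a=np.radians(3.635);R=np.array([[np.cos(a),-np.sin(a)],[np.sin(a),np.cos(a)]])
for s in (1,-1):
    print('hole',s,o+R@[-.074,s*.092],'start',o+R@[-.074,s*.165])
q=o+R@[-.074,-.165]; plan([*q,.0455],93.635)
E
```

```text
[ 0.41027976 -0.15996994  0.005     ] [ 0.40499618 -0.194918    0.008     ]
along 0.04906006383469021 lateral -0.000900497852831074
along 0.013715359510649783 lateral -0.0010873661748713652
hole 1 [ 0.49311606 -0.0077767 ] start [0.48848785 0.06507644]
hole -1 [ 0.50478169 -0.19140653] start [ 0.5094099  -0.26425966]
at [ 0.4018 -0.2083  0.0104] [1.7928e+02 2.0000e-02 8.1100e+01] w 0.0097 F [-0.5 -0.4 -1.1] t 16.67
dp [-0.1934  0.5772 -0.1683] twist -0.4376 q6 would be -34.7
```

send_rows(
  dp=[
    [0,0,-0.08],
    [0,0,-0.17],
    [-0.05,0.1,-0.17],
    [-0.1,0.25,-0.17],
    [-0.15,0.4,-0.17],
    [-0.19,0.55,-0.17],
    [-0.193,0.577,-0.17],
    [-0.193,0.577,-0.17],
    [-0.193,0.577,-0.17],
  ],
  twist=[0,0,-0.1,-0.2,-0.3,-0.4,-0.438,-0.438,-0.438],
)

```text
time: 17.42
ee_pos: [0.5085, -0.2636, 0.0452]
orientation: [179.4, 0.1, 93.6]
contact_force: [-0.2, 0.0, -1.5]
width: 0.0098
```

```bash
python3 - <<'E'
from h import *
c=snap('wrist','w13');c=snap('side','s13')
o=np.array([.5728,-.0949]);a=np.radians(3.635);R=np.array([[np.cos(a),-np.sin(a)],[np.sin(a),np.cos(a)]])
q=o+R@[-.074,-.165]; plan([*q,.0455],93.635)
t=c['color']; cv2.imwrite('pics/s13c.png',cv2.resize(t[210:300,260:380],None,fx=6,fy=6,interpolation=cv2.INTER_CUBIC))
E
```

```text
at [ 0.5075 -0.2631  0.045 ] [1.7943e+02 9.0000e-02 9.3620e+01] w 0.0102 F [ 0.5  0.2 -0.1] t 17.52
dp [-0.0063  0.0092 -0.0024] twist -0.0007 q6 would be -33.9
```

View pics/w13.png

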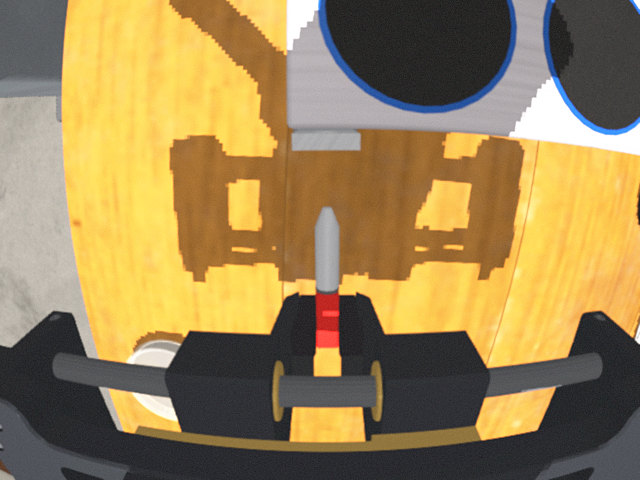

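View pics/s13c.png

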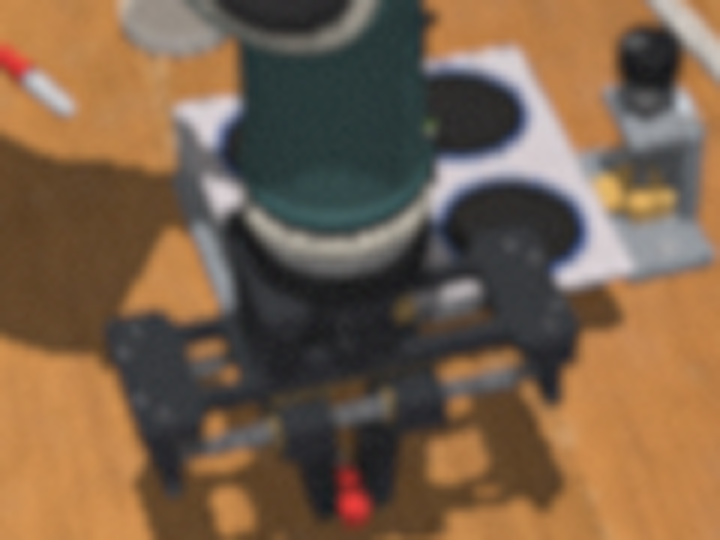

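```bash
python3 - <<'E'
from h import *
c=load('w13')
o=np.array([.5728,-.0949]);a=np.radians(3.635);R=np.array([[np.cos(a),-np.sin(a)],[np.sin(a),np.cos(a)]])
for n,u,v,z in [('e1',291.5,150.5,.052),('e2',361,150.5,.052),('nose',326.5,207,.040),('junc',327,291,.043)]:
    print(n,R.T@(onz(c,u,v,z,True)[:2]-o)*1e3)
t=c['color']; cv2.imwrite('pics/w13c.png',cv2.resize(t[110:220,270:390],None,fx=6,fy=6,interpolation=cv2.INTER_CUBIC))
E
```

```text
e1 [-86.36217965 -91.94275639]
e2 [-62.09723579 -91.96316533]
nose [ -74.04801974 -115.42753102]
junc [ -73.86715877 -150.71878449]
```

View pics/w13c.png

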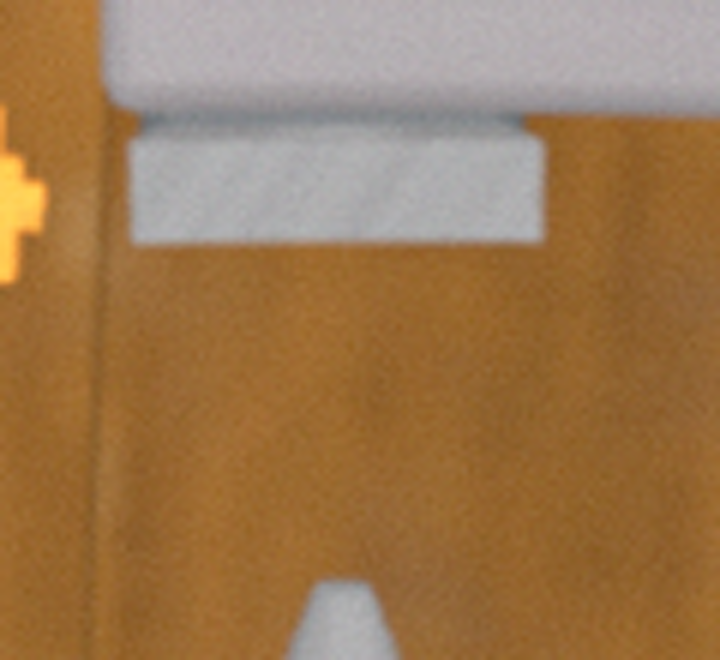

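send_rows(
  dp=[
    [0.03,0,-0.002],
    [0.06,0,-0.002],
    [0.09,0,-0.002],
    [0.12,0,-0.002],
    [0.15,0,-0.002],
    [0.17,0,-0.002],
    [0.17,0,-0.002],
  ],
  twist=[0,0,0,0,0,0,0],
)

```text
time: 18.1
ee_pos: [0.5051, -0.2281, 0.0453]
orientation: [179.4, 0.1, 93.7]
contact_force: [0.0, -0.0, -0.6]
width: 0.0092
```

```bash
python3 - <<'E'
from h import *
c=snap('wrist','w14')
o=np.array([.5728,-.0949]);a=np.radians(3.635);R=np.array([[np.cos(a),-np.sin(a)],[np.sin(a),np.cos(a)]])
q=o+R@[-.074,-.106]; plan([*q,.0455],93.635)
E
```

```text
at [ 0.5054 -0.2286  0.0454] [1.7943e+02 9.0000e-02 9.3670e+01] w 0.0096 F [ 0.8  0.8 -0.1] t 18.15
dp [ 0.1158  0.009  -0.0005] twist 0.0013 q6 would be -30.9
```

View pics/w14.png

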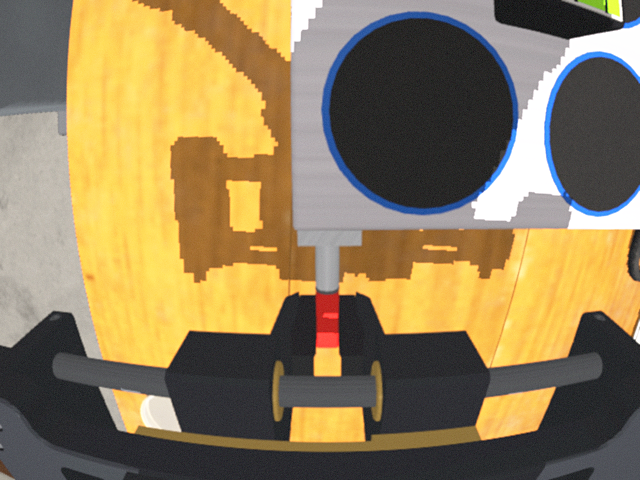

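```bash
python3 - <<'E'
from h import *
c=load('w14')
t=c['color']; cv2.imwrite('pics/w14c.png',cv2.resize(t[200:310,270:390],None,fx=6,fy=6,interpolation=cv2.INTER_CUBIC))
E
```

```text
(no output)
```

View pics/w14c.png

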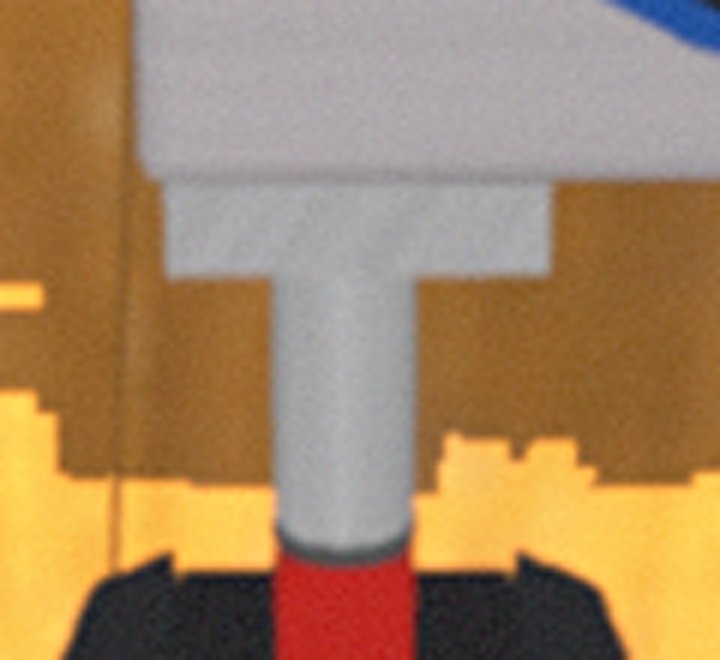

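send_rows(
  dp=[
    [0,0.004,0],
    [0.03,0.004,0],
    [0.06,0.004,0],
    [0.08,0.004,0],
    [0.1,0.004,0],
    [0.11,0.004,0],
    [0.12,0.004,0],
    [0.12,0.004,0],
  ],
  twist=[0,0,0,0,0,0,0,0],
)

```text
time: 18.82
ee_pos: [0.5045, -0.2042, 0.0454]
orientation: [179.4, 0.1, 93.7]
contact_force: [0.3, 0.7, -0.2]
width: 0.0097
```

```bash
python3 - <<'E'
from h import *
c=snap('wrist','w15')
o=np.array([.5728,-.0949]);a=np.radians(3.635);R=np.array([[np.cos(a),-np.sin(a)],[np.sin(a),np.cos(a)]])
q=o+R@[-.074,-.106]; plan([*q,.0455],93.635)
t=c['color']; cv2.imwrite('pics/w15c.png',cv2.resize(t[200:360,240:400],None,fx=4,fy=4,interpolation=cv2.INTER_CUBIC))
E
```

```text
at [ 0.5046 -0.2044  0.0454] [1.7943e+02 9.0000e-02 9.3690e+01] w 0.0098 F [ 0.3 -0.  -1. ] t 18.87
dp [-0.0051  0.0049 -0.0004] twist 0.0019 q6 would be -28.6
```

View pics/w15c.png

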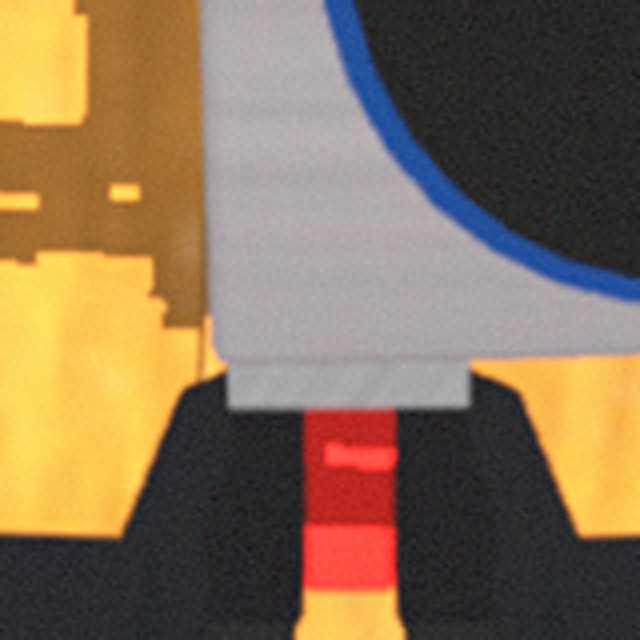

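send_rows(
  dp=[
    [0.008,0,0],
    [0.016,0,0],
    [0.02,0,0],
    [0.02,0,0],
    [0.02,0,0],
  ],
  twist=[0,0,0,0,0],
)

```text
time: 19.28
ee_pos: [0.5049, -0.203, 0.0458]
orientation: [179.4, 0.3, 93.7]
contact_force: [-0.3, -9.6, -1.9]
width: 0.0095
```

send_rows(
  dp=[
    [-0.015,0,0],
    [-0.015,0,0],
    [-0.015,0,0],
    [-0.015,0,0],
    [-0.015,0,0],
    [-0.015,0,-0.1],
    [-0.015,0,-0.2],
    [-0.015,0,-0.3],
    [-0.1,0,-0.4],
    [-0.2,0,-0.5],
    [-0.2,0,-0.5],
    [-0.2,0,-0.5],
  ],
  twist=[0,0,0,0,0,0,0,0,0,0,0,0],
  claw=1,
)

```text
time: 20.28
ee_pos: [0.5073, -0.243, 0.1474]
orientation: [179.2, 0.4, 93.7]
contact_force: [0.1, -0.2, -0.5]
width: 0.087
```

```bash
python3 - <<'E'
from h import *
c=snap('wrist','w16')
plan([.415,.098,.2],110)
E
```

```text
at [ 0.5061 -0.2419  0.1457] [179.37   0.3   93.69] w 0.0872 F [-1.2 -0.7 -0.7] t 20.33
dp [ 1.724  -0.342  -0.2844] twist -0.5692 q6 would be -48.2
```

View pics/w16.png

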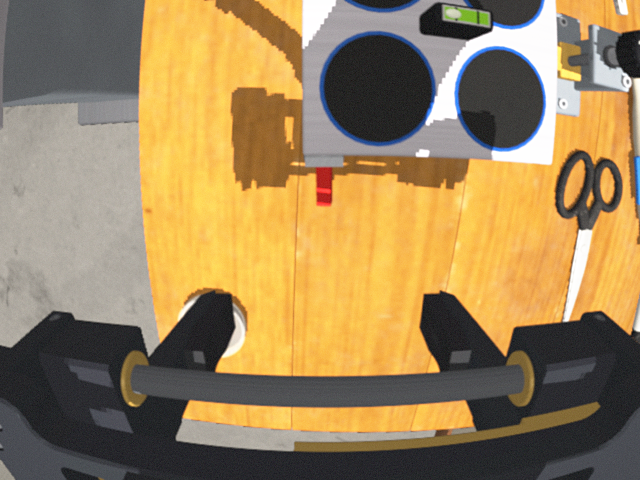

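send_rows(
  dp=[
    [0,0,-0.15],
    [0.15,-0.05,-0.28],
    [0.3,-0.1,-0.28],
    [0.5,-0.15,-0.28],
    [0.7,-0.2,-0.28],
    [0.9,-0.2,-0.28],
    [1,-0.2,-0.28],
    [1,-0.2,-0.28],
  ],
  twist=[0,0,-0.1,-0.2,-0.3,-0.4,-0.5,-0.6],
)

```text
time: 21.0
ee_pos: [0.4499, -0.04, 0.1977]
orientation: [179.7, 0.2, 111.3]
contact_force: [0.1, 0.2, 0.5]
width: 0.088
```

```bash
python3 - <<'E'
from h import *
plan([.415,.098,.12],118)
E
```

```text
at [ 0.4499 -0.04    0.1977] [179.67   0.24 111.27] w 0.088 F [0.1 0.2 0.5] t 21.0
dp [0.708  0.0857 0.386 ] twist -0.2348 q6 would be -36.2
```

send_rows(
  dp=[
    [0.15,0.02,0],
    [0.3,0.04,0],
    [0.5,0.06,0.1],
    [0.7,0.085,0.2],
    [0.708,0.086,0.386],
    [0.708,0.086,0.386],
    [0.708,0.086,0.386],
    [0.708,0.086,0.386],
  ],
  twist=[-0.05,-0.1,-0.2,-0.23,-0.23,-0.23,-0.23,-0.23],
)

```text
time: 21.67
ee_pos: [0.4145, 0.0979, 0.1198]
orientation: [179.8, 0.3, 117.9]
contact_force: [0.1, -0.4, 0.8]
width: 0.0883
```

```bash
python3 - <<'E'
from h import *
c=snap('wrist','w17')
plan([.415,.098,.011],118)
redrect(c,True,(200,440,100,300))
E
```

```text
at [0.4157 0.0978 0.1209] [179.65   0.3  117.84] w 0.0885 F [0.5 0.  0.5] t 21.72
dp [ 0.0056 -0.006   0.5493] twist -0.0056 q6 would be -17.8
red n 540 centre 0.4139 0.0988 mean [0.4139 0.099 ] size mm 9.240247344970703 28.9555908203125 axis deg mod180 118.18492
```

View pics/w17.png

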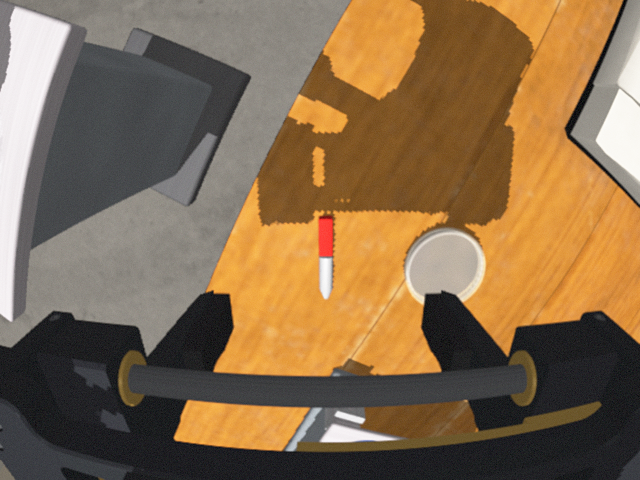

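send_rows(
  dp=[
    [0.009,-0.006,0.1],
    [0.009,-0.006,0.2],
    [0.009,-0.006,0.3],
    [0.009,-0.006,0.4],
    [0.009,-0.006,0.4],
    [0.009,-0.006,0.4],
    [0.009,-0.006,0.4],
    [0.009,-0.006,0.47],
    [0.009,-0.006,0.53],
    [0.009,-0.006,0.55],
    [0.009,-0.006,0.55],
    [0.009,-0.006,0.55],
  ],
  twist=[-0.008,-0.008,-0.008,-0.008,-0.008,-0.008,-0.008,-0.008,-0.008,-0.008,-0.008,-0.008],
  claw=-0.1,
)

```text
time: 22.72
ee_pos: [0.4156, 0.0987, 0.0119]
orientation: [179.6, 0.3, 118.1]
contact_force: [-0.4, 0.2, -0.5]
width: 0.0398
```

```bash
python3 - <<'E'
from h import *
plan([.4145,.0988,.0103],118.1)
c=snap('wrist','w18')
E
```

```text
at [0.4156 0.0987 0.0119] [179.57   0.33 118.05] w 0.0398 F [-0.4  0.2 -0.5] t 22.72
dp [ 0.0034 -0.0047  0.008 ] twist -0.0017 q6 would be -17.7
```

View pics/w18.png

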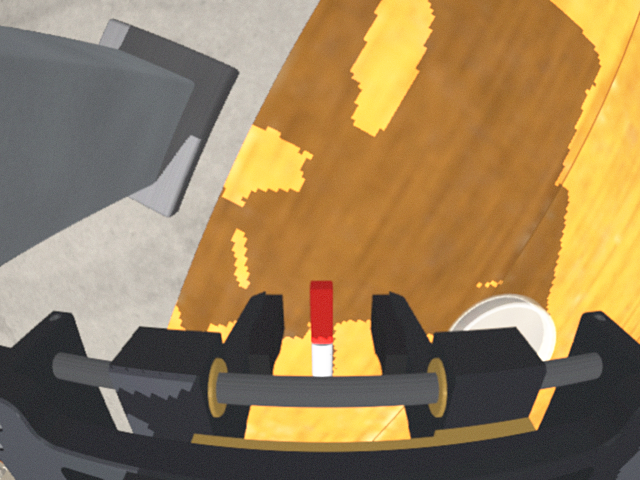

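send_rows(
  dp=[
    [0.007,-0.006,0.007],
    [0.007,-0.006,0.007],
    [0.007,-0.006,0.007],
    [0.007,-0.006,0.007],
    [0.007,-0.006,0.007],
    [0.007,-0.006,0.007],
    [0.007,-0.006,0.007],
    [0.007,-0.006,0.007],
    [0.007,-0.006,0.007],
    [0.007,-0.006,0.007],
    [0.007,-0.006,0.007],
    [0.007,-0.006,0.007],
  ],
  twist=[0,0,0,0,0,0,0,0,0,0,0,0],
  claw=-1,
)

```text
time: 23.77
ee_pos: [0.4142, 0.0994, 0.0107]
orientation: [179.5, 0.3, 118.1]
contact_force: [-1.0, -0.2, 4.3]
width: 0.0093
```

```bash
python3 - <<'E'
from h import *
c=snap('wrist','w19')
o=np.array([.5728,-.0949]);a=np.radians(3.635);R=np.array([[np.cos(a),-np.sin(a)],[np.sin(a),np.cos(a)]])
q=o+R@[-.074,.165]; plan([*q,.0455],93.635)
cv2.imwrite('pics/w19c.png',cv2.resize(c['color'][240:400,240:400],None,fx=4,fy=4))
E
```

```text
at [0.4142 0.0994 0.0107] [179.54   0.34 118.05] w 0.0098 F [-1.9  0.1  4.8] t 23.82
dp [-0.3273  0.2485 -0.1698] twist 0.8523 q6 would be 6.9
```

View pics/w19c.png

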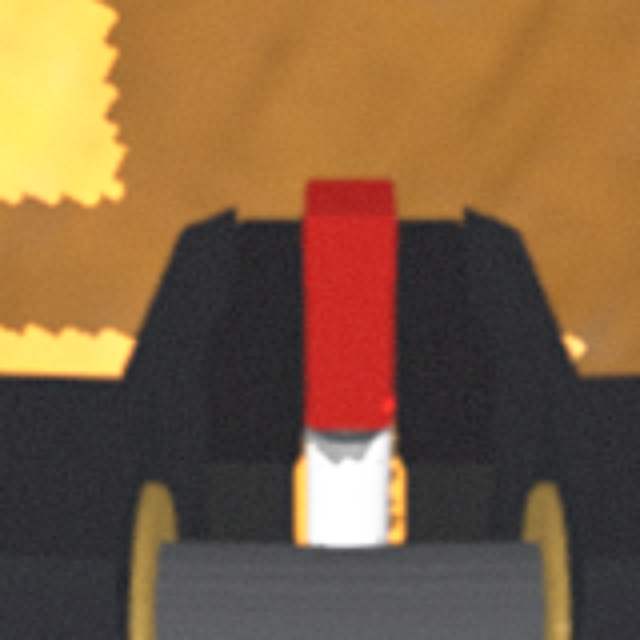

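send_rows(
  dp=[
    [0,0,-0.08],
    [0,0,-0.175],
    [-0.05,0.04,-0.175],
    [-0.1,0.08,-0.175],
    [-0.2,0.15,-0.175],
    [-0.3,0.22,-0.175],
    [-0.327,0.248,-0.175],
    [-0.327,0.248,-0.175],
    [-0.327,0.248,-0.175],
    [-0.327,0.248,-0.175],
  ],
  twist=[0,0,0.2,0.4,0.6,0.8,0.852,0.852,0.852,0.852],
)

```text
time: 24.65
ee_pos: [0.4866, 0.0653, 0.0457]
orientation: [179.6, 0.1, 93.7]
contact_force: [-0.5, -0.1, -0.3]
width: 0.0094
```

```bash
python3 - <<'E'
from h import *
c=snap('wrist','w20');snap('top','t20')
o=np.array([.5728,-.0949]);a=np.radians(3.635);R=np.array([[np.cos(a),-np.sin(a)],[np.sin(a),np.cos(a)]])
q=o+R@[-.074,.165]; plan([*q,.0455],93.635)
E
```

```text
at [0.4867 0.0655 0.0459] [1.7954e+02 1.1000e-01 9.3740e+01] w 0.01 F [ 0.1  0.7 -0.3] t 24.75
dp [-0.0025  0.0086  0.0022] twist 0.0036 q6 would be 1.3
```

View pics/w20.png

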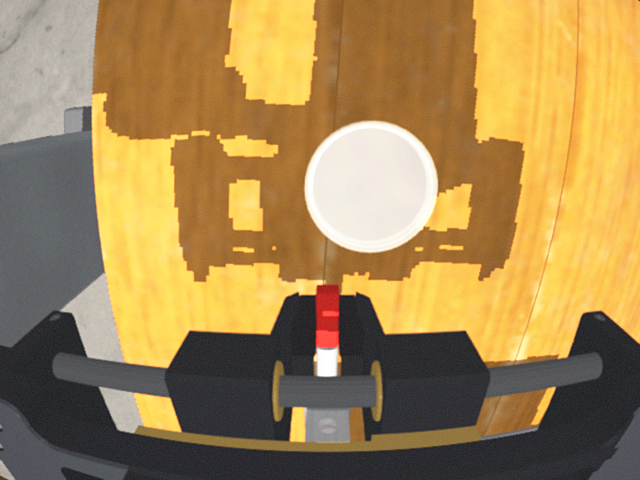

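View pics/t20.png

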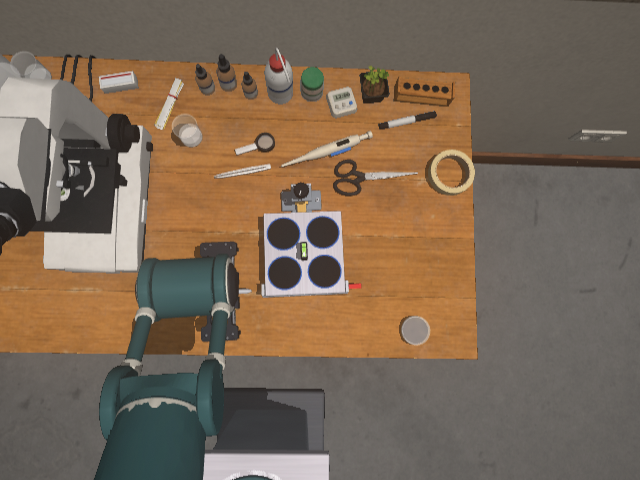

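```bash
python3 - <<'E'
from h import *
c=load('t20');cv2.imwrite('pics/t20c.png',cv2.resize(c['color'][270:310,230:290],None,fx=12,fy=12,interpolation=cv2.INTER_CUBIC))
o=np.array([.5728,-.0949]);a=np.radians(3.635);R=np.array([[np.cos(a),-np.sin(a)],[np.sin(a),np.cos(a)]])
E
```

```text
(no output)
```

View pics/t20c.png

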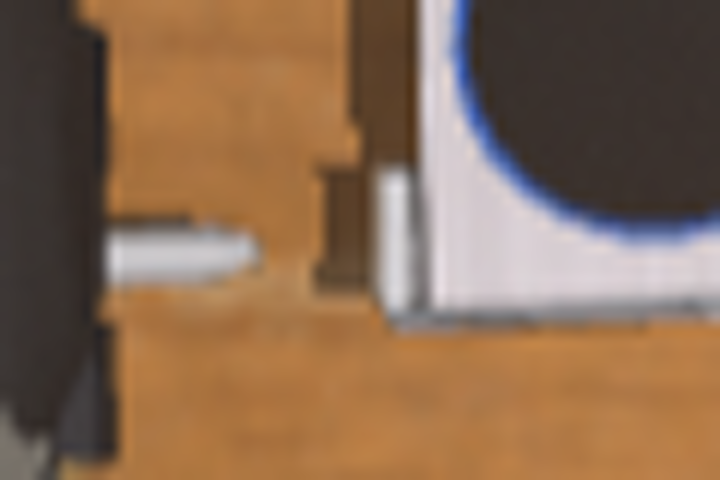

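```bash
python3 - <<'E'
from h import *
c=load('t20')
o=np.array([.5728,-.0949]);a=np.radians(3.635);R=np.array([[np.cos(a),-np.sin(a)],[np.sin(a),np.cos(a)]])
k=lambda x,y:(230+(x+.5)/12-.5,270+(y+.5)/12-.5)
for n,x,y,z in [('nose',258,252,.04),('shaft',140,255,.04),('ear',395,241,.052),('e1',377,168,.052),('e2',388,312,.052)]:
    print(n,R.T@(onz(c,*k(x,y),z)[:2]-o)*1e3)
E
```

```text
nose [-76.70016614 116.12224906]
shaft [-76.32443793 136.88143511]
ear [-76.2029509   90.94699366]
e1 [-63.33483107  93.74340414]
e2 [-88.48942301  92.49929101]
```

send_rows(
  dp=[
    [0,0.0035,0.001],
    [-0.03,0.0035,0.001],
    [-0.06,0.0035,0.001],
    [-0.09,0.0035,0.001],
    [-0.12,0.0035,0.001],
    [-0.15,0.0035,0.001],
    [-0.17,0.0035,0.001],
    [-0.17,0.0035,0.001],
  ],
  twist=[0,0,0,0,0,0,0,0],
)

```text
time: 25.42
ee_pos: [0.4898, 0.0306, 0.0458]
orientation: [179.5, 0.1, 93.7]
contact_force: [0.5, 0.5, -0.4]
width: 0.0094
```

```bash
python3 - <<'E'
from h import *
c=snap('top','t21');cv2.imwrite('pics/t21c.png',cv2.resize(c['color'][270:310,230:290],None,fx=12,fy=12,interpolation=cv2.INTER_CUBIC))
o=np.array([.5728,-.0949]);a=np.radians(3.635);R=np.array([[np.cos(a),-np.sin(a)],[np.sin(a),np.cos(a)]])
q=o+R@[-.074,.106]; plan([*q,.0455],93.635)
E
```

```text
at [0.4897 0.031  0.0458] [1.7954e+02 1.1000e-01 9.3660e+01] w 0.0094 F [-0.7  0.3 -0.1] t 25.47
dp [-0.1243  0.0046  0.002 ] twist 0.001 q6 would be -2.8
```

View pics/t21c.png

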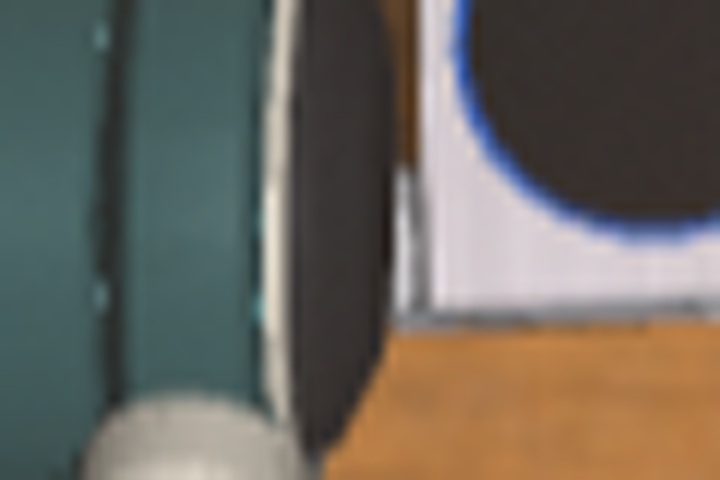

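send_rows(
  dp=[
    [-0.03,0,0],
    [-0.06,0,0],
    [-0.08,0,0],
    [-0.1,0,0],
    [-0.115,0,0],
    [-0.122,0,0],
    [-0.125,0,0],
    [-0.125,0,0],
  ],
  twist=[0,0,0,0,0,0,0,0],
)

```text
time: 26.13
ee_pos: [0.4912, 0.007, 0.0458]
orientation: [179.5, -0.0, 93.6]
contact_force: [-0.8, 5.6, -0.0]
width: 0.0094
```

send_rows(
  dp=[
    [-0.008,0,0],
    [-0.016,0,0],
    [-0.02,0,0],
    [-0.02,0,0],
  ],
  twist=[0,0,0,0],
)

```text
time: 26.47
ee_pos: [0.4912, 0.0061, 0.0459]
orientation: [179.6, -0.3, 93.5]
contact_force: [-1.1, 14.0, 1.0]
width: 0.0095
```

```bash
python3 - <<'E'
from h import *
o=np.array([.5728,-.0949]);a=np.radians(3.635);R=np.array([[np.cos(a),-np.sin(a)],[np.sin(a),np.cos(a)]])
q=o+R@[-.074,.106]; plan([*q,.0455],93.635)
c=snap('wrist','w22')
E
```

```text
at [0.4912 0.0061 0.0459] [179.56  -0.34  93.48] w 0.0095 F [-1.1 14.   1. ] t 26.47
dp [0.0002 0.0051 0.0019] twist -0.0056 q6 would be -6.4
```

View pics/w22.png

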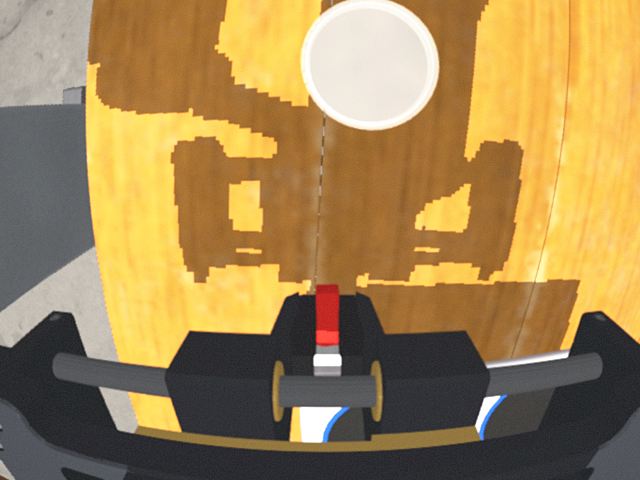

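send_rows(
  dp=[
    [0.01,0,0],
    [0.01,0,0],
    [0.01,0,0],
    [0.01,0,0],
    [0.01,0,0],
    [0.01,0,0],
    [0.02,0,-0.1],
    [0.02,0,-0.2],
    [0.02,0,-0.3],
    [0.02,0,-0.5],
    [0.02,0,-0.7],
    [0.02,0,-0.75],
    [0.02,0,-0.75],
  ],
  twist=[0,0,0,0,0,0,0,0,0,0,0,0,0],
  claw=0.2,
)

```text
time: 27.6
ee_pos: [0.493, 0.0088, 0.2005]
orientation: [179.0, -0.3, 93.5]
contact_force: [0.6, 0.2, 0.0]
width: 0.0526
```

```bash
python3 - <<'E'
from h import *
plan([.6965,-.0868,.19],215)
c=snap('wrist','w23');snap('side','s23')
cv2.imwrite('pics/s23c.png',cv2.resize(load('s23')['color'][180:300,260:400],None,fx=5,fy=5,interpolation=cv2.INTER_CUBIC))
E
```

```text
at [0.493  0.0088 0.2005] [179.04  -0.27  93.47] w 0.0526 F [0.6 0.2 0. ] t 27.6
dp [-0.539   0.9857  0.0667] twist -4.2423 q6 would be -127.3
```

View pics/w23.png

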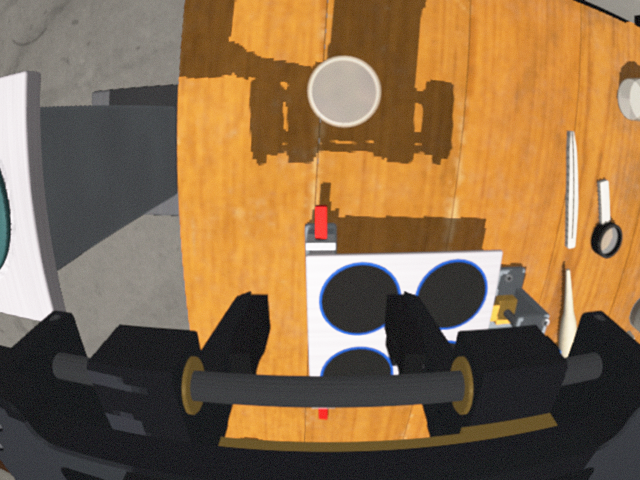

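View pics/s23c.png

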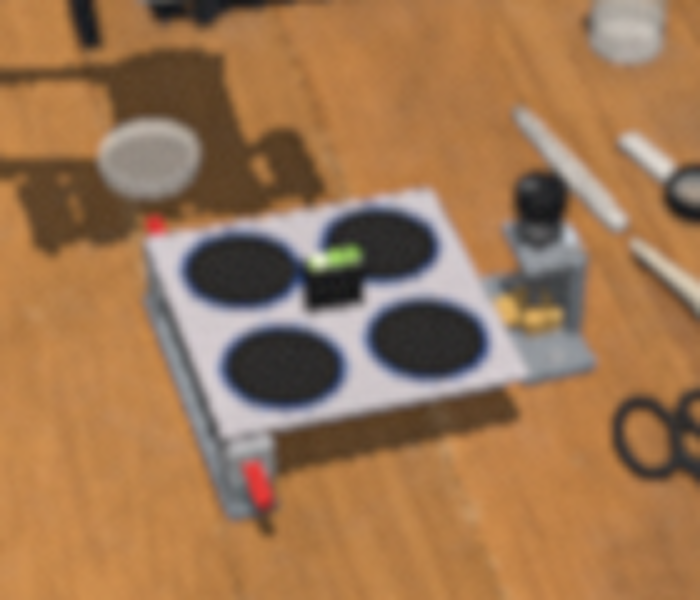

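send_rows(
  dp=[
    [-0.1,0.2,0.0],
    [-0.2,0.4,0.0],
    [-0.3,0.6,0],
    [-0.4,0.8,0],
    [-0.54,0.98,0],
    [-0.54,0.98,0],
  ],
  twist=[-0.2,-0.45,-0.7,-0.9,-1,-1],
)

```text
time: 28.2
ee_pos: [0.6938, -0.0894, 0.1916]
orientation: [179.6, -0.2, 122.2]
contact_force: [-0.1, 0.2, -0.4]
width: 0.0525
```

send_rows(
  dp=[
    [0,0,0],
    [0,0,0],
    [0,0,0],
    [0,0,0],
  ],
  twist=[-0.25,-0.5,-0.75,-1],
)

```text
time: 28.53
ee_pos: [0.6918, -0.0895, 0.1865]
orientation: [179.7, -0.4, 151.1]
contact_force: [-0.3, -0.6, 0.7]
width: 0.053
```

send_rows(
  dp=[
    [0,0,0],
    [0,0,0],
    [0,0,0],
    [0,0,0],
    [0,0,0],
  ],
  twist=[-0.25,-0.5,-0.75,-1,-1],
)

```text
time: 28.95
ee_pos: [0.6898, -0.0892, 0.1822]
orientation: [179.6, -0.5, 179.9]
contact_force: [-0.4, 0.4, 0.1]
width: 0.0527
```

```bash
python3 - <<'E'
from h import *
plan([.6965,-.0868,.19],215)
c=snap('wrist','w24')
E
```

```text
at [ 0.6898 -0.0892  0.1822] [179.55  -0.54 179.92] w 0.0527 F [-0.4  0.4  0.1] t 28.95
dp [-0.0333  0.0125 -0.0391] twist -1.2245 q6 would be -134.7
```

View pics/w24.png

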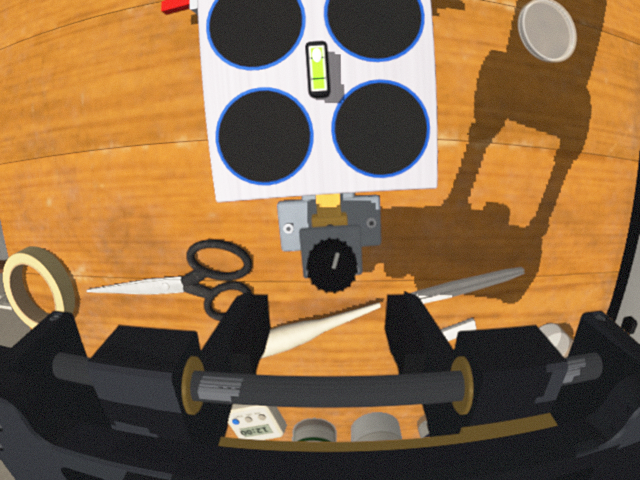

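```bash
python3 - <<'E'
from h import *
c=load('w24')
print(onz(c,331,265,.114,True), onz(c,316.5,54,.093,True))
cv2.imwrite('pics/w24c.png',cv2.resize(c['color'][30:110,290:350],None,fx=7,fy=7,interpolation=cv2.INTER_CUBIC))
E
```

```text
[ 0.69192385 -0.08678988  0.114     ] [ 0.56638212 -0.09516699  0.093     ]
```

send_rows(
  dp=[
    [0,0,0],
    [0,0,0],
    [0,0,0],
    [0,0,0],
    [0,0,0],
  ],
  twist=[-0.25,-0.5,-0.75,-1,-1],
)

```text
time: 29.42
ee_pos: [0.689, -0.0891, 0.1807]
orientation: [179.3, -0.4, -151.7]
contact_force: [-0.0, -0.5, -0.3]
width: 0.0526
```

```bash
python3 - <<'E'
from h import *
plan([.6965,-.0868,.094],215)
E
```

```text
at [ 0.689  -0.0891  0.1807] [ 179.27   -0.37 -151.73] w 0.0526 F [-0.  -0.5 -0.3] t 29.42
dp [-0.0412 -0.0129  0.4329] twist -0.235 q6 would be -134.7
```

View pics/w24c.png

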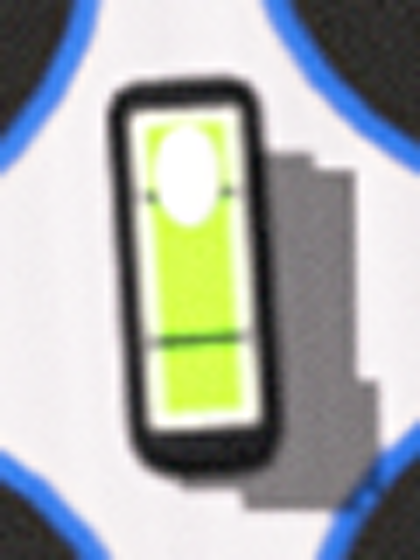

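```bash
python3 - <<'E'
from h import *
plan([.695,-.0868,.135],215)
E
```

```text
at [ 0.689  -0.0891  0.1807] [ 179.27   -0.37 -151.73] w 0.0526 F [-0.  -0.5 -0.3] t 29.42
dp [-0.0333 -0.0067  0.228 ] twist -0.235 q6 would be -134.7
```

send_rows(
  dp=[
    [-0.034,-0.009,0.1],
    [-0.034,-0.009,0.2],
    [-0.034,-0.009,0.23],
    [-0.034,-0.009,0.23],
    [-0.034,-0.009,0.23],
  ],
  twist=[-0.2,-0.23,-0.23,-0.23,-0.23],
)

```text
time: 29.83
ee_pos: [0.6947, -0.087, 0.1337]
orientation: [179.2, -0.4, -145.3]
contact_force: [-0.1, 0.0, 0.3]
width: 0.0531
```

```bash
python3 - <<'E'
from h import *
plan([.695,-.0868,.094],215)
snap('wrist','w25')
E
```

```text
at [ 0.6947 -0.087   0.1337] [ 179.15   -0.37 -145.33] w 0.0531 F [-0.1  0.   0.3] t 29.83
dp [-0.0033 -0.0028  0.1986] twist -0.0114 q6 would be -134.5
```

View pics/w25.png

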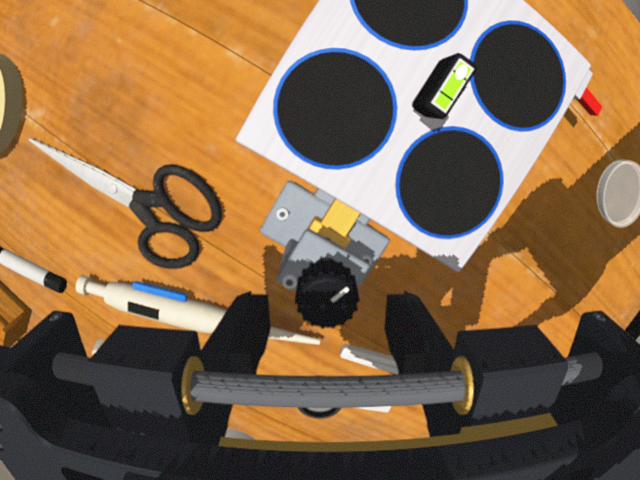

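```bash
python3 - <<'E'
from h import *
c=load('w25'); p=onz(c,327,292,.114,True); print(p)
# compare: pin known at jaw centre: where did camera say TCP axis is? 
print(proj(c,[.6947,-.087,.114],True))
plan([.6935,-.0875,.094],215)
E
```

```text
[ 0.69145768 -0.09010393  0.114     ]
(np.float64(328.4777350174186), np.float64(300.2526588660307))
at [ 0.6955 -0.0872  0.135 ] [ 179.24   -0.28 -145.29] w 0.0529 F [-0.2  0.1 -1. ] t 29.88
dp [0.008  0.0018 0.205 ] twist -0.01 q6 would be -134.5
```

send_rows(
  dp=[
    [0.007,0.0,0.08],
    [0.007,0.0,0.16],
    [0.007,0,0.2],
    [0.007,0,0.205],
    [0.007,0,0.205],
    [0.007,0,0.205],
  ],
  twist=[0,0,0,0,0,0],
)

```text
time: 30.38
ee_pos: [0.6947, -0.0878, 0.0953]
orientation: [179.3, -0.2, -145.3]
contact_force: [0.6, 1.2, -0.5]
width: 0.0528
```

send_rows(
  dp=[
    [0,0,0],
    [0,0,0],
    [0,0,0],
    [0,0,0],
    [0,0,0],
    [0,0,0],
    [0,0,0],
  ],
  twist=[0,0,0,0,0,0,0],
  claw=-1,
)

```text
time: 30.97
ee_pos: [0.6945, -0.0869, 0.0961]
orientation: [179.2, -0.2, -145.3]
contact_force: [-3.8, 3.3, 5.1]
width: 0.0295
```

```bash
python3 - <<'E'
from h import *
plan([.6935,-.0875,.094],215)
print(ctrl.read_state()['qpos'])
snap('wrist','w26')
E
```

```text
at [ 0.6945 -0.0869  0.0961] [ 179.24   -0.18 -145.32] w 0.0295 F [-3.8  3.3  5.1] t 30.97
dp [0.006  0.0003 0.0108] twist -0.0111 q6 would be -134.6
[  -9.36902015   24.90581992   95.50243775    0.48620219   60.24866981
 -134.29399406]
```

View pics/w26.png

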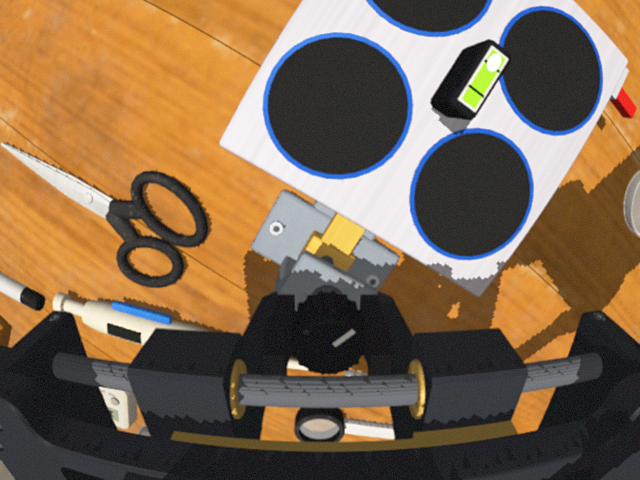

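send_rows(
  dp=[
    [0,0,0],
    [0,0,0],
    [0,0,0],
    [0,0,0],
    [0,0,0],
    [0,0,0],
  ],
  twist=[0.2,0.4,0.6,0.8,1,1],
)

```text
time: 31.52
ee_pos: [0.6942, -0.086, 0.0962]
orientation: [179.4, -0.6, -174.1]
contact_force: [-1.7, 3.9, 2.9]
width: 0.0292
```

send_rows(
  dp=[
    [0,0,0],
    [0,0,0],
    [0,0,0],
    [0,0,0],
    [0,0,0],
    [0,0,0],
  ],
  twist=[0.2,0.4,0.6,0.8,1,1],
)

```text
time: 32.02
ee_pos: [0.6944, -0.0851, 0.0962]
orientation: [179.6, -0.8, 157.3]
contact_force: [-0.7, 4.5, 1.2]
width: 0.029
```

```bash
python3 - <<'E'
from h import *
plan([.6945,-.0869,.0955],180)
snap('wrist','w27')
E
```

```text
at [ 0.6944 -0.0851  0.0962] [179.62  -0.81 157.26] w 0.029 F [-0.7  4.5  1.2] t 32.02
dp [-0.0039 -0.008   0.0033] twist -0.7939 q6 would be -99.6
```

View pics/w27.png

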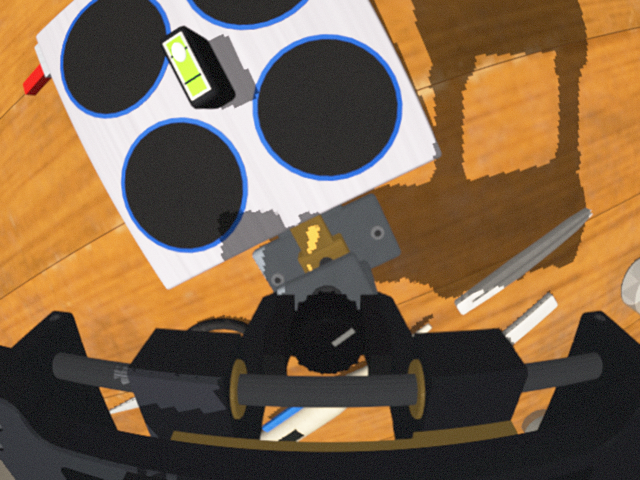

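send_rows(
  dp=[
    [0,0,0],
    [0,0,0],
    [0,0,0],
    [0,0,0],
    [0,0,0],
    [0,0,0],
  ],
  twist=[0.2,0.4,0.6,0.8,1,1],
)

```text
time: 32.57
ee_pos: [0.695, -0.0845, 0.0962]
orientation: [180.0, -0.9, 128.9]
contact_force: [0.6, 4.9, 0.1]
width: 0.0295
```

send_rows(
  dp=[
    [0,0,0],
    [0,0,0],
    [0,0,0],
    [0,0,0],
    [0,0,0],
    [0,0,0],
  ],
  twist=[0.2,0.4,0.6,0.8,1,1],
)

```text
time: 33.07
ee_pos: [0.6958, -0.0841, 0.0962]
orientation: [-179.7, -0.8, 100.4]
contact_force: [0.7, 5.1, -0.8]
width: 0.0293
```

```bash
python3 - <<'E'
from h import *
plan([.6945,-.0869,.0955],180)
snap('wrist','w28'); c=snap('top','t28')
cv2.imwrite('pics/t28c.png',cv2.resize(c['color'][180:280,260:360],None,fx=6,fy=6,interpolation=cv2.INTER_CUBIC))
E
```

```text
at [ 0.6958 -0.0841  0.0962] [-179.73   -0.79  100.37] w 0.0293 F [ 0.7  5.1 -0.8] t 33.07
dp [-0.0125 -0.0089  0.0036] twist -2.7795 q6 would be -99.6
```

View pics/w28.png

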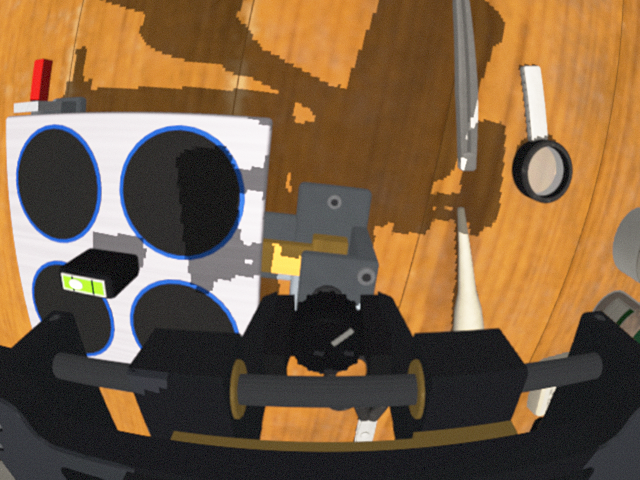

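View pics/t28c.png

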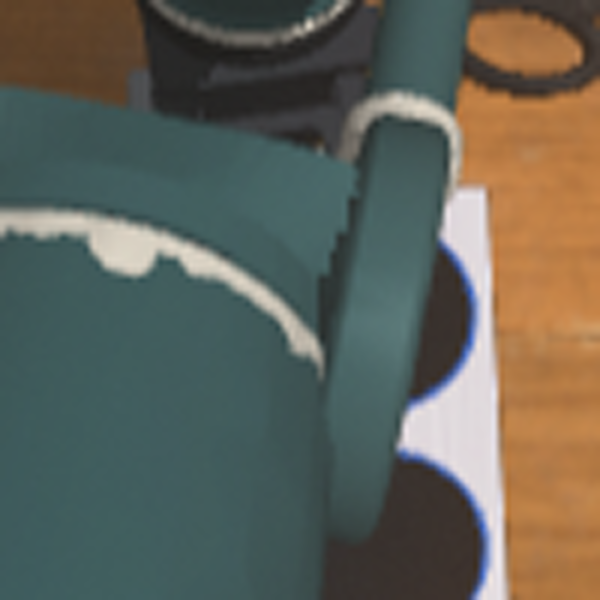

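```bash
python3 - <<'E'
from h import *
c=load('w28')
cv2.imwrite('pics/w28c.png',cv2.resize(c['color'][265:305,55:115],None,fx=12,fy=12,interpolation=cv2.INTER_CUBIC))
c=load('w27')
cv2.imwrite('pics/w27c.png',cv2.resize(c['color'][20:110,150:230],None,fx=6,fy=6,interpolation=cv2.INTER_CUBIC))
E
```

```text
(no output)
```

View pics/w28c.png

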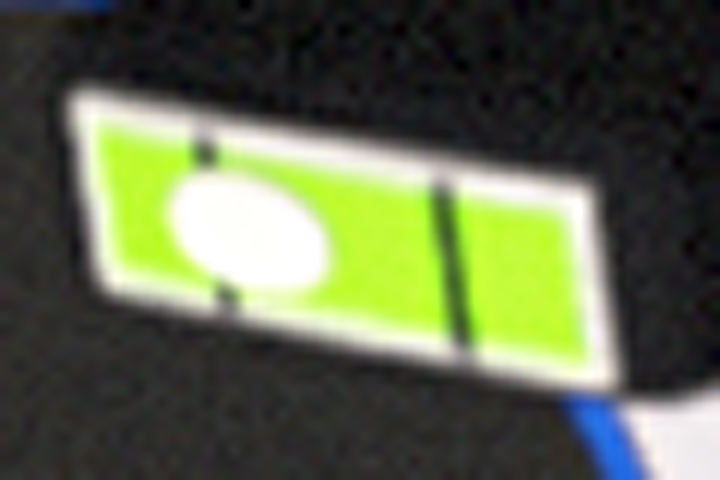

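View pics/w27c.png

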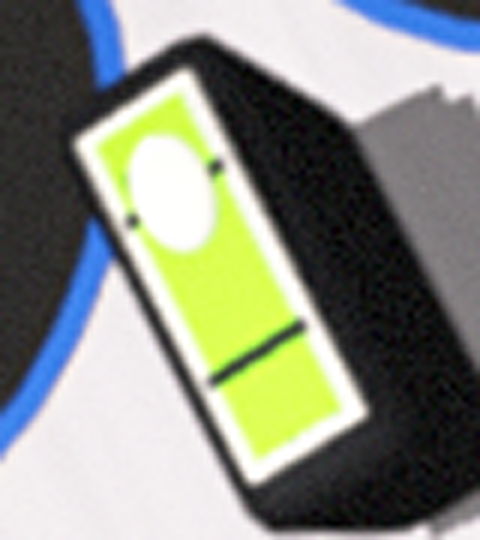

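send_rows(
  dp=[
    [0,0,0],
    [0,0,0],
    [0,0,0],
    [0,0,0],
    [0,0,0],
    [0,0,0],
  ],
  twist=[0.2,0.4,0.6,0.8,1,1],
)

```text
time: 33.67
ee_pos: [0.6967, -0.0843, 0.0962]
orientation: [-179.5, -0.6, 72.1]
contact_force: [3.7, 4.7, -2.2]
width: 0.0288
```

```bash
python3 - <<'E'
from h import *
plan([.6945,-.0869,.0955],70)
c=snap('wrist','w29')
cv2.imwrite('pics/w29c.png',cv2.resize(c['color'][300:480,0:200],None,fx=4,fy=4,interpolation=cv2.INTER_CUBIC))
c=snap('side','s29')
cv2.imwrite('pics/s29c.png',cv2.resize(c['color'][200:270,290:390],None,fx=8,fy=8,interpolation=cv2.INTER_CUBIC))
E
```

```text
at [ 0.6967 -0.0843  0.0962] [-179.5    -0.58   72.09] w 0.0288 F [ 3.7  4.7 -2.2] t 33.67
dp [-0.0159 -0.0062  0.0036] twist 0.0729 q6 would be 10.4
```

View pics/w29c.png

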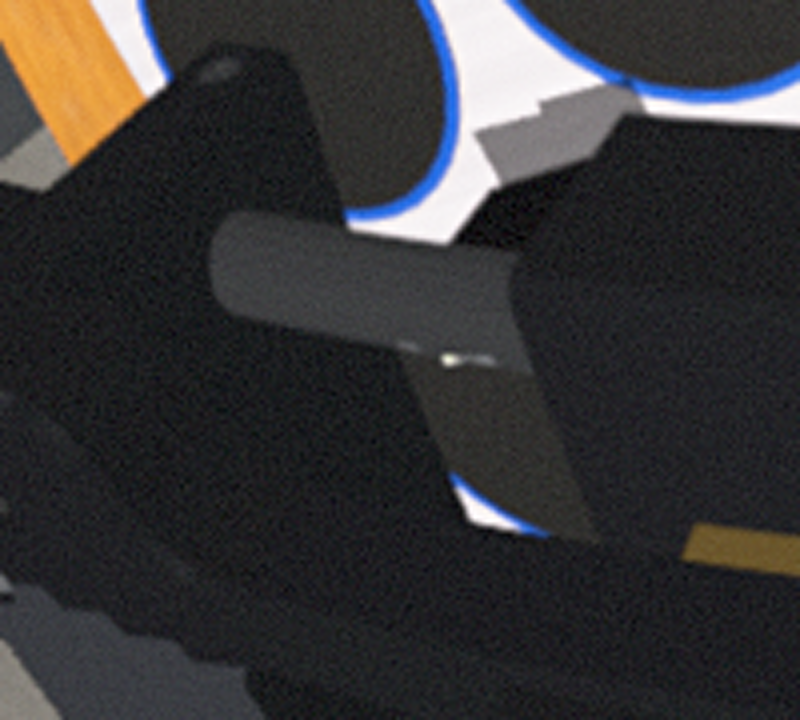

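View pics/s29c.png

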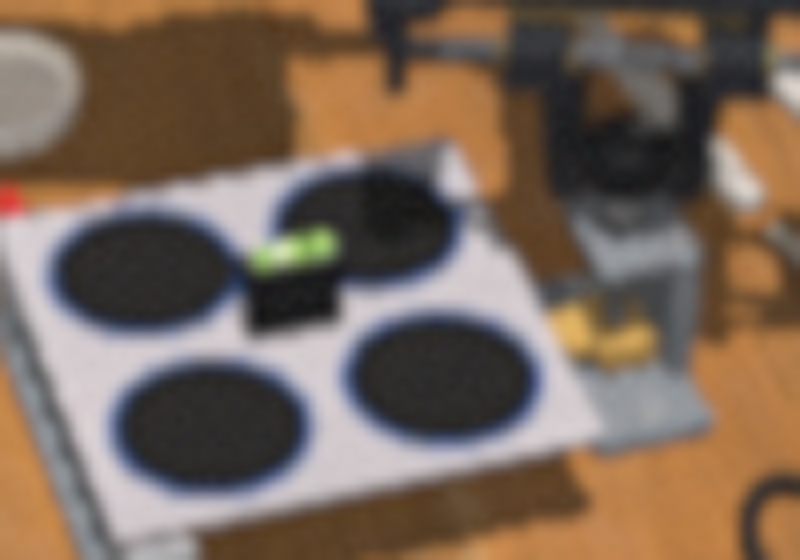

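send_rows(
  dp=[
    [0,0,0],
    [0,0,0],
    [0,0,0],
    [0,0,0],
    [0,0,0],
  ],
  twist=[0.2,0.4,0.5,0.5,0.5],
)

```text
time: 34.18
ee_pos: [0.697, -0.0845, 0.0962]
orientation: [-179.4, -0.4, 58.2]
contact_force: [3.0, 2.7, -1.7]
width: 0.0292
```

```bash
python3 - <<'E'
from h import *
plan([.6945,-.0869,.0955],70)
c=snap('side','s30')
cv2.imwrite('pics/s30c.png',cv2.resize(c['color'][215:250,310:345],None,fx=20,fy=20,interpolation=cv2.INTER_CUBIC))
E
```

```text
at [ 0.697  -0.0845  0.0962] [-179.43   -0.45   58.24] w 0.0292 F [ 3.   2.7 -1.7] t 34.18
dp [-0.0169 -0.0045  0.0036] twist -0.4106 q6 would be 10.4
```

View pics/s30c.png

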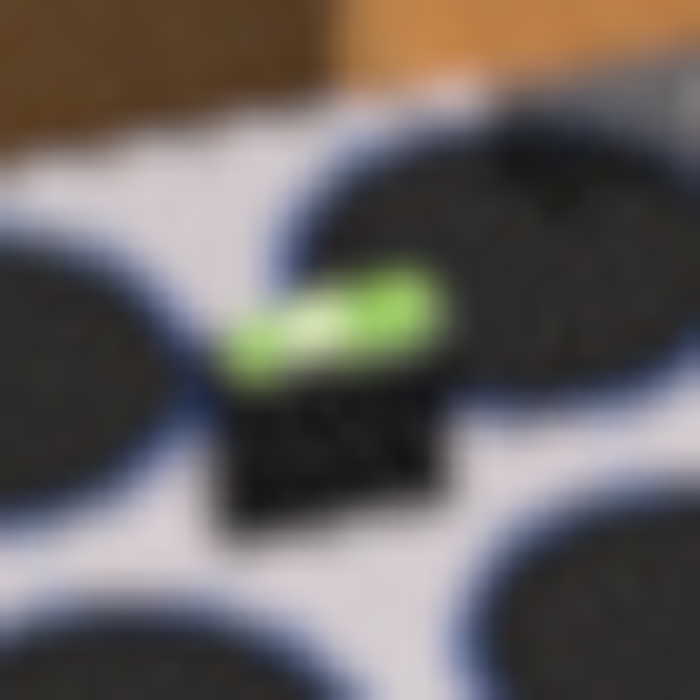

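send_rows(
  dp=[
    [0,0,0],
    [0,0,0],
    [0,0,0],
    [0,0,0],
    [0,0,0],
    [0,0,-0.1],
    [0,0,-0.2],
    [0,0,-0.3],
    [-0.15,-0.1,-0.4],
    [-0.3,-0.25,-0.4],
    [-0.5,-0.4,-0.4],
    [-0.6,-0.5,-0.4],
    [-0.6,-0.5,-0.4],
    [-0.6,-0.5,-0.4],
    [-0.6,-0.5,-0.4],
  ],
  twist=[0,0,0,0,0,0,0,0,0,0,0,0,0,0,0],
  claw=0.2,
)

```text
time: 35.48
ee_pos: [0.5498, -0.135, 0.177]
orientation: [-179.5, -0.5, 58.2]
contact_force: [1.3, 0.3, 0.3]
width: 0.053
```

```bash
python3 - <<'E'
from h import *
plan([.6955,-.0855,.13],58)
c=snap('wrist','w31')
E
```

```text
at [ 0.5498 -0.135   0.177 ] [-179.53   -0.48   58.17] w 0.053 F [1.3 0.3 0.3] t 35.48
dp [0.5926 0.4904 0.236 ] twist 0.0058 q6 would be 15.0
```

View pics/w31.png

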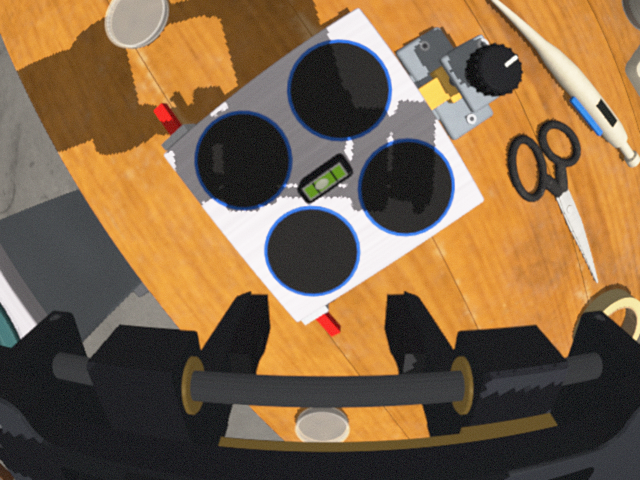

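```bash
cat >> h.py <<'E'
def bub(f,x0,y0,x1,y1,k=10):
    c=load(f); cv2.imwrite('pics/'+f+'b.png',cv2.resize(c['color'][y0:y1,x0:x1],None,fx=k,fy=k,interpolation=cv2.INTER_CUBIC))
E
python3 -c "
from h import *
bub('w31',295,145,360,210)"
```

```text
(no output)
```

View pics/w31b.png

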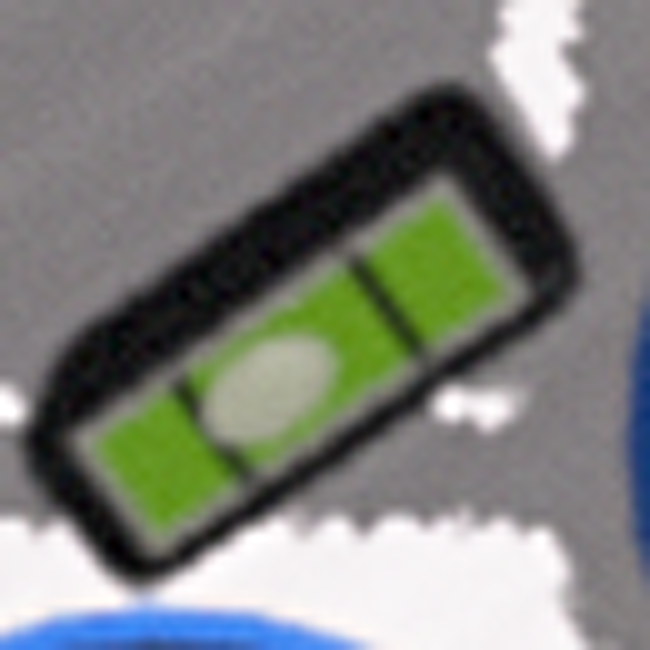

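send_rows(
  dp=[
    [0.15,0.1,0],
    [0.3,0.25,0],
    [0.5,0.4,0],
    [0.593,0.49,0],
    [0.593,0.49,0.1],
    [0.593,0.49,0.2],
    [0.593,0.49,0.24],
    [0.593,0.49,0.24],
    [0.593,0.49,0.24],
  ],
  twist=[0,0,0,0,0,0,0,0,0],
)

```text
time: 36.28
ee_pos: [0.6962, -0.0848, 0.1285]
orientation: [-179.5, -0.5, 58.2]
contact_force: [1.1, 0.4, 1.1]
width: 0.0527
```

```bash
python3 - <<'E'
from h import *
plan([.6955,-.0855,.095],58)
c=snap('wrist','w32')
E
```

```text
at [ 0.6962 -0.0848  0.1285] [-179.46   -0.45   58.23] w 0.0527 F [1.1 0.4 1.1] t 36.28
dp [-0.0062  0.0003  0.1675] twist 0.008 q6 would be 22.4
```

View pics/w32.png

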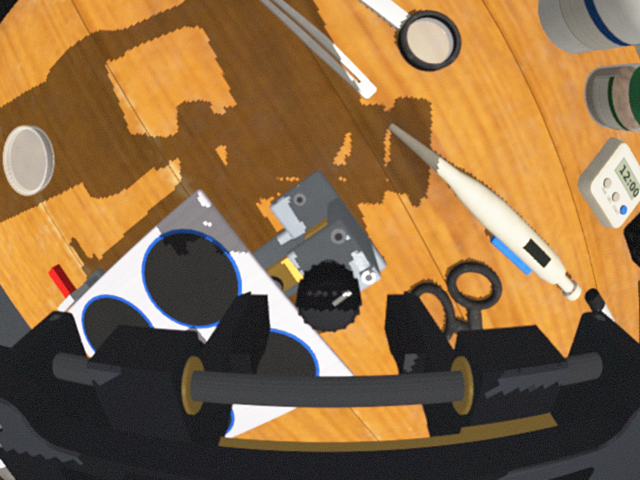

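send_rows(
  dp=[
    [-0.005,0,0.08],
    [-0.005,0,0.16],
    [-0.005,0,0.168],
    [-0.005,0,0.168],
    [-0.005,0,0.168],
  ],
  twist=[0,0,0,0,0],
)

```text
time: 36.75
ee_pos: [0.697, -0.0858, 0.0978]
orientation: [-179.7, -0.5, 58.2]
contact_force: [0.2, 0.9, 1.0]
width: 0.0528
```

send_rows(
  dp=[
    [0,0,0],
    [0,0,0],
    [0,0,0],
    [0,0,0],
    [0,0,0],
    [0,0,0],
    [0,0,0],
  ],
  twist=[0,0,0,0,0,0,0],
  claw=-1,
)

```text
time: 37.33
ee_pos: [0.6964, -0.0852, 0.099]
orientation: [-179.6, -0.6, 58.2]
contact_force: [-3.6, 1.3, 5.9]
width: 0.0294
```

send_rows(
  dp=[
    [0,0,0],
    [0,0,0],
    [0,0,0],
    [0,0,0],
    [0,0,0],
    [0,0,0],
  ],
  twist=[0.2,0.4,0.6,0.8,1,1],
)

```text
time: 37.83
ee_pos: [0.6966, -0.0855, 0.0991]
orientation: [-179.4, -0.3, 29.4]
contact_force: [0.1, -1.0, -0.9]
width: 0.0291
```

send_rows(
  dp=[
    [0,0,0],
    [0,0,0],
    [0,0,0],
    [0,0,0],
  ],
  twist=[0.1,0.2,0.2,0.2],
)

```text
time: 38.17
ee_pos: [0.6967, -0.0855, 0.0991]
orientation: [-179.4, -0.3, 23.9]
contact_force: [0.6, -0.0, -2.1]
width: 0.0294
```

send_rows(
  dp=[
    [0,0,0],
    [0,0,0],
    [0,0,0],
    [0,0,0],
    [0,0,0],
    [0,0,-0.1],
    [0,0,-0.2],
    [0,0,-0.3],
    [-0.15,-0.0,-0.4],
    [-0.3,-0.0,-0.4],
    [-0.5,-0.0,-0.4],
    [-0.65,-0.0,-0.4],
    [-0.75,-0.1,-0.4],
    [-0.75,-0.1,-0.4],
    [-0.75,-0.1,-0.4],
    [-0.75,-0.1,-0.4],
  ],
  twist=[0,0,0,0,0,0,0,0,0,0,0,0,0,0,0,0],
  claw=0.2,
)

```text
time: 39.5
ee_pos: [0.5523, -0.129, 0.1793]
orientation: [-179.5, -0.3, 23.9]
contact_force: [0.5, -0.3, 0.3]
width: 0.0527
```

```bash
python3 - <<'E'
from h import *
plan([.6955,-.0855,.095],25)
c=snap('wrist','w33')
E
```

```text
at [ 0.5523 -0.129   0.1793] [-179.46   -0.34   23.87] w 0.0527 F [ 0.5 -0.3  0.3] t 39.5
dp [0.7402 0.0949 0.425 ] twist -0.0395 q6 would be 48.7
```

View pics/w33.png

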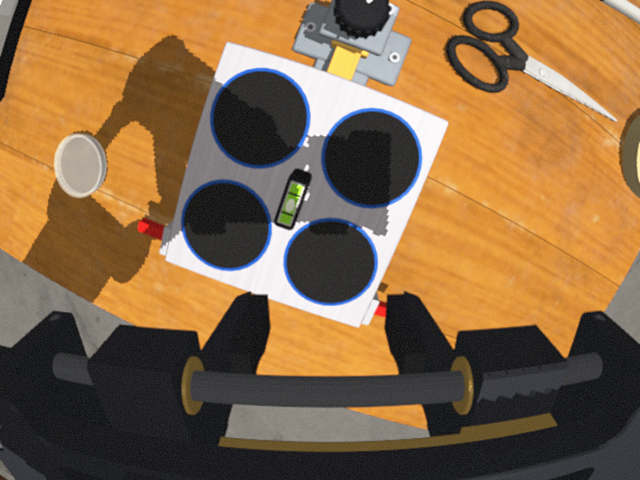

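```bash
python3 -c "
from h import *
bub('w33',262,165,327,230)"
```

```text
(no output)
```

View pics/w33b.png

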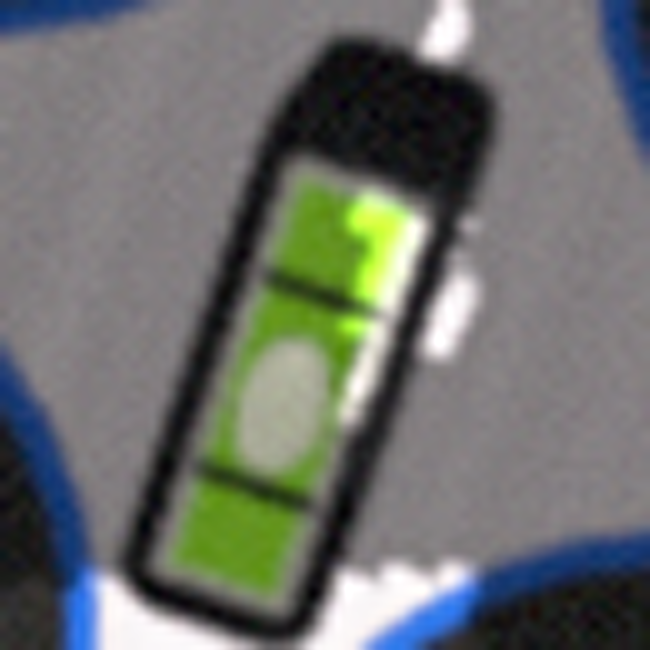

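```bash
python3 - <<'E'
from h import *
for f,u,v in [('w27',185,65),('w28',80,285),('w31',325,178),('w33',292,200)]:
    c=load(f); o,d=ray(c,u,v,True); print(f,np.round(o,3),'slope x,y per unit down',np.round(d[:2]/-d[2],3))
plan([.535,-.135,.16],24)
E
```

```text
w27 [ 0.619 -0.055  0.234] slope x,y per unit down [-0.312 -0.284]
w28 [ 0.683 -0.003  0.234] slope x,y per unit down [-0.776 -0.649]
w31 [ 0.596 -0.065  0.315] slope x,y per unit down [-0.096 -0.127]
w33 [ 0.631 -0.097  0.317] slope x,y per unit down [-0.247  0.008]
at [ 0.5528 -0.129   0.1793] [-179.47   -0.34   23.88] w 0.0534 F [-0.1  0.5  0.3] t 39.55
dp [-0.0939 -0.0075  0.0961] twist -0.004 q6 would be 49.7
```

```bash
python3 - <<'E'
from h import *
plan([.493,-.129,.15],10)
E
```

```text
at [ 0.5528 -0.129   0.1793] [-179.47   -0.34   23.88] w 0.0534 F [-0.1  0.5  0.3] t 39.55
dp [-0.2741 -0.1195  0.1461] twist 0.4847 q6 would be 63.7
```

send_rows(
  dp=[
    [-0.1,-0.05,0.05],
    [-0.2,-0.1,0.1],
    [-0.274,-0.12,0.14],
    [-0.274,-0.12,0.14],
    [-0.274,-0.12,0.14],
    [-0.274,-0.12,0.14],
  ],
  twist=[0,0,0,0,0,0],
)

```text
time: 40.05
ee_pos: [0.495, -0.1292, 0.1521]
orientation: [-179.5, -0.5, 23.9]
contact_force: [1.1, 0.0, -0.1]
width: 0.0529
```

```bash
python3 - <<'E'
from h import *
plan([.6965,-.0855,.13],25)
c=snap('wrist','w34')
hsv=cv2.cvtColor(c['color'],cv2.COLOR_BGR2HSV)
m=((hsv[...,0]>35)&(hsv[...,0]<60)&(hsv[...,1]>120)&(hsv[...,2]>60)).astype(np.uint8)
n,l,s,ce=cv2.connectedComponentsWithStats(m)
for i in range(1,n):
    if s[i,4]>60: print(s[i],ce[i],ray(c,*ce[i],True)[1])
E
```

```text
at [ 0.495  -0.1292  0.1521] [-179.54   -0.45   23.89] w 0.0529 F [ 1.1  0.  -0.1] t 40.05
dp [1.0086 0.2092 0.1168] twist -0.0386 q6 would be 46.8
[322  95  19  24 221] [331.73303167 104.90497738] [ 0.03675158  0.01257781 -0.99924528]
[314 122  16  21 171] [320.80116959 133.80701754] [-0.04602573  0.00746103 -0.99891239]
```

View pics/w34.png

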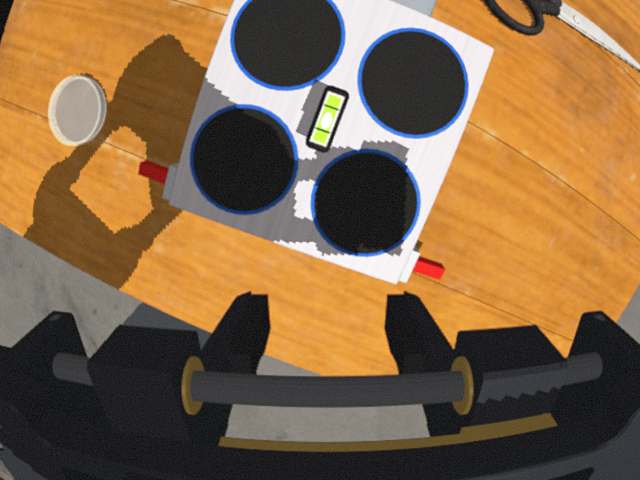

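```bash
python3 -c "
from h import *
bub('w34',295,80,360,160)"
```

```text
(no output)
```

View pics/w34b.png

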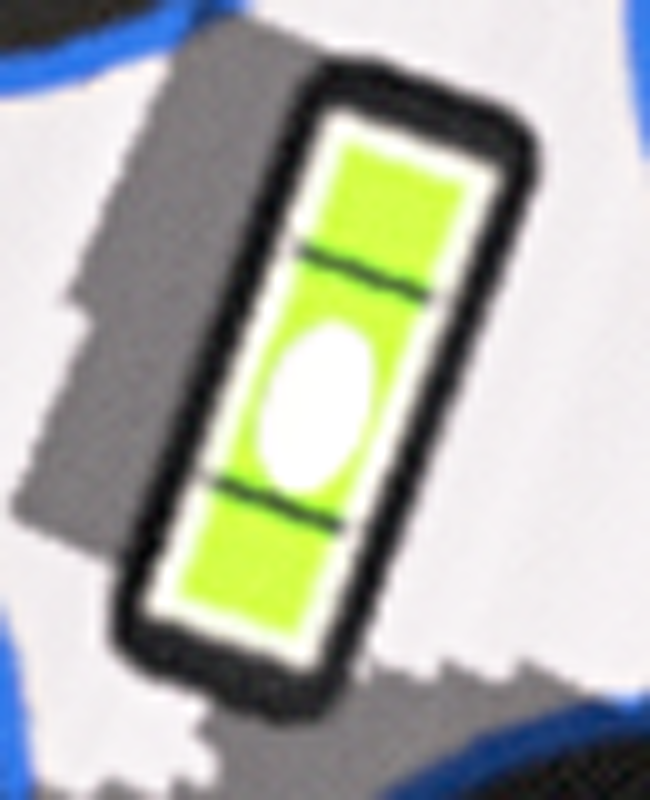

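send_rows(
  dp=[
    [0.15,0.03,-0.05],
    [0.3,0.06,-0.05],
    [0.5,0.1,-0.05],
    [0.7,0.15,0],
    [0.9,0.2,0],
    [1,0.209,0.05],
    [1,0.209,0.1],
    [1,0.209,0.117],
    [1,0.209,0.117],
    [1,0.209,0.117],
  ],
  twist=[0,0,0,0,0,0,0,0,0,0],
)

```text
time: 40.93
ee_pos: [0.694, -0.0863, 0.1297]
orientation: [-179.5, -0.4, 23.9]
contact_force: [0.4, -1.1, 0.1]
width: 0.0527
```

```bash
python3 - <<'E'
from h import *
plan([.6965,-.0855,.096],24)
c=snap('wrist','w35')
E
```

```text
at [ 0.694  -0.0863  0.1297] [-179.51   -0.38   23.89] w 0.0527 F [ 0.4 -1.1  0.1] t 40.93
dp [0.0119 0.0025 0.1685] twist -0.0039 q6 would be 56.3
```

View pics/w35.png

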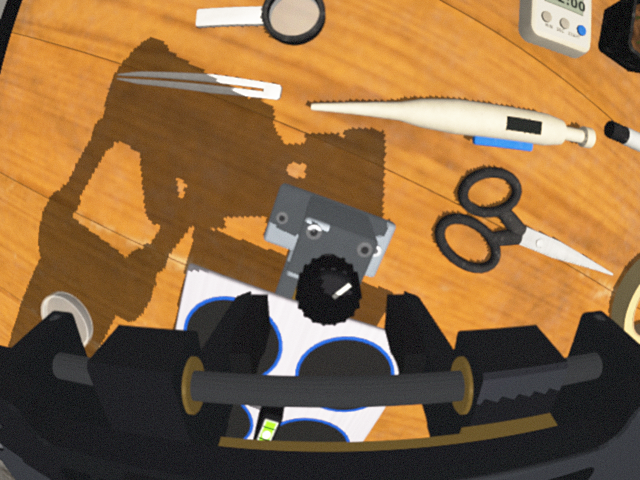

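send_rows(
  dp=[
    [0.012,0,0.08],
    [0.012,0,0.16],
    [0.012,0,0.175],
    [0.012,0,0.175],
    [0.012,0,0.175],
  ],
  twist=[0,0,0,0,0],
)

```text
time: 41.4
ee_pos: [0.6962, -0.0854, 0.0953]
orientation: [-179.5, -0.4, 23.9]
contact_force: [0.3, -0.2, 0.3]
width: 0.0527
```

send_rows(
  dp=[
    [0,0,0],
    [0,0,0],
    [0,0,0],
    [0,0,0],
    [0,0,0],
    [0,0,0],
    [0,0,0],
  ],
  twist=[0,0,0,0,0,0,0],
  claw=-1,
)

```text
time: 41.98
ee_pos: [0.6967, -0.0855, 0.0961]
orientation: [-179.6, -0.5, 23.9]
contact_force: [-0.2, -0.3, 4.3]
width: 0.0294
```

send_rows(
  dp=[
    [0,0,0],
    [0,0,0],
    [0,0,0],
    [0,0,0],
    [0,0,0],
    [0,0,0],
  ],
  twist=[0.2,0.4,0.6,0.8,1,1],
)

```text
time: 42.48
ee_pos: [0.6968, -0.0859, 0.0961]
orientation: [-179.4, -0.2, -4.9]
contact_force: [0.2, -1.1, 0.6]
width: 0.029
```

send_rows(
  dp=[
    [0,0,0],
    [0,0,0],
    [0,0,0],
    [0,0,0],
    [0,0,0],
    [0,0,-0.1],
    [0,0,-0.2],
    [0,0,-0.3],
    [-0.15,-0.0,-0.4],
    [-0.3,-0.0,-0.4],
    [-0.5,-0.0,-0.4],
    [-0.7,-0.0,-0.4],
    [-0.9,0,-0.35],
    [-1,0.2,-0.3],
    [-1,0.2,-0.3],
    [-1,0.2,-0.3],
  ],
  twist=[0,0,0,0,0,0,0,0,0,0,0,0,0,0,0,0],
  claw=0.2,
)

```text
time: 43.82
ee_pos: [0.4921, -0.1099, 0.1545]
orientation: [-179.4, -0.2, -5.0]
contact_force: [-0.3, 0.7, 0.2]
width: 0.0524
```

```bash
python3 - <<'E'
from h import *
plan([.6965,-.0855,.13],-4.7)
c=snap('wrist','w36')
E
```

```text
at [ 0.4921 -0.1099  0.1545] [-1.7944e+02 -1.7000e-01 -5.0500e+00] w 0.0524 F [-0.3  0.7  0.2] t 43.82
dp [ 1.007  -0.2104  0.1276] twist -0.0122 q6 would be 78.6
```

View pics/w36.png

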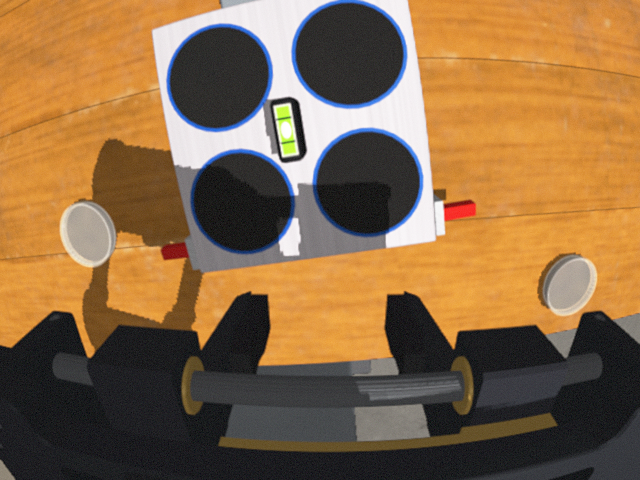

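```bash
python3 -c "
from h import *
bub('w36',260,90,320,170)"
```

```text
(no output)
```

View pics/w36b.png

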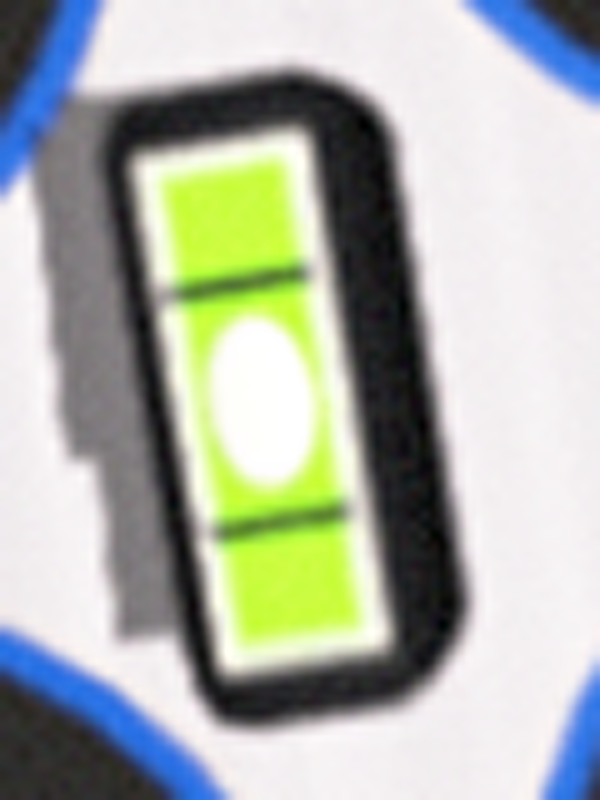

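send_rows(
  dp=[
    [0,-0.2,0],
    [0,-0.4,0],
    [0,-0.6,0],
    [0,-0.8,0],
    [0,-1,0],
    [0,-1,0],
  ],
  twist=[-0.2,-0.4,-0.6,-0.8,-1,-1],
  claw=1,
)

```text
time: 44.37
ee_pos: [0.5135, 0.0969, 0.1586]
orientation: [-179.5, -0.8, 24.2]
contact_force: [0.0, 0.3, 0.8]
width: 0.0879
```

send_rows(
  dp=[
    [0,0,0],
    [0,0,0],
    [0,0,0],
    [0,0,0],
  ],
  twist=[-0.25,-0.5,-0.75,-1],
)

```text
time: 44.7
ee_pos: [0.515, 0.0979, 0.1593]
orientation: [-180.0, -1.0, 52.6]
contact_force: [-0.3, 0.9, 0.6]
width: 0.0879
```

send_rows(
  dp=[
    [0,0,0],
    [0,0,0],
    [0,0,0],
    [0,0,0],
  ],
  twist=[-0.25,-0.5,-0.75,-1],
)

```text
time: 45.03
ee_pos: [0.5165, 0.0984, 0.1599]
orientation: [179.5, -0.9, 81.3]
contact_force: [-0.0, -0.1, 0.0]
width: 0.0881
```

```bash
python3 - <<'E'
from h import *
plan([.503,.10,.15],93.6)
c=load('w36'); print(onz(c,88,233,.014,True),onz(c,569,284,.014,True))
E
```

```text
at [0.5165 0.0984 0.1599] [179.48  -0.9   81.26] w 0.0881 F [-0.  -0.1  0. ] t 45.03
dp [-0.0032 -0.0682  0.0489] twist -0.4309 q6 would be 3.6
[0.50768664 0.11085067 0.014     ] [ 0.41799377 -0.33769335  0.014     ]
```

send_rows(
  dp=[
    [-0.003,-0.06,0.05],
    [-0.003,-0.06,0.05],
    [-0.003,-0.06,0.05],
    [-0.003,-0.06,0.05],
    [-0.003,-0.06,0.05],
  ],
  twist=[-0.25,-0.43,-0.43,-0.43,-0.43],
)

```text
time: 45.45
ee_pos: [0.5058, 0.1, 0.1504]
orientation: [179.2, -0.8, 93.4]
contact_force: [0.3, 0.0, -0.5]
width: 0.0879
```

```bash
python3 - <<'E'
from h import *
plan([.503,.117,.11],93.6)
c=snap('wrist','w37')
E
```

```text
at [0.5058 0.1    0.1504] [179.23  -0.78  93.42] w 0.0879 F [ 0.3  0.  -0.5] t 45.45
dp [ 0.0827 -0.0114  0.2031] twist -0.0061 q6 would be 3.9
```

View pics/w37.png

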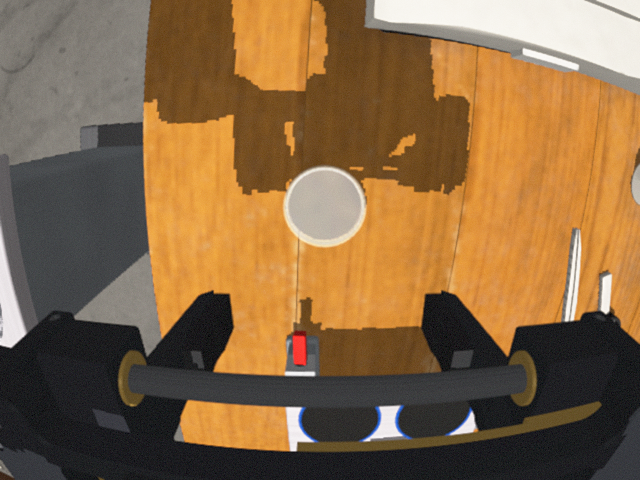

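```bash
python3 - <<'E'
from h import *
c=load('w37'); print(onz(c,324,205,.014,True),onz(c,284,205,.014,True),onz(c,366,205,.014,True))
plan([.5035,.116,.06],93.6)
E
```

```text
[0.50505929 0.11977342 0.014     ] [0.47473653 0.11814909 0.014     ] [0.53693434 0.12170369 0.014     ]
at [0.5056 0.1    0.1504] [179.23  -0.78  93.46] w 0.0883 F [ 0.6 -0.   0.4] t 45.5
dp [ 0.0744 -0.012   0.4529] twist -0.0051 q6 would be 3.9
```

send_rows(
  dp=[
    [0.085,-0.005,0.15],
    [0.085,-0.005,0.3],
    [0.085,-0.005,0.45],
    [0.085,-0.005,0.5],
    [0.085,-0.005,0.5],
    [0.085,-0.005,0.5],
  ],
  twist=[0,0,0,0,0,0],
)

```text
time: 46.0
ee_pos: [0.5051, 0.1183, 0.0508]
orientation: [179.3, -0.8, 93.4]
contact_force: [-0.4, 0.1, 0.3]
width: 0.0881
```

```bash
python3 - <<'E'
from h import *
plan([.505,.1175,.0115],93.6)
c=snap('wrist','w38')
E
```

```text
at [0.5051 0.1183 0.0508] [179.27  -0.78  93.41] w 0.0881 F [-0.4  0.1  0.3] t 46.0
dp [-0.0065 -0.0033  0.1965] twist -0.0067 q6 would be 5.8
```

View pics/w38.png

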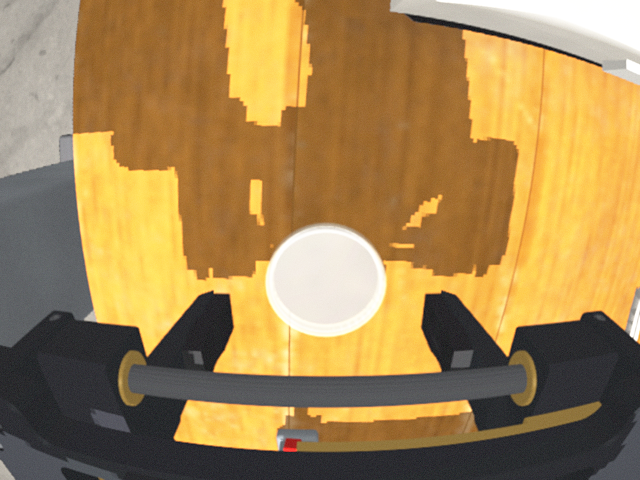

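```bash
python3 - <<'E'
from h import *
c=load('w38'); print(onz(c,326,277,.014,True)); print([onz(c,326,r,.014,True)[1] for r in (224,336)])
E
```

```text
[0.50575253 0.12291839 0.014     ]
[np.float64(0.15114097653550448), np.float64(0.08688575873273034)]
```

send_rows(
  dp=[
    [0,0,0.1],
    [0,0,0.15],
    [0,0,0.19],
    [0,0,0.2],
    [0,0,0.2],
    [0,0,0.2],
  ],
  twist=[0,0,0,0,0,0],
)

```text
time: 46.55
ee_pos: [0.507, 0.1191, 0.0124]
orientation: [179.1, -0.8, 93.4]
contact_force: [-0.5, 0.3, 0.4]
width: 0.0885
```

```bash
python3 - <<'E'
from h import *
plan([.505,.1175,.0115],93.6)
c=snap('wrist','w39')
E
```

```text
at [0.507  0.1191 0.0124] [179.11  -0.8   93.41] w 0.0885 F [-0.5  0.3  0.4] t 46.55
dp [-0.0073 -0.0106  0.004 ] twist -0.0067 q6 would be 5.7
```

View pics/w39.png

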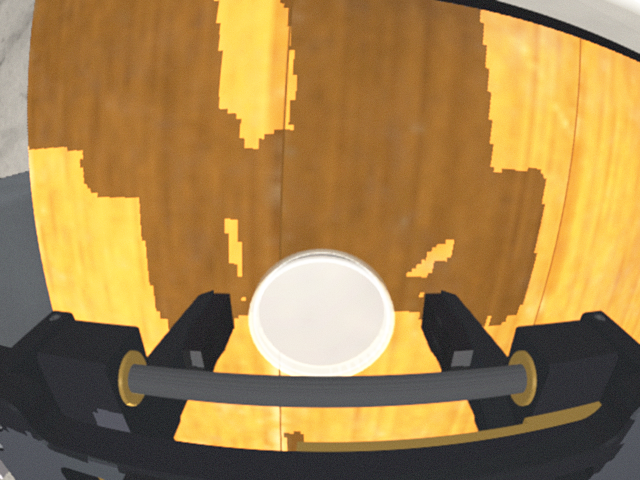

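send_rows(
  dp=[
    [0.007,-0.003,0],
    [0.014,-0.006,0],
    [0.014,-0.006,0],
    [0.014,-0.006,0],
  ],
  twist=[0,0,0,0],
)

```text
time: 46.93
ee_pos: [0.506, 0.122, 0.0129]
orientation: [179.0, -0.8, 93.4]
contact_force: [0.1, 0.7, 0.2]
width: 0.0881
```

send_rows(
  dp=[
    [0,0,0],
    [0,0,0],
    [0,0,0],
    [0,0,0],
    [0,0,0],
    [0,0,0],
    [0,0,0],
    [0,0,0],
  ],
  twist=[0,0,0,0,0,0,0,0],
  claw=-1,
)

```text
time: 47.6
ee_pos: [0.5059, 0.122, 0.0128]
orientation: [179.1, -0.8, 93.4]
contact_force: [-1.5, 0.1, -0.4]
width: 0.0582
```

```bash
python3 - <<'E'
from h import *
plan([.505,.1175,.0115],93.6)
c=snap('wrist','w40')
E
```

```text
at [0.5059 0.122  0.0128] [179.06  -0.8   93.42] w 0.0582 F [-1.5  0.1 -0.4] t 47.6
dp [-0.0222 -0.0061  0.0061] twist -0.0061 q6 would be 6.1
```

View pics/w40.png

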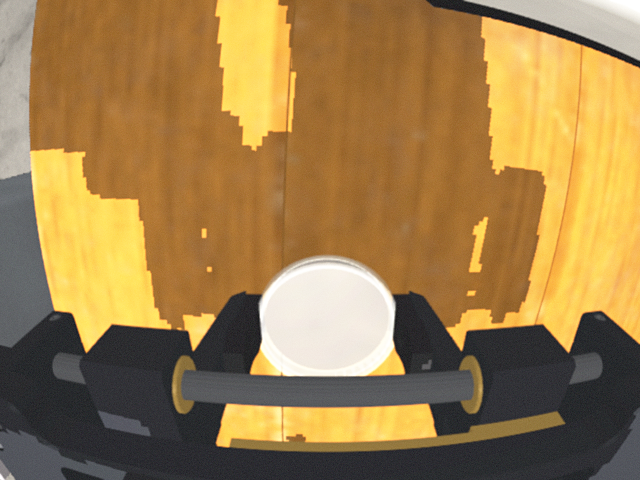

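send_rows(
  dp=[
    [0,0,-0.1],
    [0,0,-0.2],
    [0,0,-0.3],
    [0,0,-0.4],
    [0,0,-0.5],
    [-0.1,0,-0.5],
    [-0.25,0,-0.5],
    [-0.4,0.03,-0.5],
    [-0.55,0.04,-0.5],
    [-0.7,0.05,-0.5],
    [-0.8,0.06,-0.5],
    [-0.85,0.06,-0.5],
    [-0.85,0.06,-0.5],
    [-0.85,0.06,-0.5],
  ],
  twist=[0,0,0,0,0,0,0,0,0,0,0,0,0,0],
)

```text
time: 48.82
ee_pos: [0.5262, -0.0483, 0.1104]
orientation: [179.1, -0.8, 93.3]
contact_force: [-0.7, 0.0, 0.1]
width: 0.058
```

```bash
python3 - <<'E'
from h import *
plan([.5269,-.055,.09],93.6)
c=snap('wrist','w41')
E
```

```text
at [ 0.5262 -0.0483  0.1104] [179.09  -0.84  93.35] w 0.058 F [-0.7  0.   0.1] t 48.82
dp [-0.0349 -0.      0.1015] twist -0.0089 q6 would be -12.9
```

View pics/w41.png

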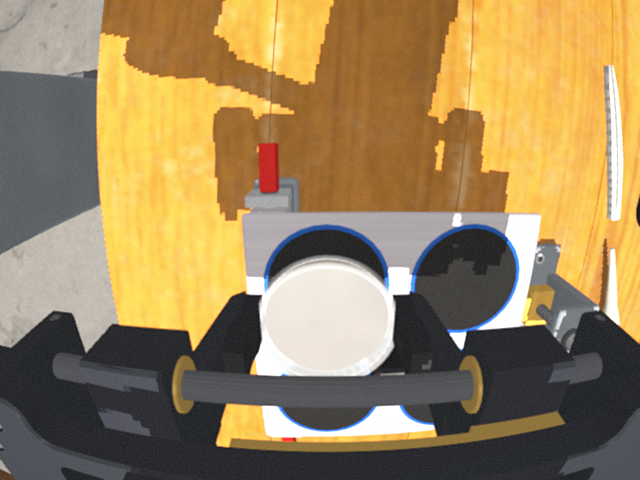

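```bash
python3 - <<'E'
from h import *
c=load('w41')
x=refine(c,(.5715,-.0943),3.6,.059,True,rim=.0355); print(x)
a=np.radians(x[2]);R=np.array([[np.cos(a),-np.sin(a)],[np.sin(a),np.cos(a)]]); print('spot1',np.array(x[:2])+R@[-.042,.042])
# ellipse of dish top
for r in (256,376): print(onz(c,327,r,.1116,True))
print(onz(c,260,315,.1116,True),onz(c,396,315,.1116,True))
E
```

```text
n [911, 1057, 112, 122] rms mm 1.3516892028233425 mean -0.8261173330796197
(np.float64(0.5732636516418672), np.float64(-0.09556744958300956), np.float64(4.622255937133106))
spot1 [ 0.52801563 -0.05708866]
[ 0.52539364 -0.01785744  0.1116    ]
[ 0.52892061 -0.07765992  0.1116    ]
[ 0.49850971 -0.0463052   0.1116    ] [ 0.55652766 -0.0434173   0.1116    ]
```

send_rows(
  dp=[
    [-0.02,0.002,0.04],
    [-0.042,0.003,0.08],
    [-0.042,0.003,0.13],
    [-0.042,0.003,0.13],
    [-0.042,0.003,0.13],
  ],
  twist=[0,0,0,0,0],
)

```text
time: 49.28
ee_pos: [0.5263, -0.0551, 0.0827]
orientation: [179.3, -0.9, 93.4]
contact_force: [0.4, 0.0, -0.4]
width: 0.0573
```

```bash
python3 - <<'E'
from h import *
plan([.5269,-.0565,.073],93.6)
c=snap('wrist','w42')
E
```

```text
at [ 0.5263 -0.0551  0.0827] [179.27  -0.88  93.43] w 0.0573 F [ 0.4  0.  -0.4] t 49.28
dp [-0.0077  0.0018  0.0483] twist -0.0058 q6 would be -13.7
```

View pics/w42.png

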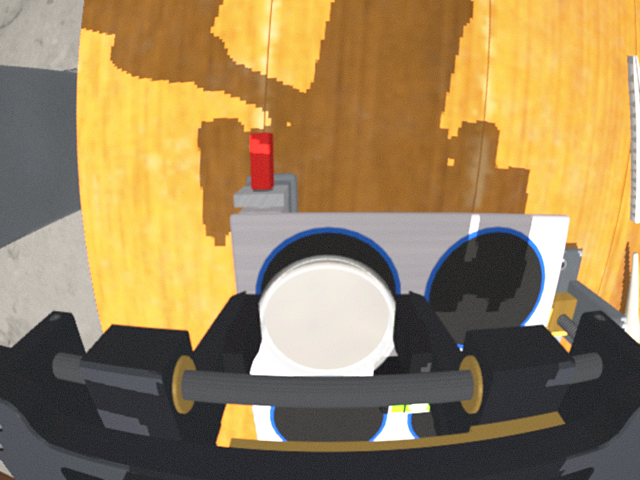

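```bash
python3 - <<'E'
from h import *
c=load('w42')
print('spot y',onz(c,328,228,.059,True)[1]-.036, 'spot x',(onz(c,257,285,.059,True)[0]+onz(c,399,285,.059,True)[0])/2)
f,n=onz(c,328,256,.084,True),onz(c,328,375,.084,True);print('dish y',(f[1]+n[1])/2,f[1]-n[1],'x',(onz(c,259,318,.084,True)[0]+onz(c,396,318,.084,True)[0])/2)
E
```

```text
spot y -0.05639929872787807 spot x 0.5278708142370446
dish y -0.0541533882597245 0.05910817856189401 x 0.5275168762352364
```

send_rows(
  dp=[
    [-0.002,0.002,0.02],
    [-0.002,0.002,0.035],
    [-0.002,0.002,0.045],
    [-0.002,0.002,0.052],
    [-0.002,0.002,0.052],
  ],
  twist=[0,0,0,0,0],
)

```text
time: 49.75
ee_pos: [0.5273, -0.0555, 0.0727]
orientation: [179.2, -0.9, 93.4]
contact_force: [1.0, 0.2, -0.7]
width: 0.0577
```

```bash
python3 - <<'E'
from h import *
plan([.5269,-.0555,.072],93.6)
c=snap('wrist','w43');c=snap('side','s43')
cv2.imwrite('pics/s43c.png',cv2.resize(c['color'][190:300,260:400],None,fx=5,fy=5,interpolation=cv2.INTER_CUBIC))
E
```

```text
at [ 0.5273 -0.0555  0.0727] [179.22  -0.87  93.43] w 0.0577 F [ 1.   0.2 -0.7] t 49.75
dp [-0.0001 -0.0022  0.0033] twist -0.006 q6 would be -13.8
```

View pics/w43.png

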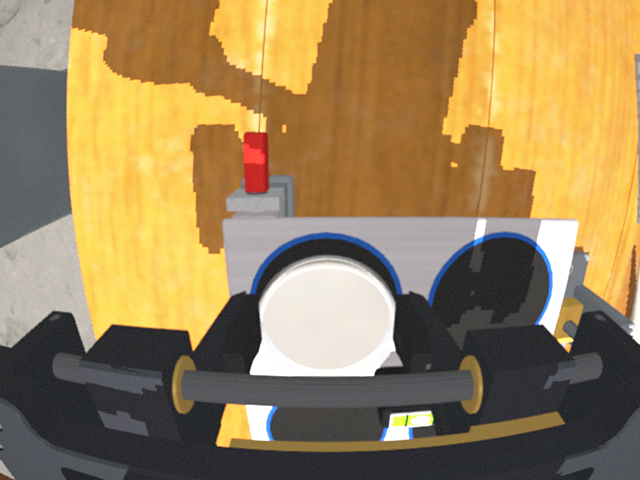

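View pics/s43c.png

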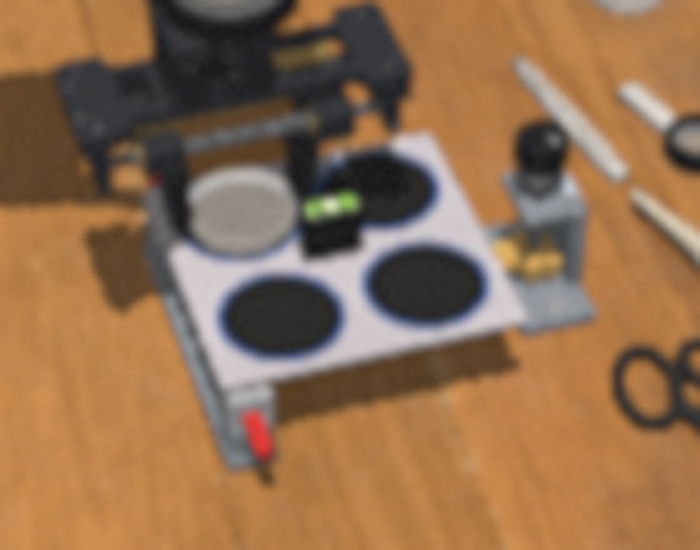

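```bash
python3 - <<'E'
from h import *
c=load('w43')
print('spot y',onz(c,328,233,.059,True)[1]-.036,'x',(onz(c,251,290,.059,True)[0]+onz(c,402,290,.059,True)[0])/2)
for z,r in ((.073,257),(.070,255)):
  f=onz(c,328,r,z,True);print('dish y',f[1]-.032,'x',(onz(c,259,318,.073,True)[0]+onz(c,396,318,.073,True)[0])/2)
s=load('s43')
k=lambda x,y:(260+x/5,190+y/5)
print('side dish c', onz(s,*k(241,207),.0735))
print('side spot3,4', onz(s,*k(281,316),.059),onz(s,*k(426,285),.059))
E
```

```text
spot y -0.05605854533180676 x 0.5278917367683218
dish y -0.057731018112893606 x 0.5285486344696981
dish y -0.057997885533373976 x 0.5285486344696981
side dish c [ 0.52647603 -0.06454515  0.0735    ]
side spot3,4 [ 0.53171806 -0.1420582   0.059     ] [ 0.61562598 -0.13737628  0.059     ]
```

send_rows(
  dp=[
    [0.006,-0.002,0],
    [0.006,-0.002,0.003],
    [0.006,-0.002,0.005],
    [0.006,-0.002,0.005],
  ],
  twist=[0,0,0,0],
)

```text
time: 50.18
ee_pos: [0.5271, -0.0543, 0.0721]
orientation: [179.2, -0.9, 93.4]
contact_force: [0.4, 0.1, -0.3]
width: 0.0576
```

send_rows(
  dp=[
    [0,0,0],
    [0,0,0],
    [0,0,0],
    [0,0,0],
    [0,0,0],
    [0,0,0],
    [0,0,-0.05],
    [0,0,-0.1],
    [0,0,-0.2],
    [0,0,-0.35],
    [0,0,-0.5],
    [0,0,-0.5],
    [0,0,-0.5],
  ],
  twist=[0,0,0,0,0,0,0,0,0,0,0,0,0],
  claw=0.6,
)

```text
time: 51.27
ee_pos: [0.5281, -0.0563, 0.1758]
orientation: [178.8, -0.8, 93.4]
contact_force: [0.2, 0.0, -0.2]
width: 0.0704
```

```bash
python3 - <<'E'
from h import *
plan([.41,-.342,.18],93.6)
c=snap('wrist','w44')
E
```

```text
at [ 0.5281 -0.0563  0.1758] [178.8   -0.78  93.43] w 0.0704 F [ 0.2  0.  -0.2] t 51.27
dp [-1.3901 -0.6738 -0.0538] twist -0.0058 q6 would be -13.5
```

View pics/w44.png

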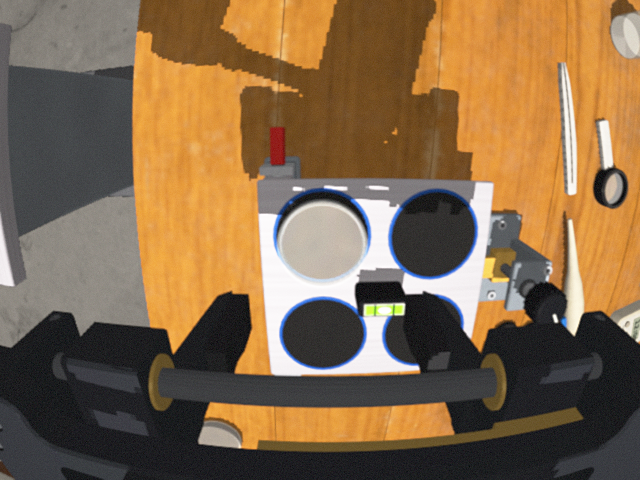

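```bash
python3 - <<'E'
from h import *
c=load('w44')
bub('w44',260,170,390,300,5)
x=refine(c,(.5715,-.0943),3.6,.059,True,rim=.0355); print(x)
a=np.radians(x[2]);R=np.array([[np.cos(a),-np.sin(a)],[np.sin(a),np.cos(a)]]); print('spot1',np.array(x[:2])+R@[-.042,.042])
E
```

```text
n [623, 844, 587, 341] rms mm 1.4627893295516532 mean -0.9823741413705807
(np.float64(0.5726998826549109), np.float64(-0.09573589989145256), np.float64(4.14607794793421))
spot1 [ 0.52777322 -0.0568824 ]
```

View pics/w44b.png

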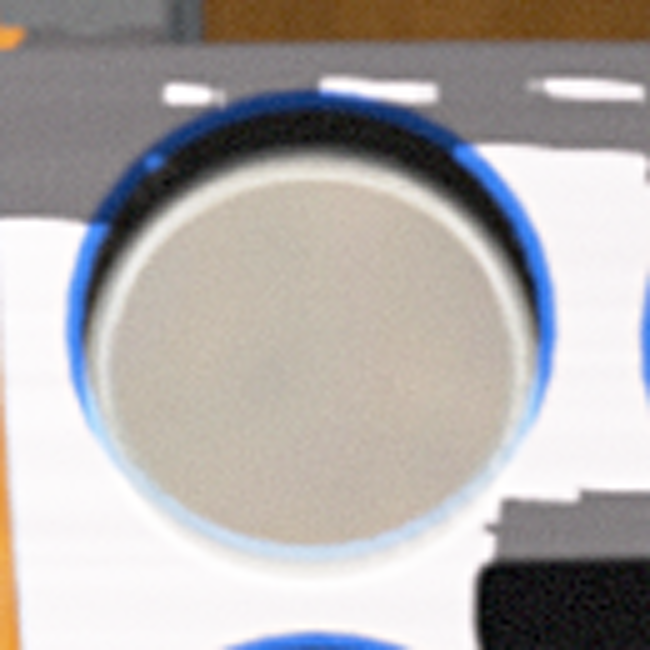

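```bash
python3 - <<'E'
from h import *
c=load('w44')
k=lambda x,y:(260+(x+.5)/5-.5,170+(y+.5)/5-.5)
t=onz(c,*k(313,150),.072,True);b=onz(c,*k(310,578),.072,True);print(t,b,(t+b)/2)
l=onz(c,*k(84,350),.072,True);r=onz(c,*k(541,350),.072,True);print((l+r)/2,r-l)
t=onz(c,*k(313,92),.059,True);print('rim far - 36', t[1]-.036)
E
```

```text
[ 0.52611156 -0.02553744  0.072     ] [ 0.52919208 -0.08787253  0.072     ] [ 0.52765182 -0.05670499  0.072     ]
[ 0.52766295 -0.05346328  0.072     ] [0.06286527 0.00337974 0.        ]
rim far - 36 -0.05603444550478819
```

send_rows(
  dp=[
    [-0.2,-0.1,0],
    [-0.4,-0.2,0],
    [-0.6,-0.3,0],
    [-0.8,-0.4,0],
    [-1,-0.5,0],
    [-1,-0.65,0],
    [-1,-0.67,0],
  ],
  twist=[0,0,0,0,0,0,0],
  claw=1,
)

```text
time: 51.9
ee_pos: [0.3995, -0.2654, 0.1661]
orientation: [179.4, -1.0, 93.2]
contact_force: [-0.5, 0.5, -0.8]
width: 0.0881
```

```bash
python3 - <<'E'
from h import *
plan([.41,-.35,.15],93.6)
E
```

```text
at [ 0.3995 -0.2654  0.1661] [179.36  -0.96  93.19] w 0.0881 F [-0.5  0.5 -0.8] t 51.9
dp [-0.4266  0.0279  0.0738] twist -0.0143 q6 would be -41.6
```

send_rows(
  dp=[
    [-0.2,0.01,0.03],
    [-0.43,0.03,0.07],
    [-0.43,0.03,0.07],
    [-0.43,0.03,0.07],
    [-0.43,0.03,0.07],
  ],
  twist=[0,0,0,0,0],
)

```text
time: 52.32
ee_pos: [0.4097, -0.3495, 0.1493]
orientation: [179.5, -1.1, 93.1]
contact_force: [-0.7, 0.0, -1.1]
width: 0.0884
```

```bash
python3 - <<'E'
from h import *
plan([.41,-.342,.06],93.6)
c=snap('wrist','w45')
E
```

```text
at [ 0.4097 -0.3495  0.1493] [179.49  -1.14  93.14] w 0.0884 F [-0.7  0.  -1.1] t 52.32
dp [ 0.0282 -0.0006  0.4472] twist -0.0161 q6 would be -48.1
```

View pics/w45.png

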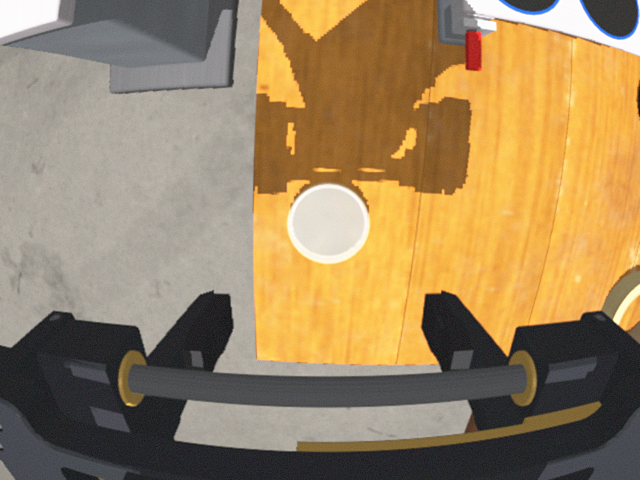

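```bash
python3 - <<'E'
from h import *
c=load('w45');print(onz(c,328,221,.014,True),onz(c,256,221,0,True))
E
```

```text
[ 0.41215887 -0.34100754  0.014     ] [ 0.35426413 -0.34763683  0.        ]
```

send_rows(
  dp=[
    [0.04,0,0.15],
    [0.04,0,0.3],
    [0.04,0,0.45],
    [0.04,0,0.5],
    [0.04,0,0.5],
    [0.04,0,0.5],
  ],
  twist=[0,0,0,0,0,0],
)

```text
time: 52.87
ee_pos: [0.4105, -0.338, 0.0502]
orientation: [179.5, -1.1, 93.3]
contact_force: [-0.1, -0.5, 1.4]
width: 0.0885
```

```bash
python3 - <<'E'
from h import *
plan([.41,-.342,.0125],93.6)
c=snap('wrist','w46')
E
```

```text
at [ 0.4105 -0.338   0.0502] [179.49  -1.15  93.26] w 0.0885 F [-0.1 -0.5  1.4] t 52.87
dp [-0.0234 -0.0051  0.1881] twist -0.0117 q6 would be -47.5
```

View pics/w46.png

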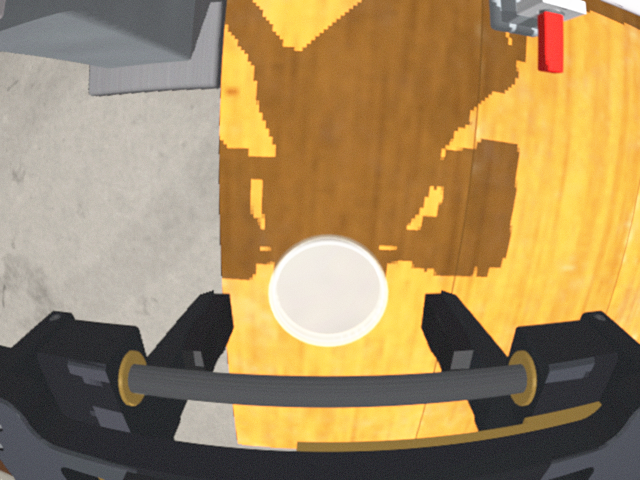

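send_rows(
  dp=[
    [-0.012,0.003,0.1],
    [-0.012,0.003,0.15],
    [-0.012,0.003,0.18],
    [-0.012,0.003,0.19],
    [-0.012,0.003,0.19],
    [-0.012,0.003,0.19],
  ],
  twist=[0,0,0,0,0,0],
)

```text
time: 53.42
ee_pos: [0.4126, -0.341, 0.0138]
orientation: [179.4, -1.0, 93.2]
contact_force: [-0.3, -0.4, 0.6]
width: 0.0882
```

send_rows(
  dp=[
    [0,0,0],
    [0,0,0],
    [0,0,0],
    [0,0,0],
    [0,0,0],
    [0,0,0],
    [0,0,0],
    [0,0,0],
  ],
  twist=[0,0,0,0,0,0,0,0],
  claw=-1,
)

```text
time: 54.08
ee_pos: [0.4126, -0.3411, 0.0141]
orientation: [179.4, -1.0, 93.2]
contact_force: [-0.9, 0.8, 2.3]
width: 0.0575
```

```bash
python3 - <<'E'
from h import *
o=np.array([.5715,-.0943]);a=np.radians(3.635);R=np.array([[np.cos(a),-np.sin(a)],[np.sin(a),np.cos(a)]])
q=o+R@[-.042,-.042]; print(q)
plan([*q,.11],93.6)
c=snap('wrist','w47')
E
```

```text
[ 0.5322473  -0.13887831]
at [ 0.4126 -0.3411  0.0141] [179.36  -1.    93.25] w 0.0575 F [-0.9  0.8  2.3] t 54.08
dp [ 0.984   0.6594 -0.4552] twist -0.0124 q6 would be -47.7
```

View pics/w47.png

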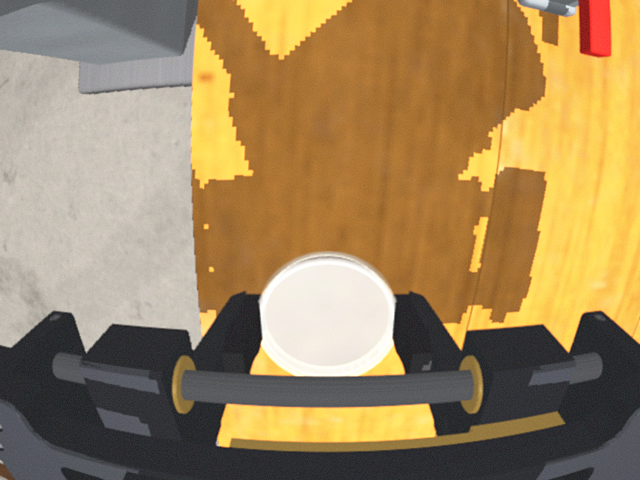

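send_rows(
  dp=[
    [0,0,-0.1],
    [0,0,-0.2],
    [0,0,-0.3],
    [0,0,-0.4],
    [0,0,-0.5],
    [0.1,0.1,-0.5],
    [0.25,0.2,-0.5],
    [0.4,0.3,-0.5],
    [0.55,0.4,-0.5],
    [0.7,0.5,-0.5],
    [0.85,0.6,-0.5],
    [0.95,0.66,-0.5],
    [0.98,0.66,-0.5],
    [0.98,0.66,-0.48],
    [0.98,0.66,-0.48],
  ],
  twist=[0,0,0,0,0,0,0,0,-0.01,-0.01,-0.01,-0.01,-0.01,-0.01,-0.01],
)

```text
time: 55.38
ee_pos: [0.5313, -0.1397, 0.1138]
orientation: [179.5, -1.0, 93.6]
contact_force: [-0.6, -0.3, -0.8]
width: 0.0576
```

```bash
python3 - <<'E'
from h import *
plan([.5322,-.139,.085],93.6)
c=snap('wrist','w48')
E
```

```text
at [ 0.5313 -0.1397  0.1138] [179.47  -1.01  93.59] w 0.0576 F [-0.6 -0.3 -0.8] t 55.38
dp [0.0008 0.0036 0.144 ] twist -0.0003 q6 would be -22.4
```

View pics/w48.png

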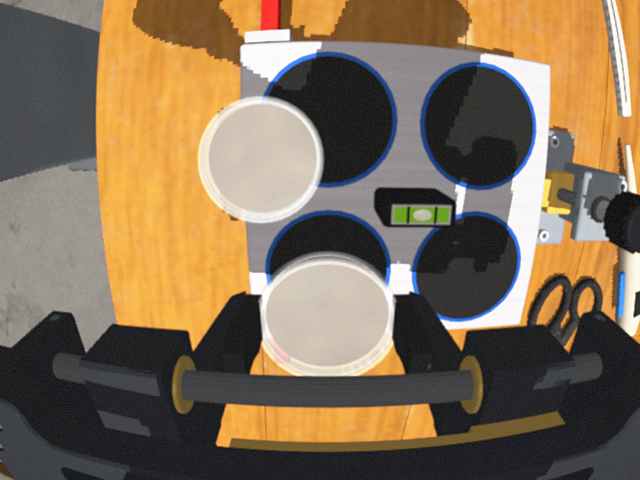

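```bash
python3 - <<'E'
from h import *
c=load('w48')
o=np.array([.5728,-.0957]);a=np.radians(3.635);R=np.array([[np.cos(a),-np.sin(a)],[np.sin(a),np.cos(a)]])
for p in [(261,160),(198,160),(324,160),(261,97),(261,223)]: print((R.T@(onz(c,*p,.072,True)[:2]-o)).round(4))
x=refine(c,(.5715,-.0943),3.6,.059,True,rim=.0355); print(x)
print((R.T@(np.array([.5313,-.1397])-o)).round(4))
E
```

```text
[-0.0751  0.0229]
[-0.1076  0.0242]
[-0.0443  0.0225]
[-0.0745  0.0538]
[-0.0764 -0.009 ]
n [1412, 1627, 1003, 1128] rms mm 1.3989091162640315 mean -1.0422392857576492
(np.float64(0.5721619251312865), np.float64(-0.0957458463914011), np.float64(4.083118807885722))
[-0.0442 -0.0413]
```

send_rows(
  dp=[
    [0.002,0.006,0.05],
    [0.002,0.006,0.1],
    [0.002,0.006,0.14],
    [0.002,0.006,0.145],
    [0.002,0.006,0.145],
  ],
  twist=[0,0,0,0,0],
)

```text
time: 55.85
ee_pos: [0.5312, -0.1395, 0.0834]
orientation: [179.6, -1.1, 93.5]
contact_force: [-0.4, -0.8, -1.1]
width: 0.0577
```

```bash
python3 - <<'E'
from h import *
plan([.5322,-.139,.075],93.6)
c=snap('wrist','w49')
o=np.array([.5728,-.0957]);a=np.radians(3.635);R=np.array([[np.cos(a),-np.sin(a)],[np.sin(a),np.cos(a)]])
s=ctrl.read_state()['ee_pos'];print((R.T@(s[:2]-o)).round(4))
E
```

```text
at [ 0.5312 -0.1395  0.0834] [179.63  -1.07  93.47] w 0.0577 F [-0.4 -0.8 -1.1] t 55.85
dp [0.0013 0.0047 0.0419] twist -0.0046 q6 would be -22.4
[-0.0436 -0.0411]
```

View pics/w49.png

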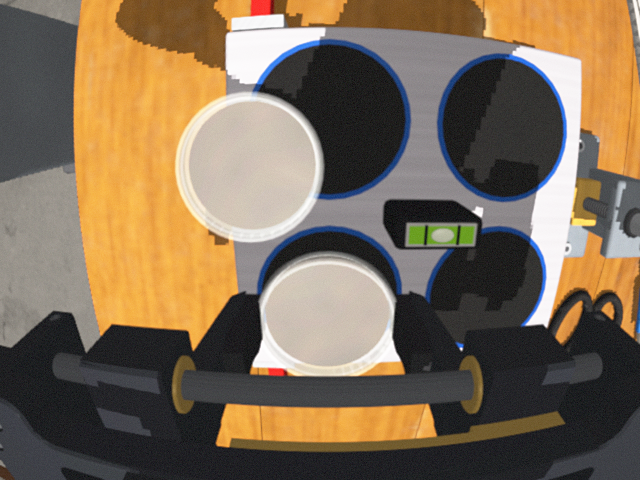

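send_rows(
  dp=[
    [0.004,0.004,0.02],
    [0.004,0.004,0.035],
    [0.004,0.004,0.043],
    [0.004,0.004,0.047],
    [0.004,0.004,0.047],
  ],
  twist=[0,0,0,0,0],
)

```text
time: 56.32
ee_pos: [0.5326, -0.1384, 0.0746]
orientation: [179.6, -1.0, 93.5]
contact_force: [-0.2, 0.5, -0.5]
width: 0.0577
```

```bash
python3 - <<'E'
from h import *
plan([.5322,-.139,.074],93.6)
c=snap('wrist','w50')
o=np.array([.5728,-.0957]);a=np.radians(3.635);R=np.array([[np.cos(a),-np.sin(a)],[np.sin(a),np.cos(a)]])
s=ctrl.read_state()['ee_pos'];print((R.T@(s[:2]-o)).round(4))
E
```

```text
at [ 0.5326 -0.1384  0.0746] [179.56  -1.05  93.49] w 0.0577 F [-0.2  0.5 -0.5] t 56.32
dp [-0.003  -0.0024  0.0029] twist -0.0038 q6 would be -22.3
[-0.0427 -0.0401]
```

View pics/w50.png

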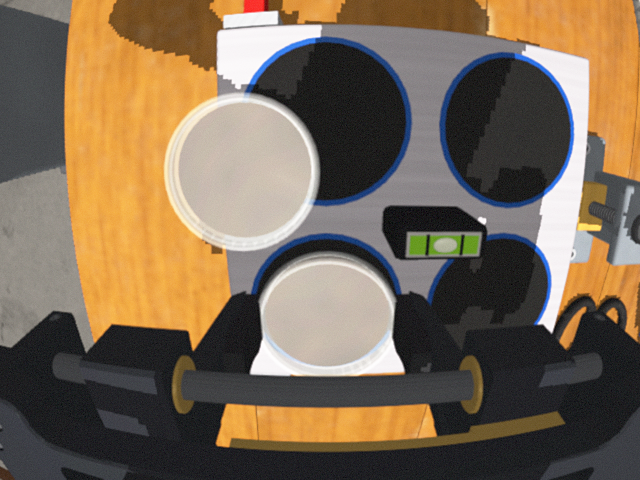

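send_rows(
  dp=[
    [-0.001,0,0.004],
    [-0.001,0,0.006],
    [-0.001,0,0.006],
  ],
  twist=[0,0,0],
)

```text
time: 56.62
ee_pos: [0.5328, -0.1386, 0.0736]
orientation: [179.5, -1.0, 93.5]
contact_force: [0.5, -1.0, -0.5]
width: 0.0578
```

send_rows(
  dp=[
    [0,0,0],
    [0,0,0],
    [0,0,0],
    [0,0,0],
    [0,0,0],
    [0,0,0],
    [0,0,-0.05],
    [0,0,-0.1],
    [0,0,-0.2],
    [0,0,-0.35],
    [0,0,-0.5],
    [0,0,-0.5],
    [0,0,-0.5],
  ],
  twist=[0,0,0,0,0,0,0,0,0,0,0,0,0],
  claw=0.6,
)

```text
time: 57.7
ee_pos: [0.5343, -0.1412, 0.1775]
orientation: [179.2, -0.9, 93.5]
contact_force: [-0.3, -0.5, -0.3]
width: 0.0704
```

```bash
python3 - <<'E'
from h import *
plan([.5322,-.139,.074],93.6)
c=snap('wrist','w51')
s=snap('side','s51'); cv2.imwrite('pics/s51c.png',cv2.resize(s['color'][190:300,260:400],None,fx=5,fy=5,interpolation=cv2.INTER_CUBIC))
E
```

```text
at [ 0.5343 -0.1412  0.1775] [179.17  -0.89  93.5 ] w 0.0704 F [-0.3 -0.5 -0.3] t 57.7
dp [ 0.0036 -0.0174  0.5173] twist -0.0036 q6 would be -22.2
```

View pics/w51.png

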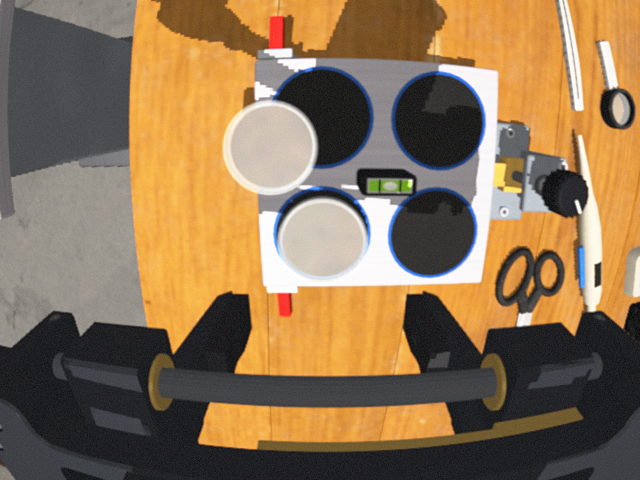

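View pics/s51c.png

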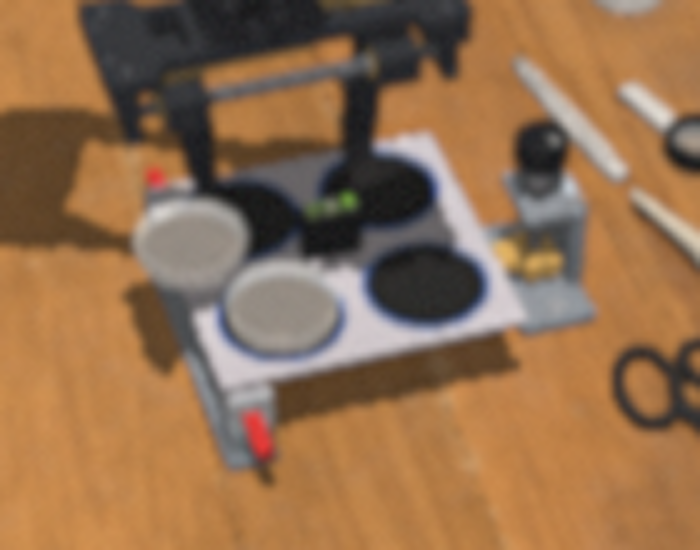

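```bash
python3 - <<'E'
from h import *
c=load('w51')
o=np.array([.5728,-.0957]);a=np.radians(3.635);R=np.array([[np.cos(a),-np.sin(a)],[np.sin(a),np.cos(a)]])
bub('w51',215,90,385,285,4)
x=refine(c,(.5715,-.0943),3.6,.059,True,rim=.0355); print(x, R.T@(np.array(x[:2])-o))
for p in [(271,146),(323,236)]: print((R.T@(onz(c,*p,.072,True)[:2]-o)).round(4))
q=o+R@[-.076,.0245]; print(q); plan([*q,.12],93.6)
E
```

```text
n [796, 1019, 606, 848] rms mm 1.4970169869068017 mean -1.1203397060501454
(np.float64(0.5718892277935917), np.float64(-0.09555616687419535), np.float64(4.438583086096651)) [-0.00089982  0.00020129]
[-0.0753  0.0241]
[-0.0416 -0.0378]
[ 0.49539959 -0.0760677 ]
at [ 0.5319 -0.1404  0.1737] [179.54  -1.04  93.5 ] w 0.0705 F [-0.2 -0.  -0.3] t 57.8
dp [ 0.3271 -0.1646  0.2734] twist -0.0036 q6 would be -22.2
```

View pics/w51b.png

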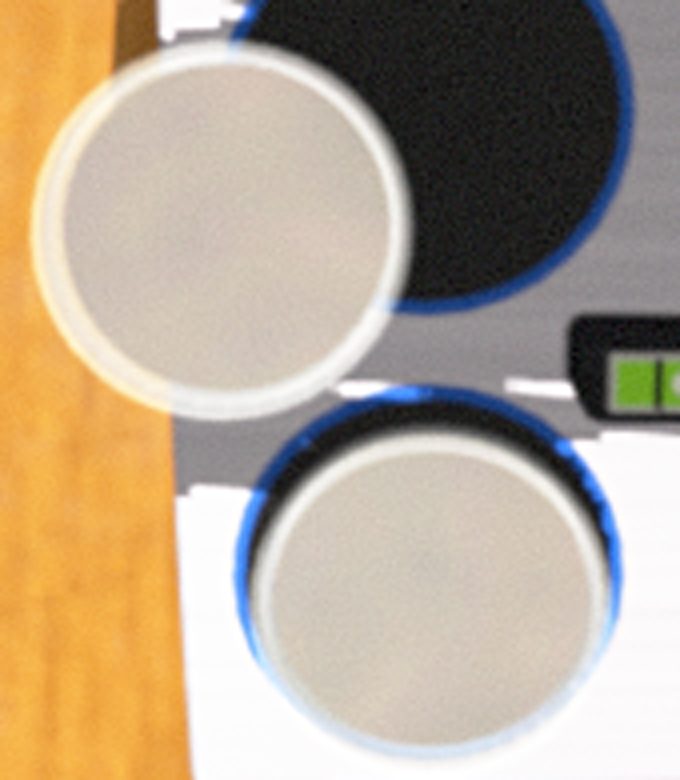

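send_rows(
  dp=[
    [0.15,-0.08,0],
    [0.327,-0.165,0],
    [0.327,-0.165,0.1],
    [0.327,-0.165,0.2],
    [0.327,-0.165,0.3],
    [0.327,-0.165,0.3],
    [0.327,-0.165,0.3],
  ],
  twist=[0,0,0,0,0,0,0],
  claw=0.7,
)

```text
time: 58.38
ee_pos: [0.493, -0.0754, 0.1123]
orientation: [179.9, -1.1, 93.5]
contact_force: [0.3, -0.3, -0.0]
width: 0.0748
```

```bash
python3 - <<'E'
from h import *
plan([.4954,-.0761,.073],93.6)
c=snap('wrist','w52')
k=load('w51')
t=onz(k,322,90+425/4,.072,True);b=onz(k,322,90+765/4,.072,True)
l=onz(k,215+245/4,238,.072,True);r=onz(k,215+615/4,238,.072,True)
o=np.array([.57215,-.0956]);a=np.radians(3.9);R=np.array([[np.cos(a),-np.sin(a)],[np.sin(a),np.cos(a)]])
print('dish2',R.T@(np.array([(l+r)[0]/2,(t+b)[1]/2])-o),t[1]-b[1])
E
```

```text
at [ 0.493  -0.0754  0.1123] [179.86  -1.13  93.5 ] w 0.0748 F [ 0.3 -0.3 -0. ] t 58.38
dp [-0.008   0.0111  0.1967] twist -0.0034 q6 would be -16.7
dish2 [-0.04156377 -0.04094701] 0.06184180153639948
```

View pics/w52.png

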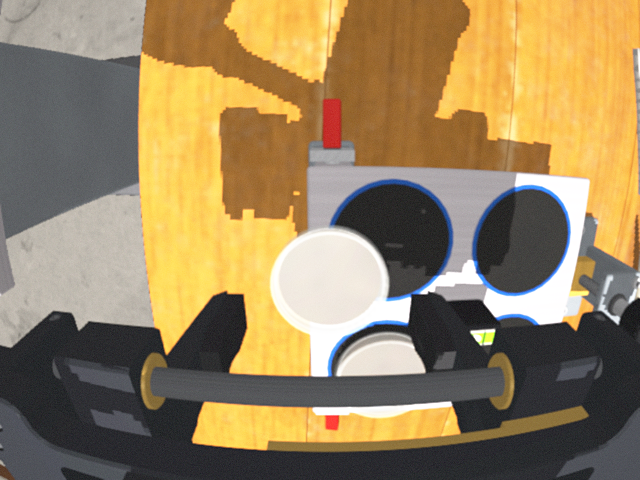

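send_rows(
  dp=[
    [0.016,0.008,0.06],
    [0.016,0.008,0.12],
    [0.016,0.008,0.17],
    [0.016,0.008,0.195],
    [0.016,0.008,0.195],
    [0.016,0.008,0.195],
  ],
  twist=[0,0,0,0,0,0],
)

```text
time: 58.93
ee_pos: [0.4956, -0.0717, 0.0743]
orientation: [179.8, -1.1, 93.5]
contact_force: [0.0, -0.2, 0.1]
width: 0.0749
```

```bash
python3 - <<'E'
from h import *
plan([.4954,-.0761,.073],93.6)
c=snap('wrist','w53')
E
```

```text
at [ 0.4956 -0.0717  0.0743] [179.76  -1.1   93.49] w 0.0749 F [ 0.  -0.2  0.1] t 58.93
dp [-0.0219 -0.0024  0.006 ] twist -0.0039 q6 would be -16.3
```

View pics/w53.png

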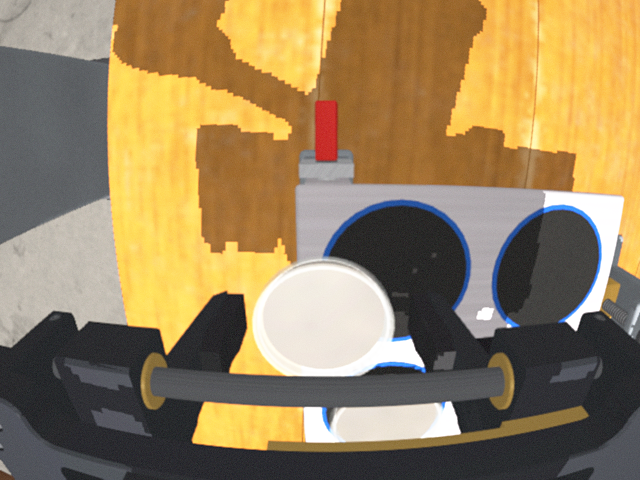

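send_rows(
  dp=[
    [0,-0.005,0.004],
    [0,-0.005,0.004],
    [0,-0.005,0.004],
    [0,-0.005,0.004],
    [0,-0.005,0.004],
    [0,-0.005,0.004],
    [0,-0.005,0.004],
    [0,-0.005,0.004],
    [0,-0.005,0.004],
  ],
  twist=[0,0,0,0,0,0,0,0,0],
  claw=-1,
)

```text
time: 59.73
ee_pos: [0.4954, -0.072, 0.0744]
orientation: [179.7, -1.1, 93.5]
contact_force: [-1.9, -0.2, 4.7]
width: 0.0578
```

```bash
python3 - <<'E'
from h import *
plan([.5271,-.0553,.1],93.6)
c=snap('wrist','w54')
E
```

```text
at [ 0.4954 -0.072   0.0744] [179.67  -1.07  93.49] w 0.0578 F [-1.9 -0.2  4.7] t 59.73
dp [ 0.076   0.1643 -0.1256] twist -0.0038 q6 would be -16.4
```

View pics/w54.png

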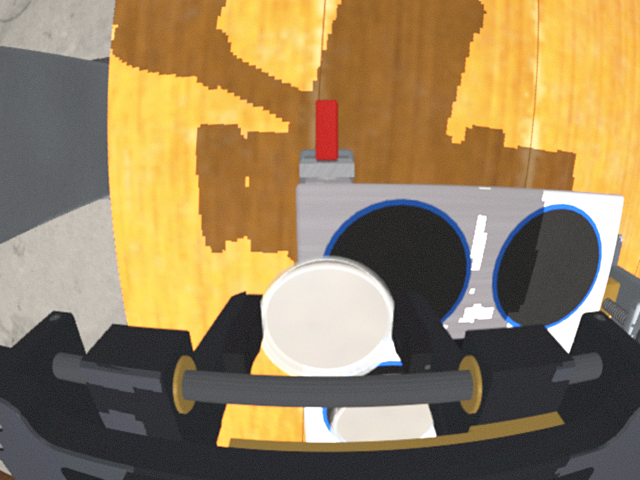

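send_rows(
  dp=[
    [0,0,-0.05],
    [0,0,-0.1],
    [0.02,0.04,-0.12],
    [0.05,0.1,-0.12],
    [0.076,0.16,-0.12],
    [0.078,0.165,-0.12],
    [0.078,0.165,-0.12],
    [0.078,0.165,-0.08],
    [0.078,0.165,-0.05],
    [0.078,0.165,-0.05],
    [0.078,0.165,-0.05],
  ],
  twist=[0,0,0,0,0,0,0,0,0,0,0],
)

```text
time: 60.7
ee_pos: [0.5259, -0.0545, 0.0835]
orientation: [179.8, -1.1, 93.5]
contact_force: [0.1, -0.9, -0.3]
width: 0.057
```

```bash
python3 - <<'E'
from h import *
plan([.5271,-.0547,.0745],93.6)
c=snap('wrist','w55')
E
```

```text
at [ 0.5259 -0.0545  0.0835] [179.83  -1.1   93.47] w 0.057 F [ 0.1 -0.9 -0.3] t 60.7
dp [-0.002   0.006   0.0449] twist -0.0044 q6 would be -13.8
```

View pics/w55.png

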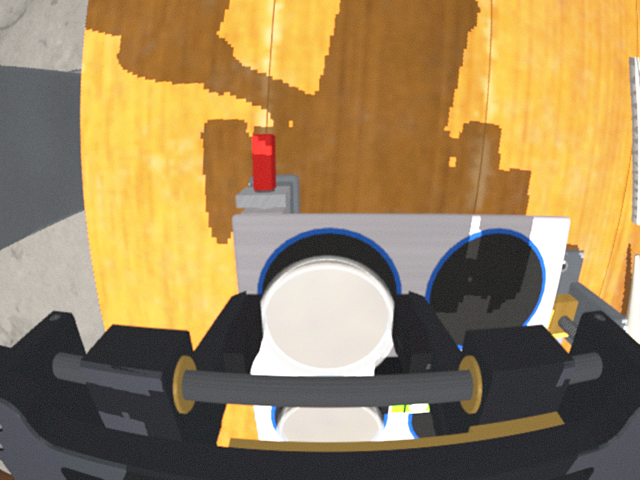

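send_rows(
  dp=[
    [0.003,0.005,0.02],
    [0.003,0.005,0.035],
    [0.003,0.005,0.045],
    [0.003,0.005,0.048],
    [0.003,0.005,0.048],
  ],
  twist=[0,0,0,0,0],
)

```text
time: 61.17
ee_pos: [0.5273, -0.0538, 0.0745]
orientation: [179.8, -1.1, 93.5]
contact_force: [-0.7, -0.9, 0.3]
width: 0.0574
```

send_rows(
  dp=[
    [0,0,0],
    [0,0,0],
    [0,0,0],
    [0,0,0],
    [0,0,0],
    [0,0,0],
    [0,0,-0.05],
    [0,0,-0.1],
    [0,0,-0.2],
    [0,0,-0.35],
    [0,0,-0.5],
    [0,0,-0.6],
    [0,0,-0.7],
    [0,0,-0.7],
  ],
  twist=[0,0,0,0,0,0,0,0,0,0,0,0,0,0],
  claw=0.6,
)

```text
time: 62.33
ee_pos: [0.5303, -0.0571, 0.2211]
orientation: [179.2, -1.0, 93.5]
contact_force: [1.8, 0.0, 1.0]
width: 0.0706
```

```bash
python3 - <<'E'
from h import *
plan([.5271,-.12,.21],93.6)
c=snap('wrist','w56');bub('w56',260,170,420,330,4)
E
```

```text
at [ 0.5303 -0.0571  0.2211] [179.19  -0.96  93.47] w 0.0706 F [1.8 0.  1. ] t 62.33
dp [-0.3136 -0.0356  0.0497] twist -0.0044 q6 would be -13.6
```

View pics/w56.png

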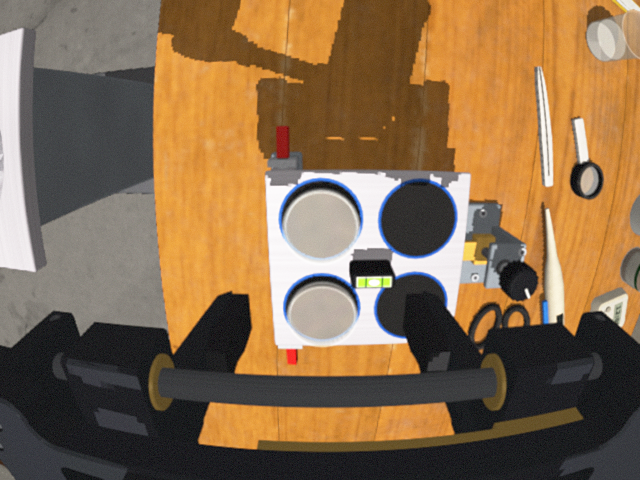

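send_rows(
  dp=[
    [-0.2,0.07,0],
    [-0.4,0.14,0.05],
    [-0.6,0.2,0.15],
    [-0.6,0.2,0.25],
    [-0.6,0.2,0.25],
    [-0.6,0.2,0.25],
  ],
  twist=[0,0,0,0,0,0],
)

```text
time: 62.88
ee_pos: [0.5745, -0.1729, 0.1637]
orientation: [179.7, -1.2, 93.4]
contact_force: [0.1, -0.0, -0.2]
width: 0.0707
```

```bash
python3 - <<'E'
from h import *
plan([.57,-.18,.17],93.6)
c=snap('wrist','w57')
E
```

```text
at [ 0.5745 -0.1729  0.1637] [179.72  -1.17  93.39] w 0.0707 F [ 0.1 -0.  -0.2] t 62.88
dp [-0.0333 -0.0244 -0.0324] twist -0.0074 q6 would be -24.0
```

View pics/w57.png

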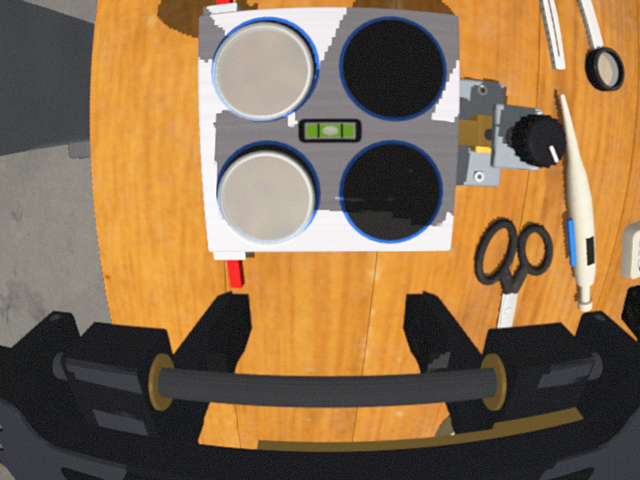

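```bash
python3 -c "
from h import *
bub('w57',290,110,370,150,10)
c=load('w57')
print(refine(c,(.5715,-.0943),3.6,.059,True,rim=.0355))
for p in [(330,130)]: print(ray(c,*p,True))
"
```

```text
n [710, 1195, 688, 1196] rms mm 1.3617992618667452 mean -1.0020293932352533
(np.float64(0.5723213249926368), np.float64(-0.09561674372753602), np.float64(4.23775022086991))
(array([ 0.5700786 , -0.09180179,  0.30245661]), array([ 0.01304475, -0.01431329, -0.99981246]))
```

View pics/w57b.png

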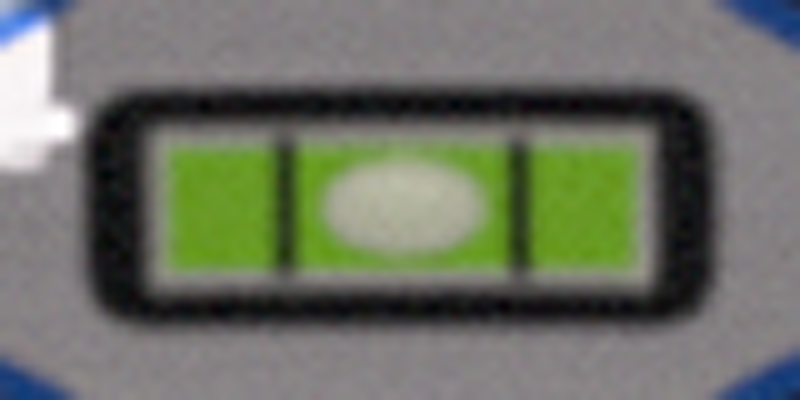

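send_rows(
  dp=[
    [0,0,-0.2],
    [-0.1,-0.1,-0.4],
    [-0.3,-0.2,-0.5],
    [-0.5,-0.4,-0.5],
    [-0.7,-0.6,-0.5],
    [-0.9,-0.8,-0.5],
    [-1,-0.9,-0.5],
    [-1,-0.9,-0.5],
    [-1,-0.9,-0.5],
  ],
  twist=[0,0,0,0,0,0,0,0,0],
)

```text
time: 63.68
ee_pos: [0.4035, -0.3885, 0.262]
orientation: [179.6, -0.9, 93.2]
contact_force: [0.8, 1.4, -0.7]
width: 0.0707
```

```bash
python3 - <<'E'
from h import *
plan([.57,-.18,.17],93.6)
c=snap('top','t58');bub('t58',200,170,440,350,3)
c=snap('side','s58');bub('s58',260,180,400,300,5)
E
```

```text
at [ 0.4035 -0.3885  0.262 ] [179.59  -0.86  93.24] w 0.0707 F [ 0.8  1.4 -0.7] t 63.68
dp [0.9868 0.8866 0.4811] twist -0.0126 q6 would be -50.8
```

View pics/t58b.png

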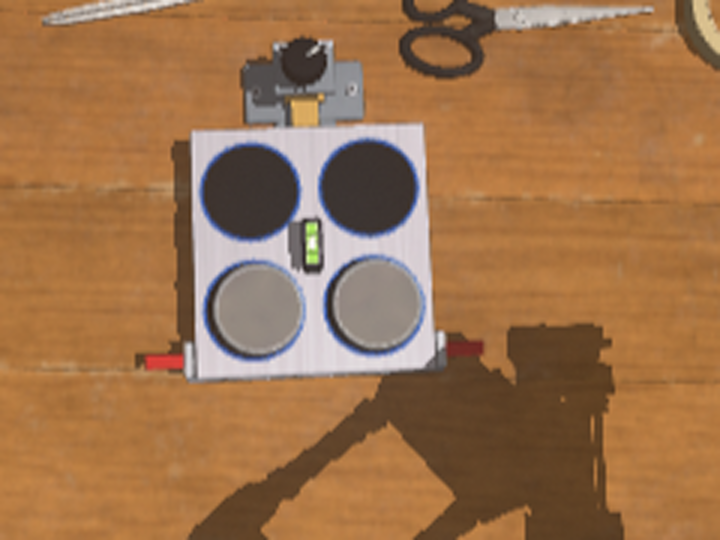

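View pics/s58b.png

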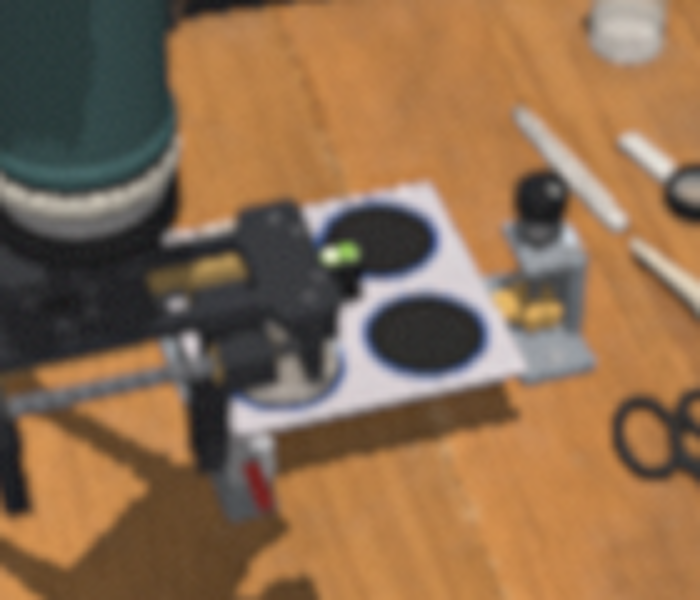

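```bash
python3 -c "
from rig import workorder
print(workorder.close_job())"
```

```text
the job is handed in; nothing more can be done
None
```

The levelling table is assembled, pinned and level, and both dishes are on it; I handed the job in at about 64 s.

**What I did**
- I stood the plate on the base with its lugs in the brackets and pushed both pins home from the outer sides. Each stopped firmly against its ear, at about 10 N and 14 N.
- I turned the knob clockwise about 3.85 rad until it was level. That is slightly past the 3.8 rad upper end you gave, so I went by the bubble.
- Only two dishes were present. I set one on spot_1 (near left) and the other on spot_3 (near right). I chose the places by position, since nothing in the pictures shows which dish belongs to which spot.
- After I first placed it, the spot_1 dish was knocked about 4 cm aside and ended up half over the plate's near edge. I picked it up and put it back.

**Last checks**
- **Level:** seen from directly overhead, with both dishes on, the bubble sits at 0.51 of the way between the lines (0.5 is level), about 1 mrad or less off.
- **Dishes:** both sit inside their blue rims. The spot_3 dish measured about 1 mm from centre. The spot_1 dish measured under 1 mm off when first placed, and after I replaced it I only checked it by eye.
- **Pins:** the top view shows the full red grip outside each bracket, so both look home. The right pin hangs slightly nose-up in its hole.
- **Tools:** I did not touch the scissors or tweezers; they look unmoved.
- **Disagreement:** the cameras differed by 2 to 5 mm along the viewing direction. I set the fits by comparing parts within the same picture and by touch instead.
- **Side view:** in the last side picture the arm hid most of the two dishes, so their final check rests on the top and wrist views.

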